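# Clamp the serving slates into a board

### The job

Make up the serving board: draw every slate strip out of the wooden caddy past its front edge so that it can be gripped, and lay them all flat, side by side, on the stand's bed between the fence and the open jaw. Then push the jaw up until it holds the slates snugly edge to edge with its sprung pad pressed in about half way, gently, never driving the pad right home. Finally stand the small round white dish upright on the clamped slates, in the middle of the bed front to back, leaving the kitchen timer where it stands.

Things in the scene. Friction and masses are not known exactly. Their poses are not given: they have to be found in the camera images.
- slate_caddy: FIXED light wooden block to the right of the stand, 150 (x) x 160 (y) x 45 mm, origin at the centre of its underside; front edge, facing the robot, at its own x = -75 mm. On its top, 45 mm above the worktop, three lanes along x, each 44 mm wide, centred at y = +51, 0, -51 mm, open at both ends, between ribs 7 mm wide and 7 mm high. Two or three lanes hold a slate
- slate_0: thin dark slate strip, 130 (x) x 40 (y) x 5 mm, 70 g, origin at the centre of its underside. Starts flat in a lane of the caddy, front end 3 to 17 mm behind the caddy's front edge, and slides freely along the lane; the ribs leave 2 mm at each side, so fingers reach its long sides only where it sticks out past the caddy. May be absent
- slate_1: a second strip, same as slate_0
- slate_2: a third strip, same as slate_0
- serving_stand: FIXED brown wooden stand, origin at the centre of its underside. Flat bed 95 (x) x 280 (y) mm, 45 mm above the worktop; front edge at its own x = -47.5 mm, facing the robot. Fixed fence at the +y end: inner face at y = +125 mm, 14 thick, 25 high. Sliding jaw at the -y end. Slates lie along its x, the gripped front end sticking out 35 to 40 mm past the front edge. No stops front or back
- jaw (a joint): position (m) of the sliding jaw, a dark wooden block 85 (x) x 22 (y) mm, 32 mm high above the bed, centred on it in x. 0 = fully open; grows as it slides to the stand's +y, toward the fence; up to 0.165. Its flat outer face, to push on, is at y = -135 mm + joint in the stand's frame. It takes 11 N to slide and stays where it is left
- pad (a joint): how far (m) the sprung grey pad in front of the jaw is pressed back toward it: 0 = free, 0.015 = right home; half way is 0.0075. 700 N/m. Pad face (90 mm long in x, 22 mm high) at y = -90 mm + jaw joint - pad joint in the stand's frame. Pushing loose slates along the bed presses it in by up to 3 mm
- ramekin: small white round ceramic dish, straight-sided and open at the top, 58 mm across, 42 mm tall, wall 4 mm, 130 g, origin at the centre of its underside; stands upright on the worktop to the left of the stand
- kitchen_timer: small green digital kitchen timer, 26 x 64 x 54 mm, stands on the worktop to the right of the caddy; a bystander
Not all that is in view belongs to the job. Of the things shaped like the ramekin, the white one is meant.

How it is judged:
By the outcome, as a careful person would: the job done as asked, in the order asked, and still so for the second after the job is handed in, with the robot touching nothing.
Of slate_0, slate_1, slate_2 only 2 to 3 are there at a start; the rules pass over those that are not, and their reading is None.
At some moment in a run one of ramekin may be knocked a few centimetres aside while the robot is not near it.
It also fails if it takes over 210 s, if anything falls off the work surface, if the arm or the gripper's body presses on something with over 40 N, if the wrist force passes 120 N, or if a joint passes its speed limit or range.

### The arm

A 6-joint arm with a two-finger parallel gripper is mounted at the origin on a cart in front of the work surface, level with it; the furniture and walls round the work are solid. World frame = base frame: x ahead of the robot, y to its left, z up, the work surface at z = 0. Lengths are in m, angles in rad, forces in N, time in s.
With the tool pointing down it reaches from about 0.4 to 0.925 m from the base axis. Payload 12.5 kg.
Tool frame: the origin (TCP) lies at the very end of the fingers, on their centre line; the grasp point (between the pads) lies 19 mm behind it (hold_point_z is the distance from the TCP to the grasp point, in m); y points along the fingers, x is the direction in which the jaws open and shut, and the axes are right-handed (so a half turn about y gives the same grasp; the last joint's range is limited). The gripper opens to 95 mm and grips with 3 to 60 N. Pads are 20 mm wide; open, the fingers measure 119 mm over their backs; the gripper's body (75 mm by 180 mm) begins 59 mm behind the grasp point.
Start: joints at [1.167, 0.491, 1.559, -0, 1.092, -0.106], TCP at [0.183, 0.598, 0.215] pointing down, gripper open.
Joint ranges: [-3.1, 3.1], [-0.84, 2.19], [0.05, 2.79], [-1.13, 4.28], [0.06, 2.93], [-2.69, 2.69]. Speed limits (rad/s): [2.22, 2.22, 2.79, 3.14, 3.14, 3.14].

### API

Orientations are given as a unit quaternion [x, y, z, w].
In Python, from workcell import observe, snapshot, hand_in, hold_point_z gives the robot as it stands.
- The arm moves only by the tool apply_moves, never from a script. Its argument "rows" is a list of rows, each an object of numbers: "rx", "ry", "rz": the turn, a rotation vector about the tool's x, y, z in rad; "dx", "dy", "dz": the shift along the tool's x, y, z in cm; "hand": the opening, from 0 (shut) to 1 (fully open). In form: [{"rx": .., "ry": .., "rz": .., "dx": .., "dy": .., "dz": .., "hand": ..}, ...]. A call has exactly 5 rows; each row shifts and turns the pose as measured when the row begins, along the tool's axes as they then stand; what a row does not reach is not made up. A row lasts 1/8 s, in which the tool goes at most 62.5 mm and 10.7 degrees, less where a joint would pass 70% of its speed; a pose out of reach is approached as far as the arm can. A call is refused whole if a number of a shift passes 6.25 or a number of a turn 0.188, either way. A call with a gripper value outside its range is refused whole. The fingers move at their own pace and stop on an object; "newtons" is the grip in N (left out, the last holds). Time passes only in rows, so rows that do not move let the fingers close, or fill a call up. It gives the time, the measured TCP pose, the force and the opening at its end, in the units of the state.
- observe(): the state, without advancing time (a new reading comes with each control period).
- snapshot(name): name is "side" or "top"; returns a dict with "image" (384x512x3 uint8, red, green, blue), "z_map" (384x512 float32, m along the optical axis (not along the pixel's ray), 0 where there is no reading), "intrinsics" (3x3 intrinsics, pixels), "cam_to_world" (4x4, takes a point from camera to world coordinates). Camera axes: x right, y down, z forward; pixel columns grow to the right and rows downward; lengths in m; the calibration is good to about 2 mm. A picture is of the moment at which its call begins.
- hand_in(): hands the job in, once; it reports no verdict.
The state is a dict: "time_s": time; "q": joint angles; "qd": joint speeds; "tau": joint torques, N m; "tool_pos": TCP position; "eef_rot": TCP orientation; "ft_force": force on the tool from outside, world axes, zero at the start; "ft_torque": the same for the moment, N m; "gripper_width": finger opening in m.
Only numpy, scipy, OpenCV 4.12 (cv2) and the standard library are available. Lean on these libraries where they do the work, as an engineer would, in place of code of your own. Each camera call takes 0.05 s, during which the arm holds its last target.

## Working session

There is one attempt and no reset: what is moved stays moved. The work goes in short steps, Python scripts to look and compute and a tool call to move; the robot and the scene stay as the last step left them, time stands still between calls to the robot, and variables do not carry over. Pictures are saved under pics/ and viewed, and the job is handed in when it is done.

Besides the shell and the picture viewer there is one more tool, called as a command line: name --argument value ..., lists and objects as JSON in quotes. apply_moves: Moves the arm, as the interface text tells. Its arguments: {"type":"object","properties":{"rows":{"type":"array"},"newtons":{"type":"number"}},"required":["rows"]}

```bash
ls -la; mkdir -p pics
python3 - <<'E'
from workcell import observe, snapshot, hold_point_z
import cv2,numpy as np
print(observe(), hold_point_z)
for n in ("side","top"):
    s=snapshot(n); cv2.imwrite(f"pics/{n}0.png",s["image"][:,:,::-1]); np.savez(f"{n}0.npz",**s)
    print(n,s["intrinsics"],s["cam_to_world"])
E
```

```text
total 12
drwxr-xr-x  3 agent agent 4096 Dec  7 16:48 .
drwxr-xr-x 23 root  root  4096 Dec  7 16:48 ..
drwxr-xr-x  2 agent agent 4096 Dec  7 16:48 pics
{'time_s': 0.0, 'q': array([ 1.16736571e+00,  4.91569562e-01,  1.55945173e+00,  1.31245027e-05,
        1.09169844e+00, -1.05582732e-01]), 'qd': array([ 0.00179983,  0.00100445, -0.00114049,  0.00084575,  0.00188944,
        0.00012566]), 'tau': array([-1.75575573e-03, -6.12655735e+01, -2.58175617e+01,  6.91220351e-02,
        4.82978951e-02, -8.04868773e-05]), 'tool_pos': array([0.1832832 , 0.59726629, 0.21405475]), 'eef_rot': array([ 0.56885207,  0.41993111, -0.42062255, -0.56845567]), 'ft_force': array([-0.35793421, -0.54117311,  1.4082459 ]), 'ft_torque': array([ 0.00231003, -0.05070372,  0.00158713]), 'gripper_width': 0.09497989650141932} 0.0188
side [[407.62828207   0.         256.06398692]
 [  0.         407.62828207 196.19514641]
 [  0.           0.           1.        ]] [[ 0.81433134 -0.21539131  0.53895367 -0.20275972]
 [-0.58026884 -0.32189701  0.74811121 -1.0719514 ]
 [ 0.01235092 -0.92194842 -0.38711569  0.58932967]
 [ 0.          0.          0.          1.        ]]
top [[486.9368096    0.         260.68772439]
 [  0.         486.9368096  193.90921955]
 [  0.           0.           1.        ]] [[ 0.02435394 -0.98875318  0.14756027  0.27358739]
 [-0.99962384 -0.02222313  0.01607203 -0.09049619]
 [-0.01261202 -0.14789619 -0.98892247  1.736743  ]
 [ 0.          0.          0.          1.        ]]
```

View pics/top0.png

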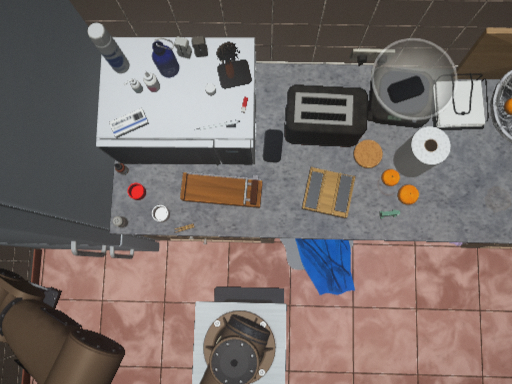

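View pics/side0.png

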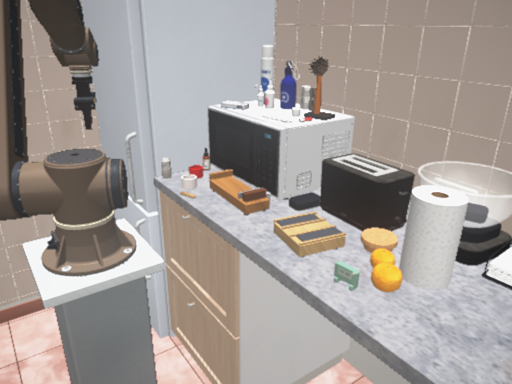

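Run:
```python
from scipy.spatial.transform import Rotation as R
print(R.from_quat([ 0.56885207,  0.41993111, -0.42062255, -0.56845567]).as_matrix().round(3))
```

```text
[[ 0.293 -0.    -0.956]
 [ 0.956 -0.001  0.293]
 [-0.001 -1.     0.   ]]
```

```bash
cat > h.py <<'E'
import numpy as np,cv2
from workcell import observe,snapshot
from scipy.spatial.transform import Rotation as R
def cloud(s):
    K=s["intrinsics"];T=s["cam_to_world"];z=s["z_map"]
    v,u=np.mgrid[:z.shape[0],:z.shape[1]]
    p=np.stack([(u-K[0,2])/K[0,0]*z,(v-K[1,2])/K[1,1]*z,z],-1)
    return p@T[:3,:3].T+T[:3,3]
def px_at_z(s,u,v,h):
    K=s["intrinsics"];T=s["cam_to_world"]
    d=T[:3,:3]@np.array([(u-K[0,2])/K[0,0],(v-K[1,2])/K[1,1],1]);o=T[:3,3]
    return o+d*(h-o[2])/d[2]
def crop(s,name,u0,u1,v0,v1,k):
    im=s["image"][v0:v1,u0:u1,::-1]
    cv2.imwrite("pics/"+name,cv2.resize(im,None,fx=k,fy=k,interpolation=cv2.INTER_CUBIC))
E
python3 - <<'E'
from h import *
s=dict(np.load("top0.npz")); crop(s,"t0a.png",110,270,165,240,5);crop(s,"t0b.png",290,410,160,225,6)
P=cloud(s)
np.set_printoptions(precision=3,suppress=True)
# table height
for u,v in [(160,213),(137,191),(222,190),(200,190),(195,182),(230,198),(240,190),(251,192),(258,192),(186,188),(328,190),(315,186),(343,192),(310,205),(350,182),(388,213),(280,200)]:
    print((u,v),P[v,u])
d=dict(np.load("side0.npz")); crop(d,"s0.png",150,400,140,300,3)
E
```

```text
(160, 213) [0.454 0.296 0.009]
(137, 191) [0.533 0.385 0.005]
(222, 190) [0.538 0.074 0.04 ]
(200, 190) [0.535 0.151 0.044]
(195, 182) [0.563 0.17  0.048]
(230, 198) [0.51  0.045 0.04 ]
(240, 190) [0.538 0.01  0.044]
(251, 192) [ 0.528 -0.03   0.073]
(258, 192) [ 0.532 -0.053  0.046]
(186, 188) [0.54  0.2   0.052]
(328, 190) [ 0.546 -0.3    0.038]
(315, 186) [ 0.557 -0.252  0.054]
(343, 192) [ 0.538 -0.351  0.051]
(310, 205) [ 0.491 -0.237  0.043]
(350, 182) [ 0.575 -0.376  0.047]
(388, 213) [ 0.468 -0.506  0.052]
(280, 200) [ 0.512 -0.132  0.002]
```

View pics/t0a.png

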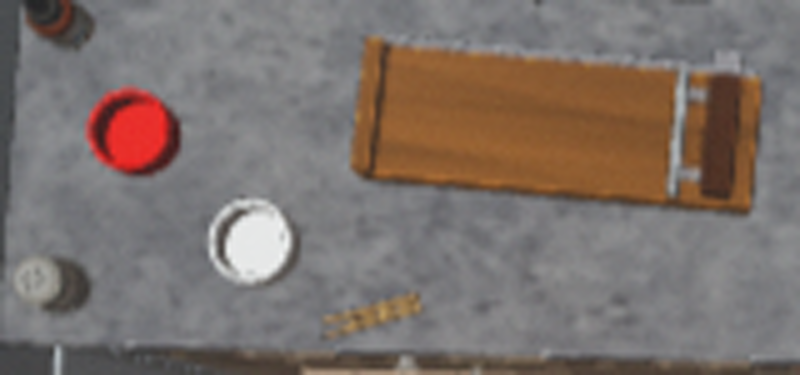

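View pics/t0b.png

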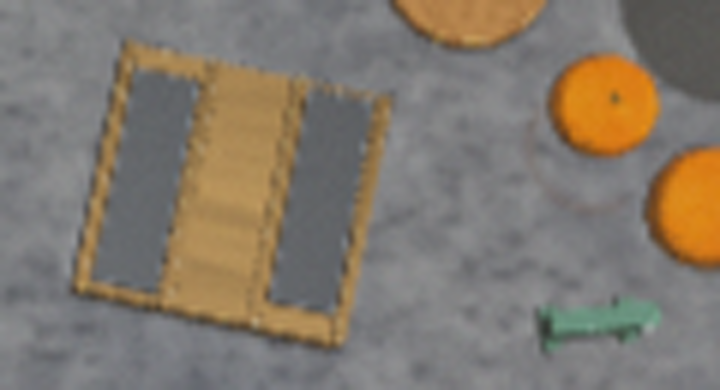

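View pics/s0.png

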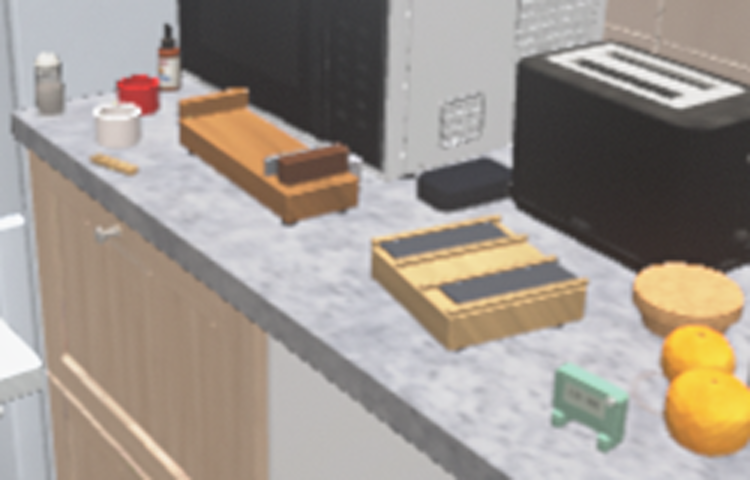

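```bash
cat > fit.py <<'E'
from h import *
from scipy.optimize import minimize
SS=4
def proj(s,P):
    K=s["intrinsics"];T=s["cam_to_world"]
    c=(P-T[:3,3])@T[:3,:3]; return np.stack([K[0,0]*c[:,0]/c[:,2]+K[0,2],K[1,1]*c[:,1]/c[:,2]+K[1,2]],-1)
def box(x0,x1,y0,y1,z0,z1): return np.array([[x,y,z] for x in(x0,x1) for y in (y0,y1) for z in (z0,z1)],float)
def place(B,p):
    c,s=np.cos(p[2]),np.sin(p[2]); M=np.array([[c,-s,0],[s,c,0],[0,0,1]])
    return B@M.T+np.array([p[0],p[1],0])
def sil(s,boxes,p,win):
    u0,u1,v0,v1=win; m=np.zeros(((v1-v0)*SS,(u1-u0)*SS),np.uint8)
    for B in boxes:
        q=(proj(s,place(B,p))-[u0,v0]+0.5)*SS-0.5
        h=cv2.convexHull(q.astype(np.float32))[:,0]
        cv2.fillConvexPoly(m,np.round(h*256).astype(np.int32),255,lineType=cv2.LINE_AA,shift=8)
    return cv2.resize(m,(u1-u0,v1-v0),interpolation=cv2.INTER_AREA)/255.
def fit(views,boxes,p0):
    f=lambda p: sum(((sil(s,boxes,p,w)-m)**2).sum() for s,m,w in views)
    best=None
    for k in range(3):
        r=minimize(f,p0,method="Nelder-Mead",options=dict(initial_simplex=np.array(p0)+np.vstack([np.zeros(3),np.diag([.008,.008,.05])])/(k+1),xatol=1e-5,fatol=1e-4,maxiter=400)); p0=r.x
    return r.x,r.fun,f
STAND=[box(-.0475,.0475,-.14,.14,.0,.045),box(-.0475,.0475,.125,.139,.045,.07)]
CADDY=[box(-.075,.075,-.08,.08,.0,.045)]+[box(-.075,.075,a-.0035,a+.0035,.045,.052) for a in(-.0765,.0765)]
def win(s,p,rad,hz=.08):
    q=proj(s,place(box(-rad[0],rad[0],-rad[1],rad[1],0,hz),p)); 
    return [int(q[:,0].min()),int(q[:,0].max()),int(q[:,1].min()),int(q[:,1].max())]
def satmask(s,w,close=0,lo=60,hi=100):
    u0,u1,v0,v1=w
    hsv=cv2.cvtColor(s["image"],cv2.COLOR_RGB2HSV)[v0:v1,u0:u1].astype(float)
    m=np.clip((hsv[...,1]-lo)/(hi-lo),0,1); m[hsv[...,0]>35]=0
    return m
E
python3 - <<'E'
from fit import *
np.set_printoptions(precision=4,suppress=True)
t=dict(np.load("top0.npz"));d=dict(np.load("side0.npz"))
def q(u,v,k,u0,v0,z): return px_at_z(t,(u+.5)/k-.5+u0,(v+.5)/k-.5+v0,z)
c=[q(*a,6,290,160,.052) for a in((127,42),(390,97),(342,347),(75,292))]
print(np.array(c),np.mean(c,0))
# fill interior by convex hull of mask
def hullmask(s,p,rad):
    w=win(s,p,rad); m=satmask(s,w)
    b=(m>.5).astype(np.uint8); n,l,st,_=cv2.connectedComponentsWithStats(b); i=1+np.argmax(st[1:,4])
    lab=(cv2.dilate((l==i).astype(np.uint8),np.ones((3,3)))>0); m=m*lab
    cs,_=cv2.findContours((l==i).astype(np.uint8),cv2.RETR_EXTERNAL,cv2.CHAIN_APPROX_NONE)
    h=np.zeros(m.shape,np.uint8); cv2.fillPoly(h,cs,1); h=cv2.morphologyEx(h,cv2.MORPH_CLOSE,np.ones((9,9)))
    h=cv2.erode(h,np.ones((3,3))); return np.maximum(m,h),w
for nm,B,p0,rad in(("stand",STAND,[.535,.075,-.05],(.08,.18)),("caddy",CADDY,[.545,-.3,-.2],(.11,.115))):
    V=[]
    for k,s in(("top",t),("side",d)):
        m,w=hullmask(s,p0,rad); V.append((s,m,w))
    for sub in(V[:1],V[1:],V):
        p,f,_=fit(sub,B,p0); print(nm,p,f)
    for k,(s,m,w) in zip(("top","side"),V):
        a=sil(s,B,p,w); im=s["image"][w[2]:w[3],w[0]:w[1],::-1]
        o=np.hstack([im,cv2.cvtColor((m*255).astype(np.uint8),8),cv2.cvtColor((abs(a-m)*255).astype(np.uint8),8)])
        z=max(1,800//o.shape[1]); cv2.imwrite(f"pics/fit_{nm}_{k}.png",cv2.resize(o,None,fx=z,fy=z))
E
cd pics; python3 -c "
import cv2,numpy as np
L=[cv2.imread(f'fit_{a}_{b}.png') for a in('stand','caddy') for b in ('top','side')]
W=800;L=[cv2.copyMakeBorder(i,0,4,0,W-i.shape[1],0) for i in L];o=np.vstack(L);print(o.shape);o=cv2.resize(o,(int(800*min(1,600/o.shape[0])),min(600,o.shape[0])));cv2.imwrite('fits.png',o)"
```

```text
[[ 0.6263 -0.2371  0.052 ]
 [ 0.5968 -0.391   0.052 ]
 [ 0.4493 -0.3628  0.052 ]
 [ 0.4778 -0.2084  0.052 ]] [ 0.5375 -0.2998  0.052 ]
stand [ 0.5392  0.0767 -0.0712] 99.3443334294502
stand [ 0.5571  0.1007 -0.0763] 165.44060529604
stand [ 0.5405  0.0773 -0.0745] 393.3143966262976
caddy [ 0.5409 -0.3011 -0.198 ] 505.78181684928876
caddy [ 0.5566 -0.2846 -0.2232] 305.31526768550555
caddy [ 0.5423 -0.3004 -0.2124] 910.9329784217609
(630, 800, 3)
```

View pics/fits.png

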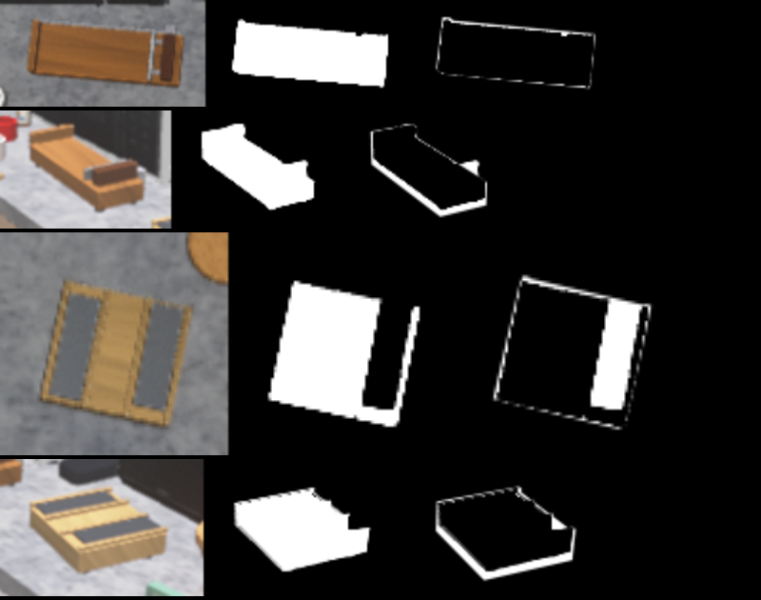

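```bash
cat > run1.py <<'E'
from fit import *
np.set_printoptions(precision=4,suppress=True)
t=dict(np.load("top0.npz"));d=dict(np.load("side0.npz"))
def hm(s,p,rad,cvx):
    w=win(s,p,rad); m=satmask(s,w)
    b=(m>.5).astype(np.uint8); n,l,st,_=cv2.connectedComponentsWithStats(b); i=1+np.argmax(st[1:,4])
    lab=(cv2.dilate((l==i).astype(np.uint8),np.ones((3,3)))>0); m=m*lab
    cs,_=cv2.findContours((l==i).astype(np.uint8),cv2.RETR_EXTERNAL,cv2.CHAIN_APPROX_NONE)
    h=np.zeros(m.shape,np.uint8); cs=max(cs,key=len)
    if cvx: cs=cv2.convexHull(cs)
    cv2.fillPoly(h,[cs],1); h=cv2.morphologyEx(h,cv2.MORPH_CLOSE,np.ones((9,9)))
    h=cv2.erode(h,np.ones((3,3))); return np.maximum(m,h),w
for zb in(.008,.011,.014):
  STAND=[box(-.0475,.0475,-.14,.14,zb,.045),box(-.0475,.0475,.125,.139,.045,.07),box(-.0425,.0425,-.135,-.113,.045,.077)]
  CADDY=[box(-.075,.075,-.08,.08,zb,.045)]+[box(-.075,.075,a-.0035,a+.0035,.045,.052) for a in(-.0765,.0765)]
  for nm,B,p0,rad in(("stand",STAND,[.539,.076,-.07],(.08,.18)),("caddy",CADDY,[.541,-.3,-.2],(.11,.115))):
    V=[]
    for k,s in(("top",t),("side",d)):
        m,w=hm(s,p0,rad,nm=="caddy"); V.append((s,m,w))
    for sub in(V[:1],V[1:],V):
        p,f,_=fit(sub,B,p0); print(zb,nm,p,round(f,1))
E
python3 run1.py
```

```text
0.008 stand [ 0.5387  0.0765 -0.0709] 80.3
0.008 stand [ 0.5457  0.0847 -0.0929] 96.0
0.008 stand [ 0.5392  0.0772 -0.0777] 229.3
0.008 caddy [ 0.54   -0.3007 -0.1968] 70.3
0.008 caddy [ 0.5481 -0.2941 -0.2083] 146.3
0.008 caddy [ 0.5419 -0.3004 -0.2049] 264.0
0.011 stand [ 0.5387  0.0766 -0.0682] 73.8
0.011 stand [ 0.5433  0.0815 -0.0912] 68.5
0.011 stand [ 0.5391  0.0772 -0.0757] 177.4
0.011 caddy [ 0.5404 -0.3007 -0.1986] 64.6
0.011 caddy [ 0.5447 -0.2984 -0.212 ] 102.2
0.011 caddy [ 0.5413 -0.3004 -0.1995] 192.5
0.014 stand [ 0.5386  0.0765 -0.0683] 65.5
0.014 stand [ 0.5408  0.0778 -0.0903] 52.4
0.014 stand [ 0.5389  0.0768 -0.0766] 133.8
0.014 caddy [ 0.5399 -0.3005 -0.1936] 58.5
0.014 caddy [ 0.5428 -0.3012 -0.2053] 62.6
0.014 caddy [ 0.5408 -0.3008 -0.2011] 131.7
```

```bash
cat > run2.py <<'E'
from fit import *
t=dict(np.load("top0.npz"));d=dict(np.load("side0.npz"))
def edge(s,p,a,b,z,chan=1,n=80,half=.012,trim=.08):
    """a,b: local endpoints of edge at height z; sample normal profile, find max gradient in image"""
    T=np.linspace(trim,1-trim,n); A=np.array(a);B=np.array(b); L=A+(B-A)*T[:,None]
    nrm=np.array([-(B-A)[1],(B-A)[0]]);nrm=nrm/np.linalg.norm(nrm)
    hsv=cv2.cvtColor(s["image"],cv2.COLOR_RGB2HSV).astype(np.float32)[...,chan]
    o=np.linspace(-half,half,97)
    G=[]
    for k in o:
        P=np.c_[L+nrm*k,np.full(n,z)]; uv=proj(s,place(P,p)).astype(np.float32)
        G.append(cv2.remap(hsv,uv[:,:1],uv[:,1:],cv2.INTER_LINEAR)[:,0])
    G=np.array(G).T; D=abs(np.gradient(cv2.GaussianBlur(G,(9,1),0),axis=1))**2
    off=(D*o).sum(1)/D.sum(1); 
    med=np.median(off); ok=abs(off-med)<.004
    c=np.polyfit((T[ok]-.5)*np.linalg.norm(B-A),off[ok],1)
    return c, off[ok].std(), ok.sum()
if __name__=="__main__":
    p=[.539,.077,-.072]
    print("stand; slope adds to yaw")
    print("front top",edge(t,p,(-.0475,-.14),(-.0475,.14),.045))
    print("back top",edge(t,p,(.0475,-.09),(.0475,.12),.045))
    print("right top",edge(t,p,(-.0475,-.14),(.0475,-.14),.045))
    print("left fence top",edge(t,p,(-.0475,.139),(.0475,.139),.07))
    print("back side",edge(d,p,(.0475,-.09),(.0475,.12),.045))
    print("front side",edge(d,p,(-.0475,-.14),(-.0475,.14),.045,chan=2))
    p=[.5405,-.3007,-.198]
    print("caddy")
    for nm,a,b in(("front",(-.075,-.08),(-.075,.08)),("back",(.075,-.08),(.075,.08)),("right",(-.075,-.08),(.075,-.08)),("left",(-.075,.08),(.075,.08))):
        print(nm,edge(t,p,a,b,.045 if nm in("front","back") else .052,half=.01))
E
python3 run2.py
```

```text
stand; slope adds to yaw
front top (array([0.00617752, 0.00298236]), np.float64(0.0008534464668312149), np.int64(80))
back top (array([0.00368164, 0.00207763]), np.float64(0.00033342385731813896), np.int64(80))
right top (array([ 0.00709284, -0.00069419]), np.float64(0.0004234689673502969), np.int64(80))
left fence top (array([ 0.00037404, -0.00151659]), np.float64(0.0004479793968733569), np.int64(80))
back side (array([-0.00573814, -0.00029352]), np.float64(0.0011045714533399888), np.int64(77))
front side (array([ 0.01852076, -0.00050483]), np.float64(0.0014849914145346299), np.int64(78))
caddy
front (array([-0.02743972,  0.002807  ]), np.float64(0.0015267198027533104), np.int64(77))
back (array([-0.00201512,  0.00167265]), np.float64(0.0006902763254959137), np.int64(80))
right (array([-0.00265493,  0.00249208]), np.float64(0.0007567460292029531), np.int64(80))
left (array([-0.00071976, -0.00304259]), np.float64(0.001045155546679126), np.int64(77))
```

Run:
```python
from run2 import *
np.set_printoptions(precision=4,suppress=True)
for n,s in(("top",t),("side",d)):
    P=cloud(s); v=s["z_map"]>0
    for nm,y0,y1 in(("behind stand",-.07,.25),("behind caddy",-.45,-.15),("left",.25,.45)):
        for z0,z1 in((.06,.12),(.12,.2),(.2,.3),(.3,.45)):
            k=v&(P[...,1]>y0)&(P[...,1]<y1)&(P[...,2]>z0)&(P[...,2]<z1)&(P[...,0]>.59)&(P[...,0]<1)
            if k.sum()>20: print(n,nm,z0,z1,k.sum(),np.percentile(P[k][:,0],[1,5,50]))
# stand and caddy refine
for p in([.537,.0760,-.067],):
    for nm,a,b,z in(("back",(.0475,-.09),(.0475,.12),.045),("right",(-.0475,-.14),(.0475,-.14),.045),("left",(-.0475,.139),(.0475,.139),.07),("fence inner",(-.0475,.125),(.0475,.125),.07)):
        print(nm,edge(t,p,a,b,z,half=.006,chan=1),edge(t,p,a,b,z,half=.006,chan=2))
p=[.539,-.3007,-.198]
for nm,a,b,z in(("back",(.075,-.08),(.075,.08),.045),("right",(-.075,-.08),(.075,-.08),.052),("left",(-.075,.08),(.075,.08),.052)):
    print(nm,edge(t,p,a,b,z,half=.006))
# slates ends
for y in(.051,-.051):
    for x in(-.065,.065):
        print(y,x,edge(t,p,(x,y-.017),(x,y+.017),.05,half=.009))
    for sd in(-.02,.02): print(y,"side",sd,edge(t,p,(-.05,y+sd),(.05,y+sd),.05,half=.006))
# ramekin rim
m=cv2.cvtColor(t["image"],cv2.COLOR_RGB2HSV)
```

```text
top behind stand 0.06 0.12 330 [0.5933 0.631  0.6343]
top behind stand 0.12 0.2 573 [0.6202 0.6305 0.6345]
top behind stand 0.2 0.3 9319 [0.6332 0.6359 0.7779]
top behind stand 0.3 0.45 1298 [0.8098 0.8357 0.8797]
top behind caddy 0.06 0.12 416 [0.7121 0.7132 0.7188]
top behind caddy 0.12 0.2 3992 [0.7122 0.7157 0.7899]
top behind caddy 0.2 0.3 154 [0.8109 0.8203 0.8956]
top left 0.06 0.12 259 [0.5986 0.6029 0.6303]
top left 0.12 0.2 314 [0.6285 0.6289 0.6306]
top left 0.2 0.3 5998 [0.6301 0.6327 0.7679]
top left 0.3 0.45 922 [0.6832 0.721  0.8686]
side behind stand 0.06 0.12 1355 [0.6233 0.6319 0.6404]
side behind stand 0.12 0.2 2397 [0.6239 0.6329 0.6799]
side behind stand 0.2 0.3 3960 [0.6321 0.635  0.7467]
side behind stand 0.3 0.45 1081 [0.8197 0.8555 0.8757]
side behind caddy 0.06 0.12 1560 [0.713  0.7145 0.7212]
side behind caddy 0.12 0.2 3397 [0.7122 0.7145 0.7537]
side behind caddy 0.2 0.3 139 [0.8235 0.8402 0.921 ]
side left 0.06 0.12 366 [0.6017 0.6086 0.6331]
side left 0.12 0.2 459 [0.6285 0.6299 0.6331]
side left 0.2 0.3 1110 [0.6296 0.6315 0.6671]
side left 0.3 0.45 568
[... 925 characters left out ...]
2, 0.0044]), np.float64(0.00030972130418568543), np.int64(80))
0.051 0.065 (array([0.0047, 0.0009]), np.float64(0.00038179097027309626), np.int64(80))
0.051 side -0.02 (array([0.0061, 0.0012]), np.float64(0.0005235780742736339), np.int64(80))
0.051 side 0.02 (array([0.0114, 0.0008]), np.float64(0.0005782659844198464), np.int64(80))
-0.051 -0.065 (array([ 0.0268, -0.0061]), np.float64(0.00043621873452404856), np.int64(80))
-0.051 0.065 (array([ 0.0123, -0.0048]), np.float64(0.0008005606667128219), np.int64(80))
-0.051 side -0.02 (array([0.0161, 0.0005]), np.float64(0.0007337602208138006), np.int64(80))
-0.051 side 0.02 (array([0.0121, 0.0005]), np.float64(0.0006047906369557402), np.int64(80))
```

```bash
cat > plan.py <<'E'
from h import *
STAND=(.537,.076,-.067); CADDY=(.539,-.3000,-.196)
def loc(F,x,y):
    c,s=np.cos(F[2]),np.sin(F[2]); return np.array([F[0]+c*x-s*y,F[1]+s*x+c*y])
def toloc(F,p):
    c,s=np.cos(F[2]),np.sin(F[2]); x,y=p[0]-F[0],p[1]-F[1]; return np.array([c*x+s*y,-s*x+c*y])
def Rt(phi): # tool x heading phi, tool y down
    x=np.array([np.cos(phi),np.sin(phi),0]);y=np.array([0,0,-1.]);return np.stack([x,y,np.cross(x,y)],1)
def go(xy,z,phi,o=None):
    """rotate first (few rows), then shift in the aligned frame"""
    o=o or observe(); M=R.from_quat(o["eef_rot"]).as_matrix()
    T=Rt(phi); rv=R.from_matrix(M.T@T).as_rotvec()
    d=np.array([xy[0],xy[1],z])-o["tool_pos"]
    np.set_printoptions(precision=3,suppress=True)
    print("rot tool",rv,"| shift aligned cm",T.T@d*100,"| shift now cm",M.T@d*100)
def st():
    o=observe(); np.set_printoptions(precision=4,suppress=True)
    M=R.from_quat(o["eef_rot"]).as_matrix()
    print("t",round(o["time_s"],2),"tcp",o["tool_pos"],"phi",np.arctan2(M[1,0],M[0,0]).round(4),"downerr",M[:2,1],"F",o["ft_force"],"w",round(o["gripper_width"],4),"q",o["q"])
E
python3 - <<'E'
from plan import *
st()
ph=np.pi/2+CADDY[2]
go((.42,-.1),.22,ph); 
a=loc(CADDY,.082,.051); print(a); go(a,.12,ph)
E
```

```text
t 0.1 tcp [0.1833 0.5973 0.2142] phi 1.273 downerr [-0.0004 -0.0009] F [-0.7392  0.3192 -0.6857] w 0.0948 q [ 1.1674  0.4915  1.5594  0.      1.0917 -0.1056]
rot tool [-0.    -0.102 -0.001] | shift aligned cm [-63.785  -0.585 -36.798] | shift now cm [-59.715  -0.533 -43.09 ]
[ 0.629 -0.266]
rot tool [-0.    -0.102 -0.001] | shift aligned cm [-75.984   9.415 -60.565] | shift now cm [-69.426   9.474 -67.975]
```

apply_moves --rows '[{"ry":-0.1,"hand":0},{"dx":-5,"dz":-3,"hand":0},{"dx":-5,"dz":-3,"hand":0},{"dx":-5,"dz":-3,"hand":0},{"dx":-5,"dz":-3,"hand":0}]' --newtons 15

```text
$.rows[0]: bad value
```

Run:
```python
from plan import *
st()
go((.42,-.1),.22,np.pi/2+CADDY[2])
```

```text
t 0.1 tcp [0.1833 0.5973 0.2142] phi 1.273 downerr [-0.0004 -0.0009] F [-0.7392  0.3192 -0.6857] w 0.0948 q [ 1.1674  0.4915  1.5594  0.      1.0917 -0.1056]
rot tool [-0.    -0.102 -0.001] | shift aligned cm [-63.785  -0.585 -36.798] | shift now cm [-59.715  -0.533 -43.09 ]
```

All keys are required.

apply_moves --rows '[{"rx":0,"ry":-0.1,"rz":0,"dx":0,"dy":0,"dz":0,"hand":0},{"rx":0,"ry":0,"rz":0,"dx":-5,"dy":0,"dz":-3,"hand":0},{"rx":0,"ry":0,"rz":0,"dx":-5,"dy":0,"dz":-3,"hand":0},{"rx":0,"ry":0,"rz":0,"dx":-5,"dy":0,"dz":-3,"hand":0},{"rx":0,"ry":0,"rz":0,"dx":-5,"dy":0,"dz":-3,"hand":0}]' --newtons 15

```text
time_s: 0.72
tool_pos: [0.2627, 0.3739, 0.212]
eef_rot: [0.546, 0.449, -0.452, -0.545]
ft_force: [1.3, 0.1, -0.2]
gripper_width: 0.0504
```

Run:
```python
from plan import *
st()
go((.42,-.1),.22,np.pi/2+CADDY[2])
```

```text
t 0.72 tcp [0.2627 0.3739 0.212 ] phi 1.3814 downerr [-0.0015 -0.0031] F [ 1.3152  0.1266 -0.2283] w 0.0504 q [ 0.8143  0.2576  1.9541 -0.0013  0.9332 -0.5664]
rot tool [-0.001  0.007 -0.003] | shift aligned cm [-43.423  -0.802 -24.659] | shift now cm [-43.588  -0.677 -24.369]
```

apply_moves --rows '[{"rx":0,"ry":0,"rz":0,"dx":-3,"dy":0,"dz":-5,"hand":0},{"rx":0,"ry":0,"rz":0,"dx":-4,"dy":0,"dz":-4.5,"hand":0},{"rx":0,"ry":0,"rz":0,"dx":-4,"dy":0,"dz":-4.5,"hand":0},{"rx":0,"ry":0,"rz":0,"dx":-5,"dy":0,"dz":-3.5,"hand":0},{"rx":0,"ry":0,"rz":0,"dx":-6,"dy":0,"dz":0,"hand":0}]'

```text
time_s: 1.35
tool_pos: [0.3976, 0.1167, 0.2125]
eef_rot: [0.545, 0.45, -0.452, -0.544]
ft_force: [0.8, 0.2, 0.1]
gripper_width: 0.0023
```

apply_moves --rows '[{"rx":0,"ry":0,"rz":0,"dx":-6,"dy":0,"dz":0,"hand":0},{"rx":0,"ry":0,"rz":0,"dx":-6,"dy":0,"dz":-1,"hand":0},{"rx":0,"ry":0,"rz":0,"dx":-6,"dy":0,"dz":-1,"hand":0},{"rx":0,"ry":0,"rz":0,"dx":-5,"dy":0,"dz":-2,"hand":0},{"rx":0,"ry":0,"rz":0,"dx":-4,"dy":0,"dz":-2,"hand":0}]'

```text
time_s: 1.98
tool_pos: [0.4035, -0.1693, 0.2135]
eef_rot: [0.546, 0.45, -0.451, -0.544]
ft_force: [1.5, 0.2, 0.8]
gripper_width: 0.0007
```

Run:
```python
from plan import *
st()
go(loc(CADDY,.083,.051),.11,np.pi/2+CADDY[2])
```

```text
t 1.98 tcp [ 0.4035 -0.1693  0.2135] phi 1.3812 downerr [ 0.0001 -0.0032] F [1.456  0.2037 0.7789] w 0.0007 q [-0.5468  0.2257  1.9959 -0.0034  0.9183 -1.9259]
rot tool [ 0.001  0.006 -0.003] | shift aligned cm [ -5.079  10.348 -24.138] | shift now cm [ -5.2    10.381 -24.098]
```

apply_moves --rows '[{"rx":0,"ry":0,"rz":0,"dx":-1,"dy":0,"dz":-5,"hand":0},{"rx":0,"ry":0.005,"rz":0,"dx":-1,"dy":0,"dz":-5,"hand":0},{"rx":0,"ry":0,"rz":0,"dx":-1,"dy":0,"dz":-5,"hand":0},{"rx":0,"ry":0,"rz":0,"dx":-1,"dy":0,"dz":-5,"hand":0},{"rx":0,"ry":0,"rz":0,"dx":-1,"dy":0,"dz":-4,"hand":0}]'

```text
time_s: 2.6
tool_pos: [0.6335, -0.2711, 0.2124]
eef_rot: [0.548, 0.446, -0.448, -0.547]
ft_force: [-0.7, 0.2, -0.5]
gripper_width: 0.0004
```

Run:
```python
from plan import *
st()
go(loc(CADDY,.083,.051),.10,np.pi/2+CADDY[2])
```

```text
t 2.6 tcp [ 0.6335 -0.2711  0.2124] phi 1.3699 downerr [-0.002  -0.0023] F [-0.7125  0.1727 -0.4871] w 0.0004 q [-0.4989  0.5872  1.387  -0.0032  1.168  -1.8676]
rot tool [-0.001 -0.005 -0.003] | shift aligned cm [ 0.422 11.237  0.41 ] | shift now cm [ 0.45  11.236  0.396]
```

apply_moves --rows '[{"rx":0,"ry":-0.005,"rz":0,"dx":0.4,"dy":3,"dz":0.4,"hand":0},{"rx":0,"ry":0,"rz":0,"dx":0,"dy":4,"dz":0,"hand":0},{"rx":0,"ry":0,"rz":0,"dx":0,"dy":4,"dz":0,"hand":0},{"rx":0,"ry":0,"rz":0,"dx":0,"dy":1,"dz":0,"hand":0},{"rx":0,"ry":0,"rz":0,"dx":0,"dy":0,"dz":0,"hand":0}]'

```text
time_s: 3.22
tool_pos: [0.6324, -0.2677, 0.0875]
eef_rot: [-0.546, -0.448, 0.45, 0.547]
ft_force: [0.6, -0.4, 0.1]
gripper_width: 0.0005
```

Run:
```python
from plan import *
st()
go(loc(CADDY,.083,.051),.047,np.pi/2+CADDY[2])
s=snapshot("top"); d=snapshot("side"); crop(s,"t1.png",290,410,150,225,6); crop(d,"s1.png",240,400,150,290,5)
```

```text
t 3.23 tcp [ 0.6324 -0.2677  0.0875] phi 1.3751 downerr [-0.0026 -0.0019] F [ 0.5974 -0.3708  0.0663] w 0.0005 q [-0.4954  0.7097  1.5092 -0.0037  0.9241 -1.8682]
rot tool [-0.002  0.    -0.002] | shift aligned cm [0.111 4.045 0.231] | shift now cm [0.121 4.045 0.222]
```

View pics/s1.png

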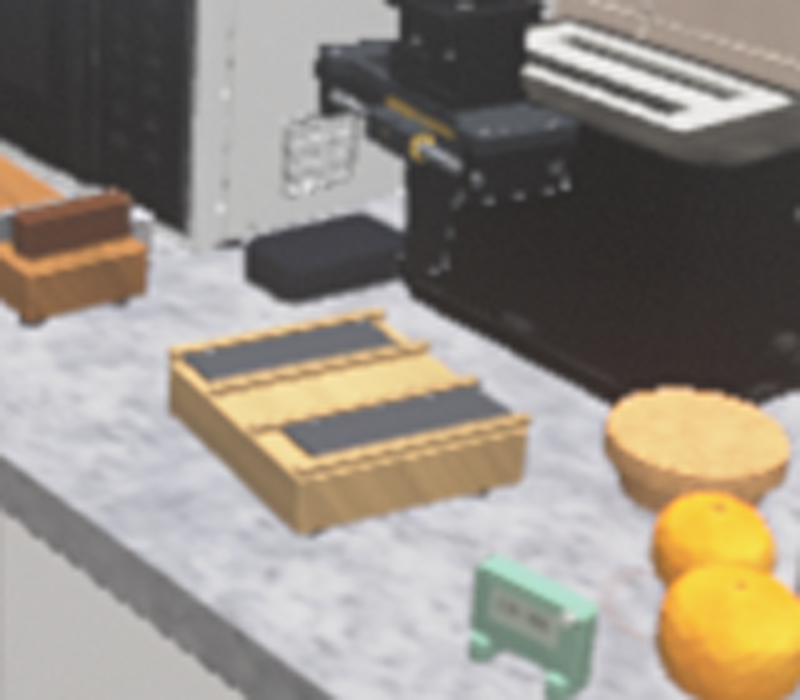

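View pics/t1.png

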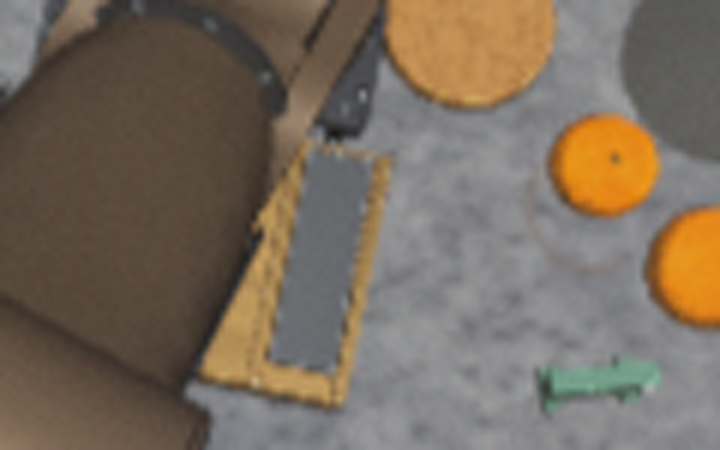

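apply_moves --rows '[{"rx":0,"ry":0,"rz":0,"dx":0.1,"dy":2,"dz":0,"hand":0},{"rx":0,"ry":0,"rz":0,"dx":0,"dy":1,"dz":0,"hand":0},{"rx":0,"ry":0,"rz":0,"dx":0,"dy":0.7,"dz":0,"hand":0},{"rx":0,"ry":0,"rz":0,"dx":0,"dy":0.3,"dz":0,"hand":0},{"rx":0,"ry":0,"rz":0,"dx":0,"dy":0,"dz":0,"hand":0}]'

```text
time_s: 3.95
tool_pos: [0.6338, -0.2674, 0.0482]
eef_rot: [0.548, 0.448, -0.449, -0.545]
ft_force: [-0.1, 1.4, 0.2]
gripper_width: 0.0003
```

Run:
```python
from plan import *
st()
go(loc(CADDY,.083,.051),.047,np.pi/2+CADDY[2])
```

```text
t 3.95 tcp [ 0.6338 -0.2674  0.0482] phi 1.3751 downerr [ 0.002  -0.0044] F [-0.1451  1.3647  0.2447] w 0.0003 q [-0.494   0.7569  1.5331 -0.0039  0.8477 -1.8666]
rot tool [ 0.003  0.    -0.004] | shift aligned cm [0.056 0.123 0.364] | shift now cm [0.057 0.122 0.365]
```

apply_moves --rows '[{"rx":0,"ry":0,"rz":0,"dx":0,"dy":0.1,"dz":0.6,"hand":0},{"rx":0,"ry":0,"rz":0,"dx":0,"dy":0,"dz":0.6,"hand":0},{"rx":0,"ry":0,"rz":0,"dx":0,"dy":0,"dz":0.6,"hand":0},{"rx":0,"ry":0,"rz":0,"dx":0,"dy":0,"dz":0.6,"hand":0},{"rx":0,"ry":0,"rz":0,"dx":0,"dy":0,"dz":0.6,"hand":0}]'

```text
time_s: 4.58
tool_pos: [0.6027, -0.2613, 0.048]
eef_rot: [0.549, 0.449, -0.449, -0.544]
ft_force: [0.2, -0.2, -0.9]
gripper_width: 0.0001
```

Run:
```python
from plan import *
st()
go(loc(CADDY,.020,.051),.047,np.pi/2+CADDY[2])
d=snapshot("side"); crop(d,"s2.png",240,400,150,270,5)
```

```text
t 4.58 tcp [ 0.6027 -0.2613  0.048 ] phi 1.3752 downerr [ 0.0034 -0.0052] F [ 0.2091 -0.164  -0.896 ] w 0.0001 q [-0.5084  0.7215  1.6207 -0.004   0.7939 -1.8808]
rot tool [ 0.004  0.    -0.004] | shift aligned cm [0.066 0.096 3.496] | shift now cm [0.068 0.081 3.496]
```

View pics/s2.png

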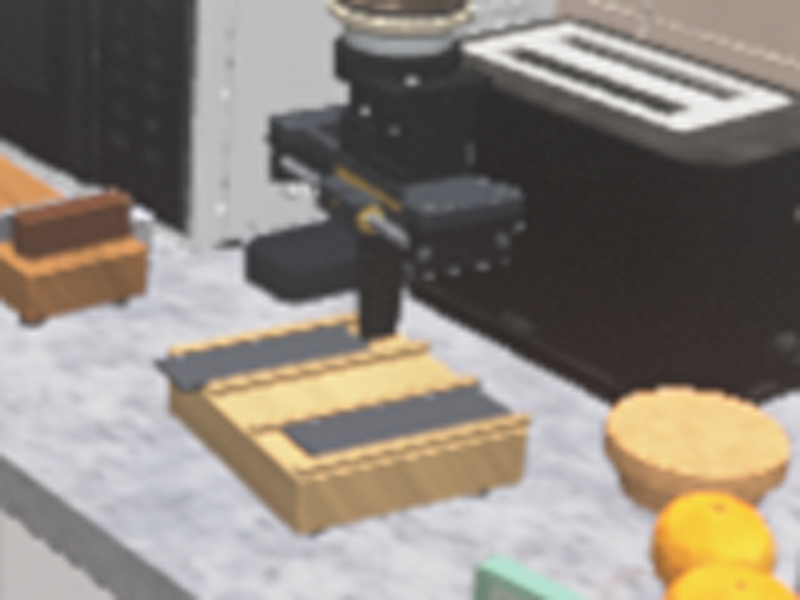

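The slate moves; its front end is now past the front edge at crop (185,380), finger at (380,335) behind it. Continue.

apply_moves --rows '[{"rx":0,"ry":0,"rz":0,"dx":0,"dy":0,"dz":0.8,"hand":0},{"rx":0,"ry":0,"rz":0,"dx":0,"dy":0.05,"dz":0.8,"hand":0},{"rx":0,"ry":0,"rz":0,"dx":0,"dy":0,"dz":0.8,"hand":0},{"rx":0,"ry":0,"rz":0,"dx":0,"dy":0,"dz":0.6,"hand":0},{"rx":0,"ry":0,"rz":0,"dx":0,"dy":0,"dz":0.4,"hand":0}]'

```text
time_s: 5.25
tool_pos: [0.5666, -0.2542, 0.0475]
eef_rot: [0.549, 0.448, -0.449, -0.544]
ft_force: [0.6, -0.1, 0.9]
gripper_width: 0.0002
```

apply_moves --rows '[{"rx":0,"ry":0,"rz":0,"dx":0,"dy":0,"dz":-0.5,"hand":0},{"rx":0,"ry":0,"rz":0,"dx":0,"dy":-2,"dz":0,"hand":0},{"rx":0,"ry":0,"rz":0,"dx":0,"dy":-2,"dz":0,"hand":0},{"rx":0,"ry":0,"rz":0,"dx":-1,"dy":0,"dz":-2,"hand":0},{"rx":0,"ry":0,"rz":0,"dx":-3,"dy":0,"dz":-3,"hand":0}]'

```text
time_s: 5.88
tool_pos: [0.6144, -0.3034, 0.0894]
eef_rot: [0.548, 0.449, -0.45, -0.544]
ft_force: [0.1, 0.4, 0.6]
gripper_width: 0.0001
```

Run:
```python
from plan import *
st()
go(loc(CADDY,.092,-.051),.085,np.pi/2+CADDY[2])
d=snapshot("side"); crop(d,"s3.png",240,400,150,270,5)
```

```text
t 5.88 tcp [ 0.6144 -0.3034  0.0894] phi 1.377 downerr [ 0.0022 -0.0044] F [0.0999 0.4487 0.6099] w 0.0001 q [-0.554   0.7036  1.5165 -0.0032  0.9173 -1.929 ]
rot tool [ 0.003  0.002 -0.004] | shift aligned cm [-6.238  0.444 -1.74 ] | shift now cm [-6.24   0.474 -1.725]
```

View pics/s3.png

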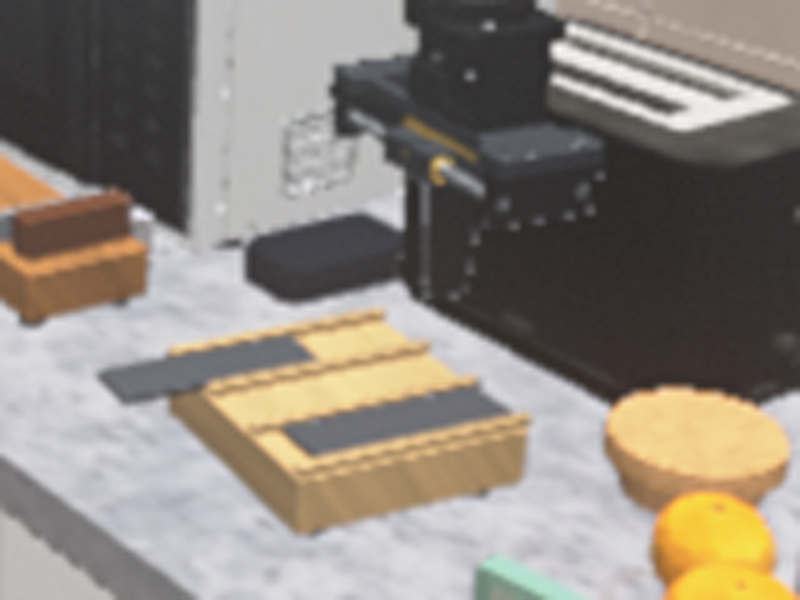

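apply_moves --rows '[{"rx":0.003,"ry":0,"rz":-0.004,"dx":-3.2,"dy":0,"dz":-1.2,"hand":0},{"rx":0,"ry":0,"rz":0,"dx":-3,"dy":0,"dz":-0.6,"hand":0},{"rx":0,"ry":0,"rz":0,"dx":0,"dy":0,"dz":0,"hand":0},{"rx":0,"ry":0,"rz":0,"dx":0,"dy":1,"dz":0,"hand":0},{"rx":0,"ry":0,"rz":0,"dx":0,"dy":1,"dz":0,"hand":0}]'

```text
time_s: 6.55
tool_pos: [0.6245, -0.374, 0.0683]
eef_rot: [0.548, 0.449, -0.449, -0.545]
ft_force: [0.3, 0.2, 0.1]
gripper_width: 0.0003
```

Run:
```python
from plan import *
st()
go(loc(CADDY,.092,-.051),.047,np.pi/2+CADDY[2])
```

```text
t 6.55 tcp [ 0.6245 -0.374   0.0683] phi 1.3759 downerr [ 0.0034 -0.0023] F [0.2896 0.2498 0.1003] w 0.0003 q [-0.6303  0.782   1.4056  0.0002  0.9499 -2.0062]
rot tool [ 0.004  0.001 -0.002] | shift aligned cm [0.492 2.13  0.631] | shift now cm [0.496 2.126 0.639]
```

apply_moves --rows '[{"rx":0.003,"ry":0,"rz":-0.002,"dx":0.45,"dy":1,"dz":0,"hand":0},{"rx":0,"ry":0,"rz":0,"dx":0,"dy":0.7,"dz":0,"hand":0},{"rx":0,"ry":0,"rz":0,"dx":0,"dy":0.4,"dz":0,"hand":0},{"rx":0,"ry":0,"rz":0,"dx":0,"dy":0,"dz":0,"hand":0},{"rx":0,"ry":0,"rz":0,"dx":0,"dy":0,"dz":0,"hand":0}]'

```text
time_s: 7.18
tool_pos: [0.6256, -0.3673, 0.0446]
eef_rot: [-0.545, -0.45, 0.449, 0.547]
ft_force: [-0.5, -0.1, -0.4]
gripper_width: 0.0004
```

Run:
```python
from plan import *
st()
go(loc(CADDY,.028,-.051),.047,np.pi/2+CADDY[2])
```

```text
t 7.17 tcp [ 0.6256 -0.3673  0.0446] phi 1.3777 downerr [-0.001   0.0017] F [-0.4855 -0.0555 -0.3754] w 0.0004 q [-0.6222  0.8081  1.4214  0.001   0.9139 -2.0005]
rot tool [-0.001  0.003  0.001] | shift aligned cm [-0.187 -0.238  7.001] | shift now cm [-0.167 -0.23   7.002]
```

apply_moves --rows '[{"rx":0,"ry":0,"rz":0,"dx":-0.1,"dy":-0.27,"dz":0,"hand":0},{"rx":0,"ry":0,"rz":0,"dx":0,"dy":0,"dz":0.6,"hand":0},{"rx":0,"ry":0,"rz":0,"dx":0,"dy":0,"dz":0.8,"hand":0},{"rx":0,"ry":0,"rz":0,"dx":0,"dy":0,"dz":0.8,"hand":0},{"rx":0,"ry":0,"rz":0,"dx":0,"dy":0,"dz":0.8,"hand":0}]'

```text
time_s: 7.8
tool_pos: [0.5941, -0.3625, 0.0483]
eef_rot: [-0.546, -0.45, 0.449, 0.546]
ft_force: [0.7, 0.3, -0.1]
gripper_width: 0.0005
```

Run:
```python
from plan import *
st()
go(loc(CADDY,.020,-.051),.047,np.pi/2+CADDY[2])
```

```text
t 7.8 tcp [ 0.5941 -0.3625  0.0483] phi 1.3775 downerr [0.0001 0.0009] F [ 0.7164  0.2892 -0.0972] w 0.0005 q [-0.643   0.7675  1.5069  0.001   0.8677 -2.0211]
rot tool [-0.     0.003  0.001] | shift aligned cm [-0.042  0.134  4.623] | shift now cm [-0.029  0.135  4.623]
```

apply_moves --rows '[{"rx":0,"ry":0,"rz":0,"dx":0,"dy":0.1,"dz":0.9,"hand":0},{"rx":0,"ry":0,"rz":0,"dx":0,"dy":0,"dz":1,"hand":0},{"rx":0,"ry":0,"rz":0,"dx":0,"dy":0,"dz":1,"hand":0},{"rx":0,"ry":0,"rz":0,"dx":0,"dy":0,"dz":1,"hand":0},{"rx":0,"ry":0,"rz":0,"dx":0,"dy":0,"dz":0.5,"hand":0}]'

```text
time_s: 8.43
tool_pos: [0.5475, -0.3534, 0.0475]
eef_rot: [-0.546, -0.45, 0.449, 0.546]
ft_force: [0.1, -0.1, 0.3]
gripper_width: 0.0008
```

apply_moves --rows '[{"rx":0,"ry":0,"rz":0,"dx":0,"dy":0,"dz":-0.3,"hand":0},{"rx":0,"ry":0,"rz":0,"dx":0,"dy":-3,"dz":0,"hand":0},{"rx":0,"ry":0,"rz":0,"dx":0,"dy":-4,"dz":0,"hand":1},{"rx":0,"ry":0,"rz":0,"dx":0,"dy":-4,"dz":3,"hand":1},{"rx":0,"ry":0,"rz":0,"dx":4,"dy":0,"dz":4.5,"hand":1}]'

```text
time_s: 9.05
tool_pos: [0.4858, -0.3019, 0.1598]
eef_rot: [0.546, 0.449, -0.449, -0.546]
ft_force: [1.0, 0.6, 0.3]
gripper_width: 0.0251
```

Run:
```python
from plan import *
st()
go(loc(CADDY,-.105,.051),.10,np.pi/2+CADDY[2])
s=snapshot("side"); d=s;crop(d,"s4.png",240,400,150,270,5)
t=snapshot("top");crop(t,"t4.png",290,410,150,225,6)
```

```text
t 9.05 tcp [ 0.4858 -0.3019  0.1598] phi 1.3764 downerr [0.0009 0.0002] F [0.9918 0.6016 0.301 ] w 0.0251 q [-0.6718  0.4778  1.7532  0.0009  0.91   -2.0487]
rot tool [0.001 0.002 0.   ] | shift aligned cm [6.323 5.981 5.322] | shift now cm [6.329 5.979 5.318]
```

View pics/s4.png

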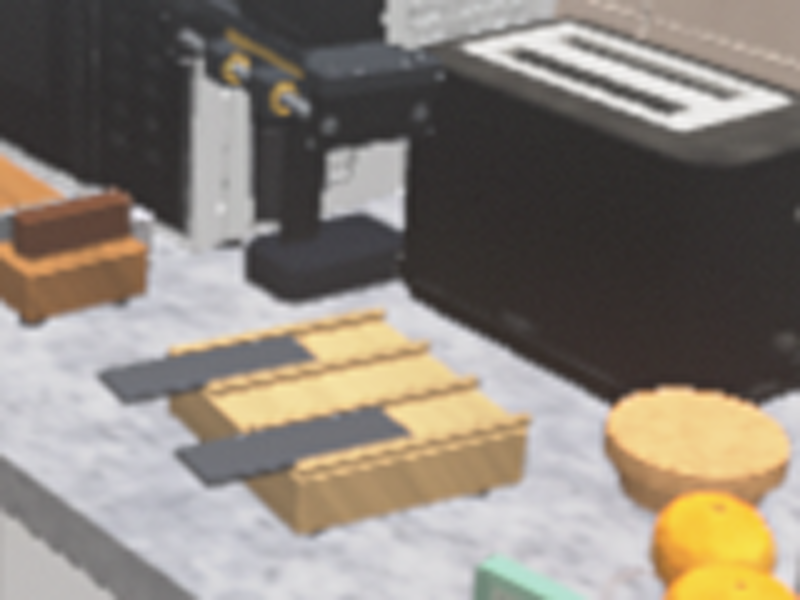

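View pics/t4.png

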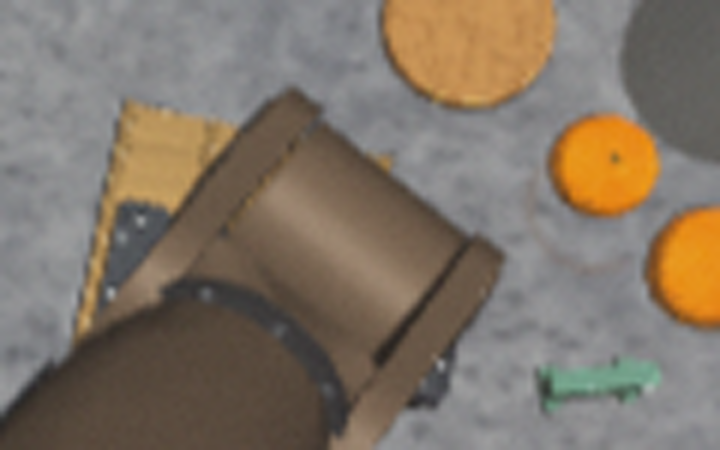

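apply_moves --rows '[{"rx":0,"ry":0,"rz":0,"dx":3,"dy":0,"dz":3,"hand":0.8},{"rx":0,"ry":0,"rz":0,"dx":2.5,"dy":1,"dz":1.5,"hand":0.8},{"rx":0,"ry":0,"rz":0,"dx":0.5,"dy":1,"dz":0.3,"hand":0.8},{"rx":0,"ry":0,"rz":0,"dx":0,"dy":1,"dz":0,"hand":0.8},{"rx":0,"ry":0,"rz":0,"dx":0,"dy":0,"dz":0,"hand":0.8}]'

```text
time_s: 9.78
tool_pos: [0.4483, -0.2288, 0.1279]
eef_rot: [-0.544, -0.45, 0.45, 0.547]
ft_force: [-0.3, -0.0, 0.6]
gripper_width: 0.0755
```

```bash
cat > run3.py <<'E'
from run2 import *
import plan
def slate(s,p0,z=.05,prn=True):
    """refine slate pose by edges (any visible), p0 in world, local frame of slate centre"""
    p=list(p0)
    for it in range(2):
        out={}
        for nm,a,b in(("front",(-.065,-.02),(-.065,.02)),("right",(-.065,-.02),(.065,-.02)),("left",(-.065,.02),(.065,.02)),("rear",(.065,-.02),(.065,.02))):
            out[nm]=edge(s,p,a,b,z,half=.008,trim=.1)
            if prn and it==0: print(nm,out[nm][0].round(4),round(out[nm][1],4),out[nm][2])
        break
    return out
E
python3 - <<'E'
from plan import *
st()
go(loc(CADDY,-.103,.051),.029,np.pi/2+CADDY[2])
from run3 import *
s=snapshot("side");crop(s,"s5.png",200,400,150,290,4)
for y in(.051,-.051):
    l=plan.loc(CADDY,-.055,y); print(y); slate(s,(l[0],l[1],CADDY[2]));
E
```

```text
t 9.78 tcp [ 0.4483 -0.2288  0.1279] phi 1.3795 downerr [-0.0027  0.0035] F [-0.3243 -0.0017  0.6126] w 0.0755 q [-0.604   0.4384  1.9459  0.002   0.7616 -1.9849]
rot tool [-0.003  0.005  0.003] | shift aligned cm [-0.116  9.889  0.018] | shift now cm [-0.145  9.888 -0.015]
0.051Traceback (most recent call last):
  File "<stdin>", line 7, in <module>
  File "run3.py", line 9, in slate
    out[nm]=edge(s,p,a,b,z,half=.008,trim=.1)
            ~~~~^^^^^^^^^^^^^^^^^^^^^^^^^^^^^
  File "run2.py", line 11, in edge
    P=np.c_[L+nrm*k,np.full(n,z)]; uv=proj(s,place(P,p)).astype(np.float32)
                                             ~~~~~^^^^^
  File "fit.py", line 9, in place
    c,s=np.cos(p[2]),np.sin(p[2]); M=np.array([[c,-s,0],[s,c,0],[0,0,1]])
                                     ~~~~~~~~^^^^^^^^^^^^^^^^^^^^^^^^^^^^
ValueError: setting an array element with a sequence. The requested array has an inhomogeneous shape after 2 dimensions. The detected shape was (3, 3) + inhomogeneous part.
```

View pics/s5.png

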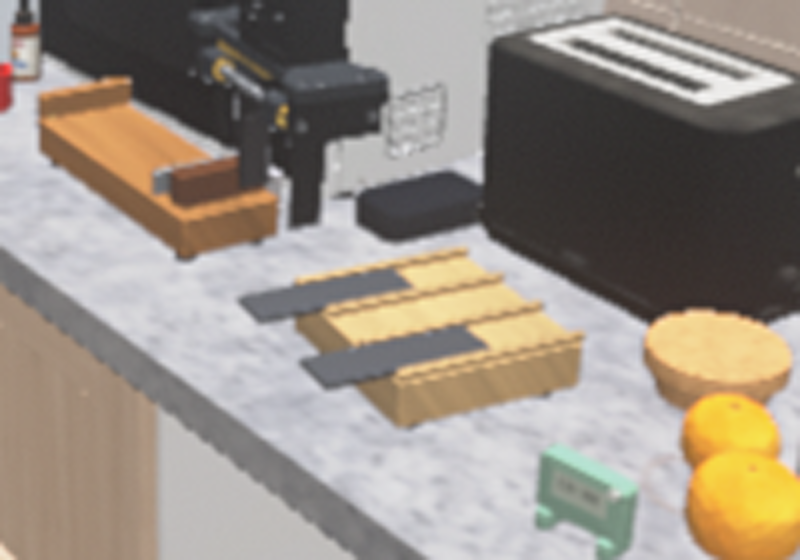

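apply_moves --rows '[{"rx":-0.003,"ry":0.005,"rz":0.003,"dx":-0.1,"dy":3,"dz":0,"hand":0.8},{"rx":0,"ry":0,"rz":0,"dx":0,"dy":3,"dz":0,"hand":0.8},{"rx":0,"ry":0,"rz":0,"dx":0,"dy":2.5,"dz":0,"hand":0.8},{"rx":0,"ry":0,"rz":0,"dx":0,"dy":0.7,"dz":0,"hand":0.8},{"rx":0,"ry":0,"rz":0,"dx":0,"dy":0,"dz":0,"hand":0.8}]'

```text
time_s: 10.45
tool_pos: [0.4511, -0.234, 0.0347]
eef_rot: [0.549, 0.448, -0.448, -0.545]
ft_force: [-1.2, 0.8, 0.4]
gripper_width: 0.0763
```

Run:
```python
from plan import *
st()
go(loc(CADDY,-.103,.051),.029,np.pi/2+CADDY[2])
s=snapshot("side");crop(s,"s6.png",220,380,170,290,5)
```

```text
t 10.45 tcp [ 0.4511 -0.234   0.0347] phi 1.3719 downerr [ 0.0039 -0.0031] F [-1.222   0.7853  0.3562] w 0.0763 q [-0.6084  0.5969  2.0091 -0.0007  0.5307 -1.9798]
rot tool [ 0.004 -0.003 -0.002] | shift aligned cm [0.339 0.573 0.389] | shift now cm [0.34  0.571 0.393]
```

View pics/s6.png

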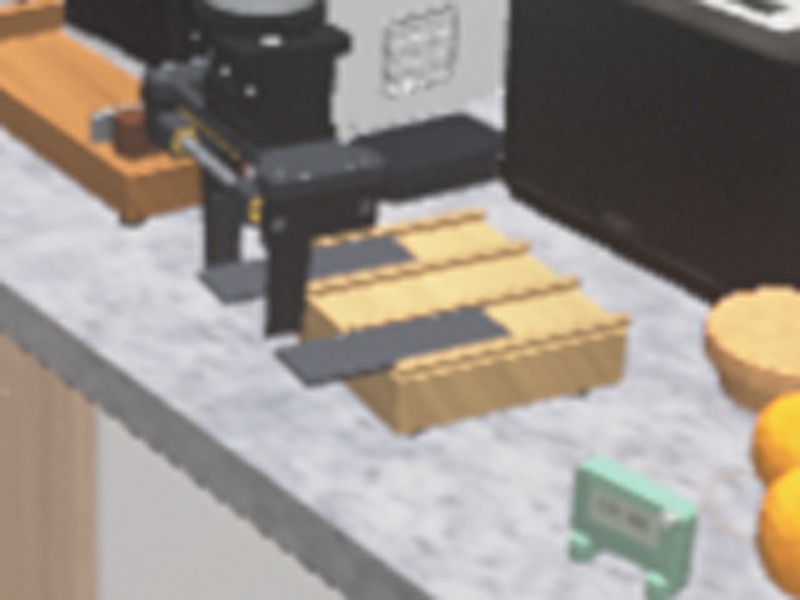

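apply_moves --rows '[{"rx":0.003,"ry":-0.003,"rz":-0.002,"dx":0.34,"dy":0.5,"dz":0.39,"hand":0.8},{"rx":0,"ry":0,"rz":0,"dx":0,"dy":0,"dz":0,"hand":0.3},{"rx":0,"ry":0,"rz":0,"dx":0,"dy":0,"dz":0,"hand":0.3},{"rx":0,"ry":0,"rz":0,"dx":0,"dy":0,"dz":0,"hand":0.3},{"rx":0,"ry":0,"rz":0,"dx":0,"dy":0,"dz":0,"hand":0.3}]' --newtons 30

```text
time_s: 11.12
tool_pos: [0.4487, -0.2302, 0.0319]
eef_rot: [0.548, 0.449, -0.448, -0.545]
ft_force: [0.2, 0.2, 1.3]
gripper_width: 0.0416
```

Run:
```python
from plan import *
st()
go(loc(CADDY,-.103,.051),.029,np.pi/2+CADDY[2])
```

```text
t 11.12 tcp [ 0.4487 -0.2302  0.0319] phi 1.3754 downerr [ 0.0047 -0.0028] F [0.2446 0.2489 1.3317] w 0.0416 q [-0.6053  0.5988  2.0202  0.0007  0.5171 -1.9813]
rot tool [ 0.005  0.001 -0.002] | shift aligned cm [0.015 0.288 0.086] | shift now cm [0.016 0.288 0.088]
```

apply_moves --rows '[{"rx":0,"ry":0,"rz":0,"dx":0,"dy":0,"dz":0,"hand":0.3},{"rx":0,"ry":0,"rz":0,"dx":0,"dy":-0.5,"dz":0,"hand":0.3},{"rx":0,"ry":0,"rz":0,"dx":0,"dy":-1,"dz":0,"hand":0.3},{"rx":0,"ry":0,"rz":0,"dx":0,"dy":-2,"dz":0,"hand":0.3},{"rx":0,"ry":0,"rz":0,"dx":0,"dy":-2.5,"dz":0,"hand":0.3}]'

```text
time_s: 11.75
tool_pos: [0.4477, -0.2297, 0.0936]
eef_rot: [0.547, 0.449, -0.449, -0.546]
ft_force: [0.6, 0.4, -0.9]
gripper_width: 0.0397
```

Run:
```python
from plan import *
st()
ph=np.pi/2+STAND[2]
# grip 19mm from front; want front 37 past edge => grip at local x=-47.5-37+19=-65.5
go(loc(STAND,-.0655,.100),.13,ph)
s=snapshot("side");crop(s,"s7.png",220,380,150,270,5)
```

```text
t 11.75 tcp [ 0.4477 -0.2297  0.0936] phi 1.3753 downerr [ 0.002 -0.001] F [ 0.6175  0.4483 -0.9487] w 0.0397 q [-0.6055  0.4909  1.9801  0.0005  0.6685 -1.9811]
rot tool [ 0.002 -0.129 -0.001] | shift aligned cm [41.097 -3.642 -0.309] | shift now cm [40.795 -3.677  4.952]
```

View pics/s7.png

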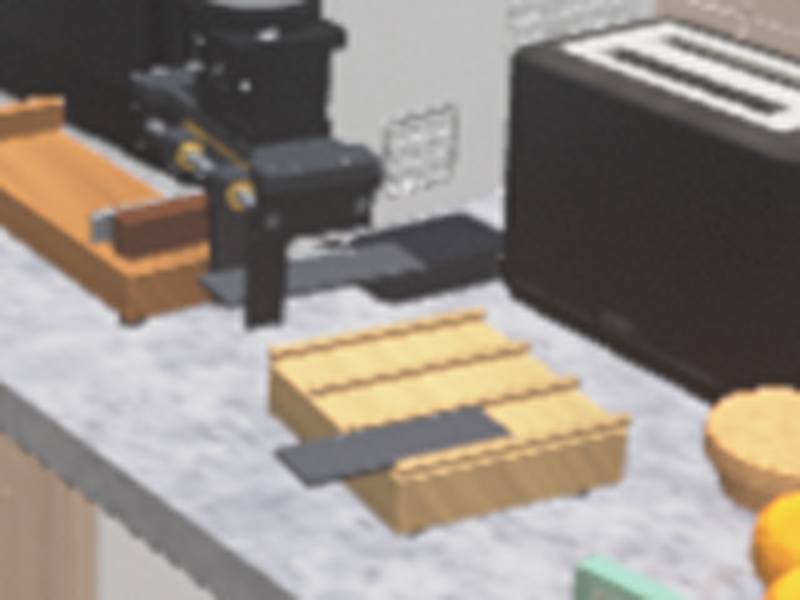

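apply_moves --rows '[{"rx":0,"ry":-0.065,"rz":0,"dx":0,"dy":-2,"dz":0,"hand":0.3},{"rx":0,"ry":-0.065,"rz":0,"dx":2,"dy":-2,"dz":0,"hand":0.3},{"rx":0,"ry":0,"rz":0,"dx":4,"dy":0,"dz":0,"hand":0.3},{"rx":0,"ry":0,"rz":0,"dx":5,"dy":0,"dz":0,"hand":0.3},{"rx":0,"ry":0,"rz":0,"dx":5,"dy":0,"dz":0,"hand":0.3}]'

```text
time_s: 12.42
tool_pos: [0.4606, -0.0694, 0.14]
eef_rot: [0.52, 0.484, -0.482, -0.512]
ft_force: [-0.2, -0.8, -1.0]
gripper_width: 0.0393
```

apply_moves --rows '[{"rx":0,"ry":0,"rz":0,"dx":5,"dy":0,"dz":0,"hand":0.3},{"rx":0,"ry":0,"rz":0,"dx":5,"dy":0,"dz":0,"hand":0.3},{"rx":0,"ry":0,"rz":0,"dx":5,"dy":0,"dz":0,"hand":0.3},{"rx":0,"ry":0,"rz":0,"dx":4,"dy":0,"dz":0,"hand":0.3},{"rx":0,"ry":0,"rz":0,"dx":2,"dy":0,"dz":0,"hand":0.3}]'

```text
time_s: 13.05
tool_pos: [0.4741, 0.1488, 0.1409]
eef_rot: [0.521, 0.486, -0.481, -0.511]
ft_force: [-0.3, -0.1, -0.1]
gripper_width: 0.0398
```

Run:
```python
from plan import *
st()
ph=np.pi/2+STAND[2]
go(loc(STAND,-.0655,.100),.09,ph)
```

```text
t 13.05 tcp [0.4741 0.1488 0.1409] phi 1.5061 downerr [ 0.014  -0.0058] F [-0.3275 -0.1343 -0.0515] w 0.0398 q [ 0.1756  0.4059  1.958  -0.0118  0.7649 -1.3221]
rot tool [ 0.014  0.002 -0.005] | shift aligned cm [ 3.157  5.09  -0.213] | shift now cm [ 3.181  5.077 -0.147]
```

apply_moves --rows '[{"rx":0.014,"ry":0.002,"rz":-0.005,"dx":2.2,"dy":1,"dz":-0.1,"hand":0.3},{"rx":0,"ry":0,"rz":0,"dx":0.7,"dy":2,"dz":0,"hand":0.3},{"rx":0,"ry":0,"rz":0,"dx":0,"dy":1,"dz":0,"hand":0.3},{"rx":0,"ry":0,"rz":0,"dx":0,"dy":0,"dz":0,"hand":0.3},{"rx":0,"ry":0,"rz":0,"dx":0,"dy":0,"dz":0,"hand":0.3}]'

```text
time_s: 13.68
tool_pos: [0.4772, 0.1798, 0.1016]
eef_rot: [0.516, 0.485, -0.483, -0.515]
ft_force: [0.4, -0.9, -1.0]
gripper_width: 0.0397
```

Run:
```python
from plan import *
st()
ph=np.pi/2+STAND[2]
go(loc(STAND,-.0655,.100),.0315,ph)
s=snapshot("side");crop(s,"s8.png",160,320,110,230,5)
```

```text
t 13.68 tcp [0.4772 0.1798 0.1016] phi 1.5066 downerr [0.0024 0.0008] F [ 0.3605 -0.942  -0.9872] w 0.0397 q [ 0.2307  0.485   1.9577  0.0004  0.6964 -1.2762]
rot tool [0.002 0.003 0.001] | shift aligned cm [ 0.039  7.009 -0.112] | shift now cm [ 0.032  7.01  -0.096]
```

View pics/s8.png

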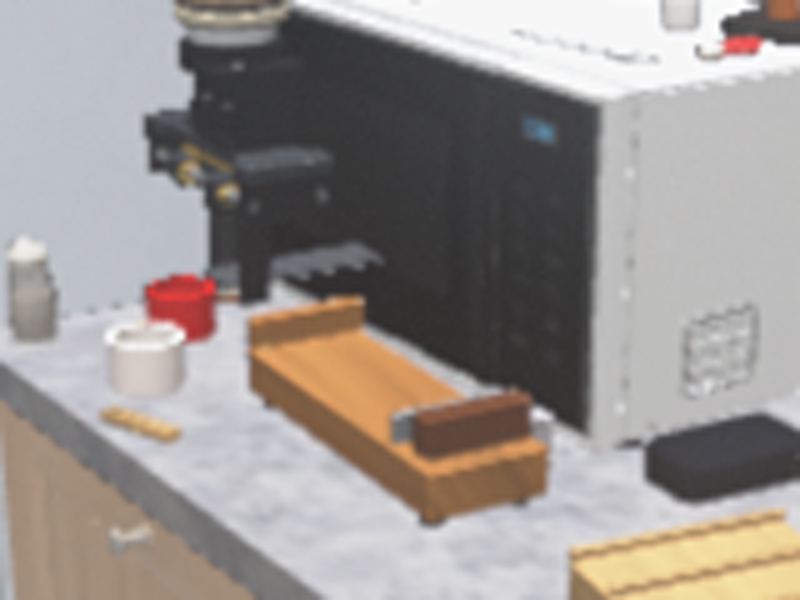

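apply_moves --rows '[{"rx":0,"ry":0.003,"rz":0,"dx":0,"dy":2.5,"dz":0,"hand":0.3},{"rx":0,"ry":0,"rz":0,"dx":0,"dy":2.5,"dz":0,"hand":0.3},{"rx":0,"ry":0,"rz":0,"dx":0,"dy":1,"dz":0,"hand":0.3},{"rx":0,"ry":0,"rz":0,"dx":0,"dy":0.2,"dz":0,"hand":0.3},{"rx":0,"ry":0,"rz":0,"dx":0,"dy":0,"dz":0,"hand":0.3}]'

```text
time_s: 14.35
tool_pos: [0.4795, 0.1792, 0.0414]
eef_rot: [0.518, 0.485, -0.48, -0.516]
ft_force: [0.2, -0.0, -2.1]
gripper_width: 0.0397
```

Run:
```python
from plan import *
st()
ph=np.pi/2+STAND[2]
go(loc(STAND,-.0655,.100),.0325,ph)
s=snapshot("side");crop(s,"s9.png",190,270,150,210,10)
t=snapshot("top");crop(t,"t9.png",160,280,160,220,6)
```

```text
t 14.35 tcp [0.4795 0.1792 0.0414] phi 1.5017 downerr [0.0082 0.0021] F [ 0.2235 -0.002  -2.1162] w 0.0397 q [ 0.2285  0.5874  1.9985  0.0004  0.5473 -1.2735]
rot tool [ 0.008 -0.002  0.003] | shift aligned cm [0.086 0.89  0.126] | shift now cm [0.084 0.889 0.134]
```

View pics/s9.png

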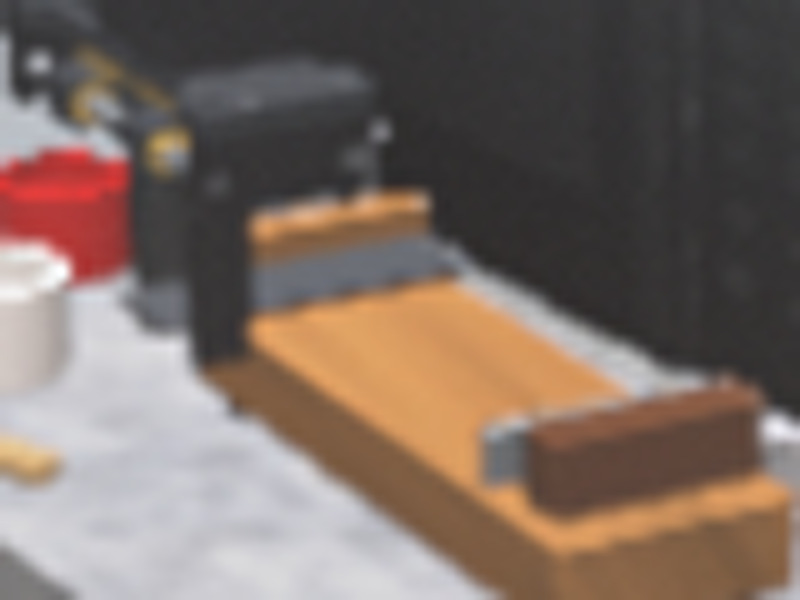

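View pics/t9.png

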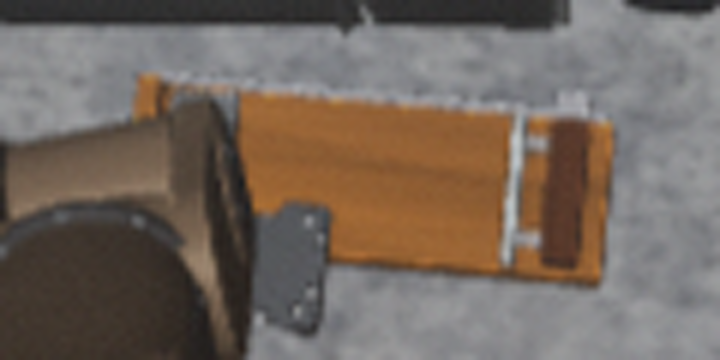

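apply_moves --rows '[{"rx":0.007,"ry":0,"rz":0.003,"dx":0.08,"dy":0.5,"dz":0.12,"hand":0.3},{"rx":0,"ry":0,"rz":0,"dx":0,"dy":0.3,"dz":0,"hand":0.3},{"rx":0,"ry":0,"rz":0,"dx":0,"dy":0,"dz":0,"hand":0.3},{"rx":0,"ry":0,"rz":0,"dx":0,"dy":0,"dz":0,"hand":0.3},{"rx":0,"ry":0,"rz":0,"dx":0,"dy":0,"dz":0,"hand":0.3}]'

```text
time_s: 15.08
tool_pos: [0.4788, 0.1804, 0.0338]
eef_rot: [0.517, 0.483, -0.482, -0.516]
ft_force: [0.2, -0.3, -1.0]
gripper_width: 0.0393
```

Run:
```python
from plan import *
st()
ph=np.pi/2+STAND[2]
go(loc(STAND,-.0655,.100),.0325,ph)
s=snapshot("side");crop(s,"s10.png",190,270,150,210,10)
```

```text
t 15.07 tcp [0.4788 0.1804 0.0338] phi 1.5019 downerr [ 0.0021 -0.0002] F [ 0.2148 -0.2549 -1.0122] w 0.0393 q [ 0.2315  0.6022  1.9991 -0.0013  0.5382 -1.2693]
rot tool [ 0.002 -0.002 -0.   ] | shift aligned cm [-0.027  0.128  0.042] | shift now cm [-0.027  0.128  0.042]
```

View pics/s10.png

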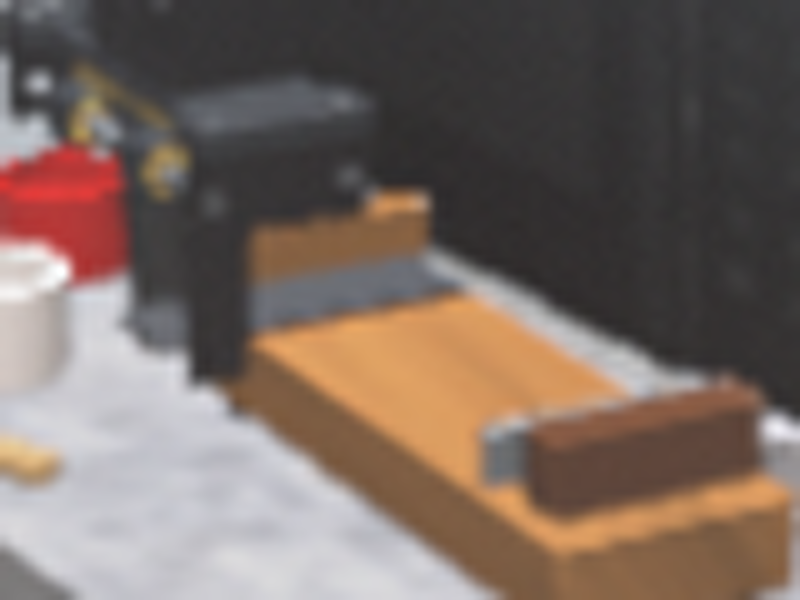

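apply_moves --rows '[{"rx":0,"ry":0,"rz":0,"dx":0,"dy":0.15,"dz":0,"hand":0.3},{"rx":0,"ry":0,"rz":0,"dx":0,"dy":0,"dz":0,"hand":0.6},{"rx":0,"ry":0,"rz":0,"dx":0,"dy":0,"dz":0,"hand":0.65},{"rx":0,"ry":0,"rz":0,"dx":0,"dy":0,"dz":0,"hand":0.65},{"rx":0,"ry":0,"rz":0,"dx":0,"dy":-2,"dz":0,"hand":0.65}]'

```text
time_s: 15.75
tool_pos: [0.4783, 0.1803, 0.0517]
eef_rot: [0.517, 0.482, -0.483, -0.517]
ft_force: [-0.2, 0.9, -0.1]
gripper_width: 0.0617
```

apply_moves --rows '[{"rx":0,"ry":0,"rz":0,"dx":0,"dy":-4,"dz":0,"hand":0.65},{"rx":0,"ry":0,"rz":0,"dx":0,"dy":-5,"dz":0,"hand":0.65},{"rx":0,"ry":0,"rz":0,"dx":-5,"dy":0,"dz":1,"hand":0.8},{"rx":0,"ry":0,"rz":0,"dx":-6,"dy":0,"dz":0,"hand":0.8},{"rx":0,"ry":0,"rz":0,"dx":-6,"dy":0,"dz":0,"hand":0.8}]'

```text
time_s: 16.38
tool_pos: [0.4573, 0.0103, 0.1464]
eef_rot: [0.517, 0.485, -0.483, -0.514]
ft_force: [0.7, 0.1, -0.3]
gripper_width: 0.076
```

apply_moves --rows '[{"rx":0,"ry":0,"rz":0,"dx":-6,"dy":0,"dz":0,"hand":0.8},{"rx":0,"ry":0,"rz":0,"dx":-6,"dy":0,"dz":0,"hand":0.8},{"rx":0,"ry":0,"rz":0,"dx":-6,"dy":0,"dz":0,"hand":0.8},{"rx":0,"ry":0.065,"rz":0,"dx":-5,"dy":0,"dz":0,"hand":0.8},{"rx":0,"ry":0.065,"rz":0,"dx":-4,"dy":0,"dz":0,"hand":0.8}]'

```text
time_s: 17.0
tool_pos: [0.4361, -0.2692, 0.1475]
eef_rot: [0.549, 0.45, -0.447, -0.544]
ft_force: [0.3, 1.9, -0.9]
gripper_width: 0.0759
```

Run:
```python
from plan import *
st()
print(toloc(CADDY,(.5475,-.3534)))
go(loc(CADDY,-.103,-.051),.13,np.pi/2+CADDY[2])
for n in("top","side"):
    s=snapshot(n); np.savez(n+"11.npz",**s)
    crop(s,n+"11.png",*((120,280,150,230) if n=="top" else (170,300,130,210)),5)
```

```text
t 17.0 tcp [ 0.4361 -0.2692  0.1475] phi 1.3741 downerr [ 0.0078 -0.002 ] F [ 0.3485  1.8549 -0.9285] w 0.0759 q [-0.6839  0.4165  1.9126  0.0047  0.8052 -2.0612]
[ 0.0187 -0.0507]
rot tool [ 0.008 -0.001 -0.   ] | shift aligned cm [-6.114  1.755 -0.396] | shift now cm [-6.113  1.76  -0.386]
```

View pics/top11.png

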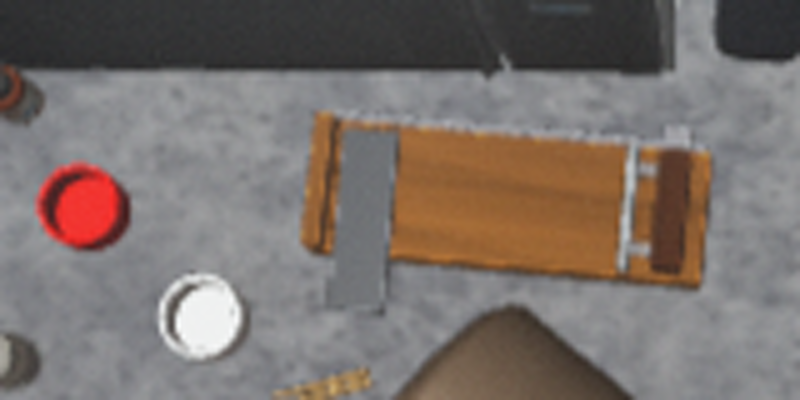

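View pics/side11.png

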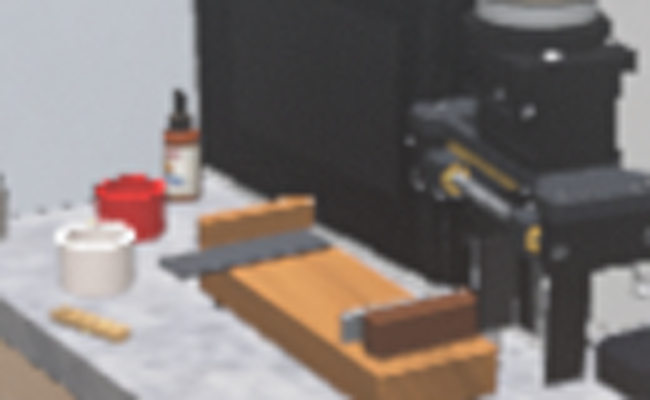

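```bash
cat > meas.py <<'E'
from run2 import *
import plan
def slate_in_stand(s,y,S=plan.STAND,x=-.0195):
    r={}
    for nm,a,b,z in(("front",(x-.065,y-.017),(x-.065,y+.017),.05),("rear",(x+.065,y-.017),(x+.065,y+.017),.05),("right",(-.08,y-.02),(.04,y-.02),.05),("left",(-.08,y+.02),(.04,y+.02),.05)):
        c,sd,n=edge(s,S,a,b,z,half=.007)
        base={"front":a[0],"rear":a[0],"right":a[1],"left":a[1]}[nm]
        # normal: for y-going edges nrm=(-1,0); for x-going (0,1)
        val=base-c[1] if nm in("front","rear") else base+c[1]
        print(nm,"pos %.1f mm"%(val*1e3),"slope %.4f"%c[0],"sd %.1f n %d"%(sd*1e3,n)); r[nm]=val
    return r
E
python3 - <<'E'
from meas import *
s=dict(np.load("top11.npz"))
slate_in_stand(s,.1)
S=plan.STAND
print("back",edge(s,S,(.0475,-.09),(.0475,.07),.045,half=.006))
print("frontedge value",edge(s,S,(-.0475,-.13),(-.0475,.05),.045,half=.006,chan=2))
E
```

```text
front pos -85.2 mm slope -0.0238 sd 1.7 n 80
rear pos 44.5 mm slope 0.0450 sd 0.5 n 80
right pos 80.0 mm slope 0.0025 sd 1.1 n 79
left pos 120.1 mm slope 0.0213 sd 1.0 n 78
back (array([-0.0007802 ,  0.00016765]), np.float64(0.0002789956982935461), np.int64(80))
frontedge value (array([-0.00361598, -0.00066386]), np.float64(0.0006876111961693737), np.int64(80))
```

apply_moves --rows '[{"rx":0.008,"ry":0,"rz":0,"dx":-4,"dy":0,"dz":-0.3,"hand":0.8},{"rx":0,"ry":0,"rz":0,"dx":-2,"dy":2,"dz":0,"hand":0.8},{"rx":0,"ry":0,"rz":0,"dx":0,"dy":3,"dz":0,"hand":0.8},{"rx":0,"ry":0,"rz":0,"dx":0,"dy":1,"dz":0,"hand":0.8},{"rx":0,"ry":0,"rz":0,"dx":0,"dy":0,"dz":0,"hand":0.8}]'

```text
time_s: 17.73
tool_pos: [0.4273, -0.3295, 0.0868]
eef_rot: [0.547, 0.449, -0.449, -0.546]
ft_force: [0.9, -0.1, 0.2]
gripper_width: 0.076
```

Run:
```python
from plan import *
st()
go(loc(CADDY,-.103,-.051),.031,np.pi/2+CADDY[2])
```

```text
t 17.73 tcp [ 0.4273 -0.3295  0.0868] phi 1.3751 downerr [ 0.0005 -0.0009] F [ 0.8971 -0.1139  0.2125] w 0.076 q [-0.7792  0.5407  1.8965 -0.0005  0.7034 -2.1539]
rot tool [ 0.001  0.    -0.001] | shift aligned cm [-0.028  5.582 -0.076] | shift now cm [-0.024  5.582 -0.072]
```

apply_moves --rows '[{"rx":0,"ry":0,"rz":0,"dx":0,"dy":2.5,"dz":0,"hand":0.8},{"rx":0,"ry":0,"rz":0,"dx":0,"dy":2,"dz":0,"hand":0.8},{"rx":0,"ry":0,"rz":0,"dx":0,"dy":1,"dz":0,"hand":0.8},{"rx":0,"ry":0,"rz":0,"dx":0,"dy":0,"dz":0,"hand":0.8},{"rx":0,"ry":0,"rz":0,"dx":0,"dy":0,"dz":0,"hand":0.8}]'

```text
time_s: 18.35
tool_pos: [0.4301, -0.3295, 0.0353]
eef_rot: [0.548, 0.45, -0.449, -0.543]
ft_force: [-0.6, -0.3, 0.5]
gripper_width: 0.0759
```

Run:
```python
from plan import *
st()
go(loc(CADDY,-.103,-.051),.031,np.pi/2+CADDY[2])
s=snapshot("side");crop(s,"s12.png",220,380,170,290,5)
```

```text
t 18.35 tcp [ 0.4301 -0.3295  0.0353] phi 1.3783 downerr [ 0.0052 -0.0054] F [-0.6048 -0.308   0.5131] w 0.0759 q [-0.7755  0.6244  1.9278 -0.0004  0.5819 -2.1535]
rot tool [ 0.006  0.004 -0.004] | shift aligned cm [-0.09   0.432  0.189] | shift now cm [-0.087  0.431  0.192]
```

View pics/s12.png

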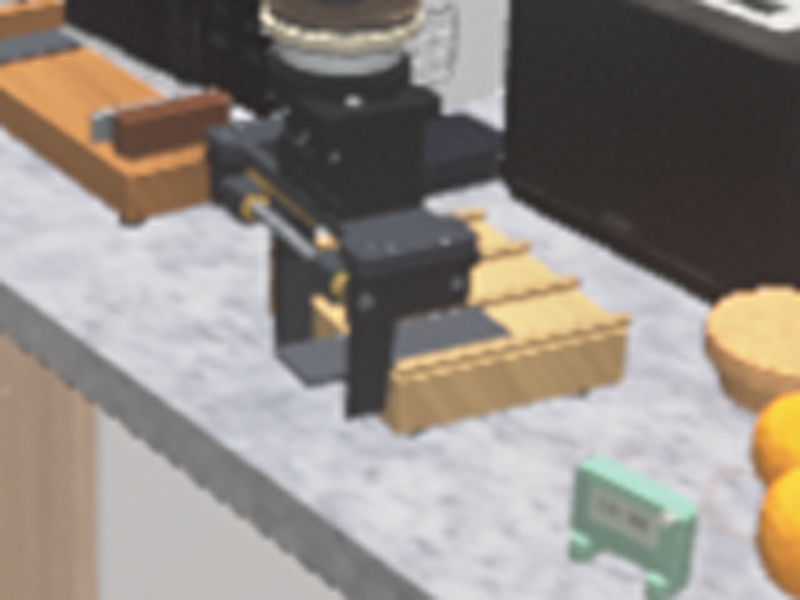

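apply_moves --rows '[{"rx":0.006,"ry":0.004,"rz":-0.004,"dx":-0.09,"dy":0.35,"dz":0.19,"hand":0.8},{"rx":0,"ry":0,"rz":0,"dx":0,"dy":0,"dz":0,"hand":0.3},{"rx":0,"ry":0,"rz":0,"dx":0,"dy":0,"dz":0,"hand":0.3},{"rx":0,"ry":0,"rz":0,"dx":0,"dy":0,"dz":0,"hand":0.3},{"rx":0,"ry":0,"rz":0,"dx":0,"dy":0,"dz":0,"hand":0.3}]' --newtons 30

```text
time_s: 19.02
tool_pos: [0.4281, -0.3304, 0.0326]
eef_rot: [0.547, 0.448, -0.448, -0.546]
ft_force: [0.5, 0.7, 1.1]
gripper_width: 0.0415
```

apply_moves --rows '[{"rx":0,"ry":0,"rz":0,"dx":0,"dy":0,"dz":0,"hand":0.3},{"rx":0,"ry":0,"rz":0,"dx":0,"dy":-0.5,"dz":0,"hand":0.3},{"rx":0,"ry":0,"rz":0,"dx":0,"dy":-1,"dz":0,"hand":0.3},{"rx":0,"ry":0,"rz":0,"dx":0,"dy":-2.5,"dz":0,"hand":0.3},{"rx":0,"ry":0,"rz":0,"dx":0,"dy":-3,"dz":0,"hand":0.3}]'

```text
time_s: 19.65
tool_pos: [0.4274, -0.3297, 0.1042]
eef_rot: [-0.546, -0.448, 0.449, 0.548]
ft_force: [0.2, 0.0, -0.4]
gripper_width: 0.0396
```

Run:
```python
from plan import *
st()
go(loc(STAND,-.0655,.030),.13,np.pi/2+STAND[2])
s=snapshot("side");crop(s,"s13.png",220,380,150,270,5)
```

```text
t 19.65 tcp [ 0.4274 -0.3297  0.1042] phi 1.3739 downerr [-0.0018  0.0015] F [ 0.1507  0.0053 -0.3922] w 0.0396 q [-0.7793  0.5154  1.8806 -0.0003  0.7479 -2.153 ]
rot tool [-0.002 -0.13   0.001] | shift aligned cm [44.209 -2.58  -1.671] | shift now cm [44.056 -2.522  4.076]
```

View pics/s13.png

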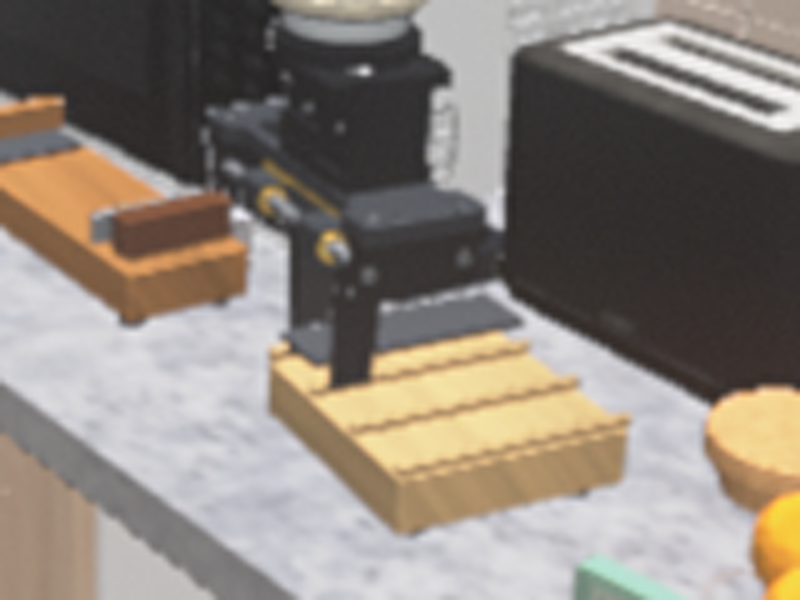

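apply_moves --rows '[{"rx":0,"ry":-0.065,"rz":0,"dx":0,"dy":-2,"dz":0,"hand":0.3},{"rx":0,"ry":-0.065,"rz":0,"dx":2,"dy":-1,"dz":0,"hand":0.3},{"rx":0,"ry":0,"rz":0,"dx":4,"dy":0,"dz":0,"hand":0.3},{"rx":0,"ry":0,"rz":0,"dx":5,"dy":0,"dz":-0.5,"hand":0.3},{"rx":0,"ry":0,"rz":0,"dx":5,"dy":0,"dz":-0.5,"hand":0.3}]'

```text
time_s: 20.32
tool_pos: [0.4492, -0.1667, 0.14]
eef_rot: [0.517, 0.484, -0.484, -0.514]
ft_force: [0.8, -0.0, -0.2]
gripper_width: 0.0395
```

apply_moves --rows '[{"rx":0,"ry":0,"rz":0,"dx":5,"dy":0,"dz":-0.5,"hand":0.3},{"rx":0,"ry":0,"rz":0,"dx":5,"dy":0,"dz":0,"hand":0.3},{"rx":0,"ry":0,"rz":0,"dx":5,"dy":0,"dz":0,"hand":0.3},{"rx":0,"ry":0,"rz":0,"dx":5,"dy":0,"dz":0,"hand":0.3},{"rx":0,"ry":0,"rz":0,"dx":3,"dy":0,"dz":0,"hand":0.3}]'

```text
time_s: 20.95
tool_pos: [0.464, 0.0758, 0.139]
eef_rot: [0.515, 0.486, -0.486, -0.512]
ft_force: [0.3, 0.4, -1.1]
gripper_width: 0.0396
```

Run:
```python
from plan import *
st()
go(loc(STAND,-.0655,.030),.10,np.pi/2+STAND[2])
```

```text
t 20.95 tcp [0.464  0.0758 0.139 ] phi 1.5158 downerr [ 0.0018 -0.0028] F [ 0.2883  0.4488 -1.1067] w 0.0396 q [ 0.023   0.3798  2.0149 -0.0042  0.7452 -1.4897]
rot tool [ 0.002  0.012 -0.003] | shift aligned cm [ 3.507  3.896 -0.736] | shift now cm [ 3.509  3.888 -0.77 ]
```

apply_moves --rows '[{"rx":0.002,"ry":0.012,"rz":-0.003,"dx":2.5,"dy":1,"dz":-0.7,"hand":0.3},{"rx":0,"ry":0,"rz":0,"dx":0.8,"dy":2,"dz":0,"hand":0.3},{"rx":0,"ry":0,"rz":0,"dx":0,"dy":2,"dz":0,"hand":0.3},{"rx":0,"ry":0,"rz":0,"dx":0,"dy":1,"dz":0,"hand":0.3},{"rx":0,"ry":0,"rz":0,"dx":0,"dy":0,"dz":0,"hand":0.3}]'

```text
time_s: 21.58
tool_pos: [0.4684, 0.1155, 0.0774]
eef_rot: [-0.513, -0.485, 0.486, 0.515]
ft_force: [-0.0, 0.8, -0.2]
gripper_width: 0.0395
```

Run:
```python
from plan import *
st()
go(loc(STAND,-.0655,.030),.042,np.pi/2+STAND[2])
```

```text
t 21.57 tcp [0.4684 0.1155 0.0774] phi 1.5144 downerr [-0.0018  0.0007] F [-0.0163  0.8433 -0.2436] w 0.0395 q [ 0.1042  0.4984  2.0394  0.0015  0.6055 -1.4114]
rot tool [-0.002  0.011  0.001] | shift aligned cm [-0.481  3.543 -0.555] | shift now cm [-0.489  3.541 -0.557]
```

apply_moves --rows '[{"rx":-0.002,"ry":0.011,"rz":0,"dx":-0.48,"dy":1,"dz":-0.55,"hand":0.3},{"rx":0,"ry":0,"rz":0,"dx":0,"dy":1.5,"dz":0,"hand":0.3},{"rx":0,"ry":0,"rz":0,"dx":0,"dy":0.8,"dz":0,"hand":0.3},{"rx":0,"ry":0,"rz":0,"dx":0,"dy":0,"dz":0,"hand":0.3},{"rx":0,"ry":0,"rz":0,"dx":0,"dy":0,"dz":0,"hand":0.3}]'

```text
time_s: 22.2
tool_pos: [0.4755, 0.1093, 0.0445]
eef_rot: [0.518, 0.483, -0.481, -0.516]
ft_force: [-0.5, -0.2, -0.9]
gripper_width: 0.0398
```

Run:
```python
from plan import *
st()
go(loc(STAND,-.0655,.030),.0325,np.pi/2+STAND[2])
s=snapshot("side");crop(s,"s14.png",190,270,150,210,10)
```

```text
t 22.2 tcp [0.4755 0.1093 0.0445] phi 1.5009 downerr [0.0038 0.0008] F [-0.4654 -0.1852 -0.8884] w 0.0398 q [ 0.0901  0.5622  2.0521  0.0009  0.5234 -1.4115]
rot tool [ 0.004 -0.003  0.001] | shift aligned cm [0.094 1.197 0.192] | shift now cm [0.092 1.197 0.197]
```

View pics/s14.png

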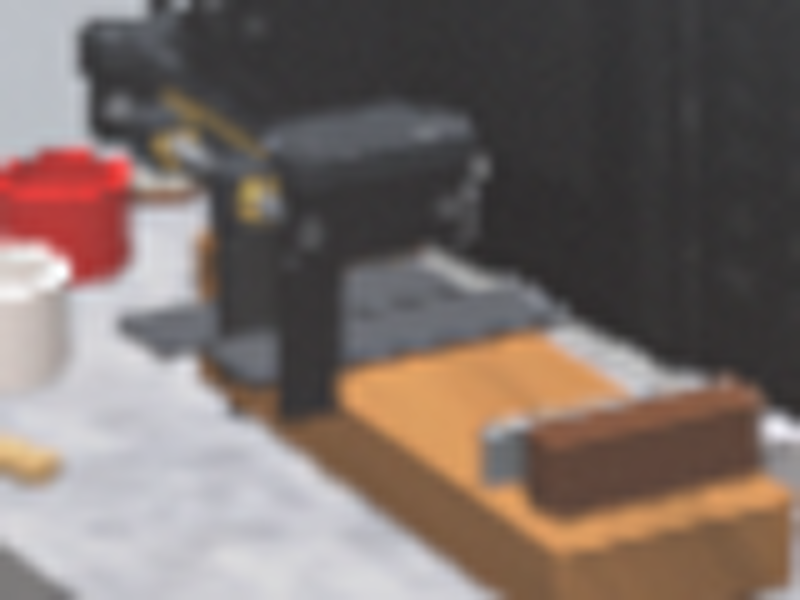

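apply_moves --rows '[{"rx":0.004,"ry":-0.003,"rz":0,"dx":0.09,"dy":0.6,"dz":0.2,"hand":0.3},{"rx":0,"ry":0,"rz":0,"dx":0,"dy":0.4,"dz":0,"hand":0.3},{"rx":0,"ry":0,"rz":0,"dx":0,"dy":0.1,"dz":0,"hand":0.3},{"rx":0,"ry":0,"rz":0,"dx":0,"dy":0,"dz":0,"hand":0.3},{"rx":0,"ry":0,"rz":0,"dx":0,"dy":0,"dz":0,"hand":0.3}]'

```text
time_s: 22.88
tool_pos: [0.4737, 0.1105, 0.0333]
eef_rot: [-0.516, -0.484, 0.483, 0.516]
ft_force: [0.0, 0.0, -1.3]
gripper_width: 0.0395
```

Run:
```python
from plan import *
st()
go(loc(STAND,-.0655,.030),.0325,np.pi/2+STAND[2])
```

```text
t 22.88 tcp [0.4737 0.1105 0.0333] phi 1.5044 downerr [0.0007 0.0012] F [ 0.0176  0.0391 -1.3237] w 0.0395 q [ 0.0927  0.5827  2.06    0.0024  0.4981 -1.4137]
rot tool [0.001 0.001 0.001] | shift aligned cm [-0.022  0.076  0.005] | shift now cm [-0.022  0.076  0.005]
```

Release, then lift and retreat to the right so the jaw is in view.

apply_moves --rows '[{"rx":0,"ry":0,"rz":0,"dx":0,"dy":0.08,"dz":0,"hand":0.3},{"rx":0,"ry":0,"rz":0,"dx":0,"dy":0,"dz":0,"hand":0.6},{"rx":0,"ry":0,"rz":0,"dx":0,"dy":0,"dz":0,"hand":0.6},{"rx":0,"ry":0,"rz":0,"dx":0,"dy":0,"dz":0,"hand":0.6},{"rx":0,"ry":0,"rz":0,"dx":0,"dy":-2,"dz":0,"hand":0.6}]'

```text
time_s: 23.5
tool_pos: [0.4733, 0.1104, 0.0521]
eef_rot: [-0.516, -0.483, 0.483, 0.517]
ft_force: [-0.7, -0.5, 0.3]
gripper_width: 0.0568
```

apply_moves --rows '[{"rx":0,"ry":0,"rz":0,"dx":0,"dy":-4,"dz":0,"hand":0.6},{"rx":0,"ry":0,"rz":0,"dx":0,"dy":-6,"dz":0,"hand":0.2},{"rx":0,"ry":0,"rz":0,"dx":-6,"dy":0,"dz":0,"hand":0},{"rx":0,"ry":0,"rz":0,"dx":-6,"dy":0,"dz":0,"hand":0},{"rx":0,"ry":0,"rz":0,"dx":-6,"dy":0,"dz":0,"hand":0}]'

```text
time_s: 24.12
tool_pos: [0.4626, -0.0706, 0.157]
eef_rot: [0.515, 0.486, -0.484, -0.513]
ft_force: [1.3, -0.3, 0.1]
gripper_width: 0.0226
```

apply_moves --rows '[{"rx":0,"ry":0,"rz":0,"dx":-5,"dy":0,"dz":0,"hand":0},{"rx":0,"ry":0,"rz":0,"dx":-3,"dy":0,"dz":0,"hand":0},{"rx":0,"ry":0,"rz":0,"dx":0,"dy":0,"dz":0,"hand":0},{"rx":0,"ry":0,"rz":0,"dx":0,"dy":0,"dz":0,"hand":0},{"rx":0,"ry":0,"rz":0,"dx":0,"dy":0,"dz":0,"hand":0}]'

```text
time_s: 24.75
tool_pos: [0.4568, -0.1551, 0.1572]
eef_rot: [0.517, 0.485, -0.483, -0.514]
ft_force: [0.4, 0.1, -1.0]
gripper_width: 0.0002
```

Run:
```python
from plan import *
st()
from meas import *
for n in("top","side"):
    s=snapshot(n); np.savez(n+"15.npz",**s)
    crop(s,n+"15.png",*((120,280,150,230) if n=="top" else (170,300,130,220)),5)
    if n=="top":
        for y in(.1,.03): print(y); slate_in_stand(s,y)
```

```text
t 24.75 tcp [ 0.4568 -0.1551  0.1572] phi 1.5081 downerr [ 0.004  -0.0004] F [ 0.4191  0.1026 -1.0137] w 0.0002 q [-0.4652  0.3659  1.9693  0.002   0.8026 -1.9747]
0.1
front pos -86.2 mm slope 0.0935 sd 1.9 n 77
rear pos 44.5 mm slope 0.0439 sd 0.4 n 80
right pos 79.7 mm slope 0.0158 sd 0.8 n 80
left pos 120.0 mm slope 0.0269 sd 1.1 n 80
0.03
front pos -84.4 mm slope 0.0684 sd 1.9 n 74
rear pos 45.4 mm slope -0.0605 sd 0.7 n 80
right pos 10.0 mm slope 0.0184 sd 1.1 n 79
left pos 50.6 mm slope 0.0057 sd 1.0 n 80
```

View pics/top15.png

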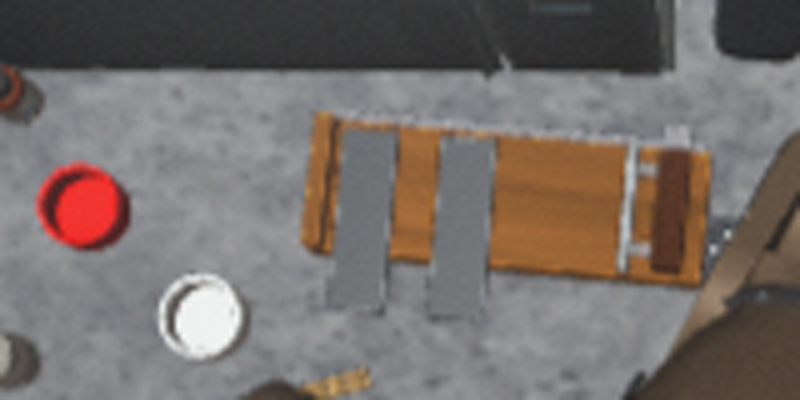

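View pics/side15.png

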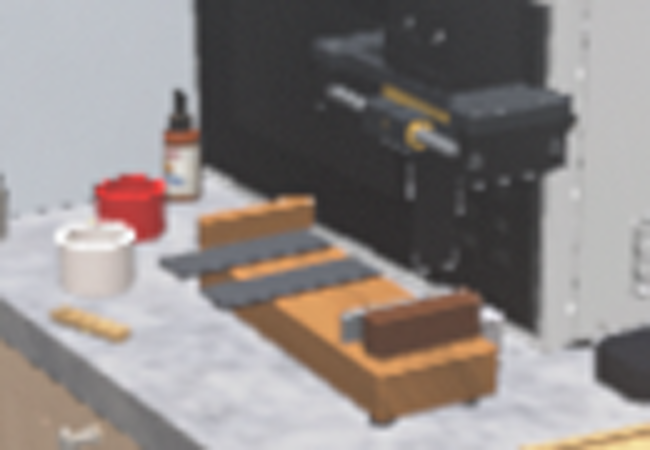

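Run:
```python
from plan import *
st()
go(loc(STAND,0,-.175),.157,np.pi/2+STAND[2])
```

```text
t 24.85 tcp [ 0.4569 -0.1551  0.1573] phi 1.5082 downerr [ 0.0042 -0.0004] F [ 0.2387 -1.0644 -0.4326] w 0.0005 q [-0.4652  0.3659  1.9691  0.0021  0.8026 -1.9748]
rot tool [ 0.004  0.004 -0.   ] | shift aligned cm [ 6.098  0.026 -6.448] | shift now cm [ 6.069  0.052 -6.474]
```

apply_moves --rows '[{"rx":0.004,"ry":0.004,"rz":0,"dx":3,"dy":0,"dz":-3.2,"hand":0},{"rx":0,"ry":0,"rz":0,"dx":3,"dy":0,"dz":-3.2,"hand":0},{"rx":0,"ry":0,"rz":0,"dx":0,"dy":3,"dz":0,"hand":0},{"rx":0,"ry":0,"rz":0,"dx":0,"dy":3,"dz":0,"hand":0},{"rx":0,"ry":0,"rz":0,"dx":0,"dy":0,"dz":0,"hand":0}]' --newtons 40

```text
time_s: 25.48
tool_pos: [0.5277, -0.0942, 0.0967]
eef_rot: [0.516, 0.485, -0.484, -0.515]
ft_force: [-0.1, -0.6, 0.7]
gripper_width: -0.0002
```

Run:
```python
from plan import *
st()
go(loc(STAND,0,-.165),.054,np.pi/2+STAND[2])
```

```text
t 25.48 tcp [ 0.5277 -0.0942  0.0967] phi 1.5088 downerr [ 0.0019 -0.0008] F [-0.1101 -0.6172  0.6601] w -0.0002 q [-0.2998  0.5212  1.8986 -0.0003  0.7198 -1.8085]
rot tool [ 0.002  0.005 -0.001] | shift aligned cm [0.543 4.273 0.207] | shift now cm [0.547 4.272 0.212]
```

apply_moves --rows '[{"rx":0.002,"ry":0.005,"rz":0,"dx":0,"dy":2,"dz":0.2,"hand":0},{"rx":0,"ry":0,"rz":0,"dx":0,"dy":1.5,"dz":0,"hand":0},{"rx":0,"ry":0,"rz":0,"dx":0,"dy":0.7,"dz":0,"hand":0},{"rx":0,"ry":0,"rz":0,"dx":0,"dy":0,"dz":0,"hand":0},{"rx":0,"ry":0,"rz":0,"dx":0,"dy":0,"dz":0,"hand":0}]'

```text
time_s: 26.1
tool_pos: [0.5277, -0.0939, 0.0573]
eef_rot: [0.518, 0.484, -0.483, -0.515]
ft_force: [-0.1, -0.7, -0.3]
gripper_width: 0.0005
```

Run:
```python
from plan import *
st()
o=observe(); print(toloc(STAND,o["tool_pos"]))
go(loc(STAND,0,-.147),.054,np.pi/2+STAND[2])
s=snapshot("side");crop(s,"s16.png",190,290,150,225,8)
```

```text
t 26.1 tcp [ 0.5277 -0.0939  0.0573] phi 1.5051 downerr [ 0.0045 -0.002 ] F [-0.103  -0.7406 -0.294 ] w 0.0005 q [-0.299   0.5831  1.928  -0.001   0.6256 -1.8033]
[ 0.0021 -0.1701]
rot tool [ 0.005  0.001 -0.002] | shift aligned cm [2.313 0.328 0.207] | shift now cm [2.314 0.323 0.205]
```

View pics/s16.png

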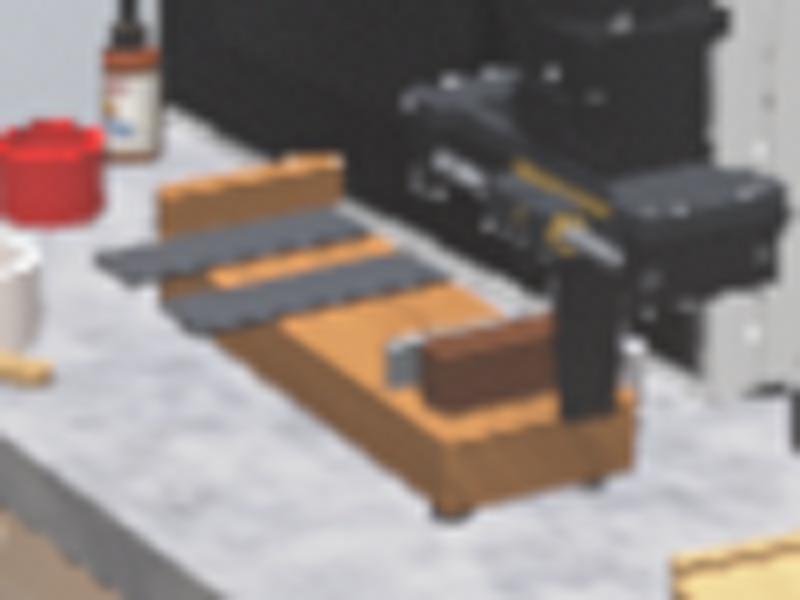

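apply_moves --rows '[{"rx":0.005,"ry":0,"rz":-0.002,"dx":1,"dy":0.2,"dz":0.2,"hand":0},{"rx":0,"ry":0,"rz":0,"dx":0.6,"dy":0,"dz":0,"hand":0},{"rx":0,"ry":0,"rz":0,"dx":0.2,"dy":0,"dz":0,"hand":0},{"rx":0,"ry":0,"rz":0,"dx":0,"dy":0,"dz":0,"hand":0},{"rx":0,"ry":0,"rz":0,"dx":0,"dy":0,"dz":0,"hand":0}]'

```text
time_s: 26.78
tool_pos: [0.5271, -0.0743, 0.0559]
eef_rot: [0.516, 0.484, -0.483, -0.516]
ft_force: [0.3, 0.2, 0.2]
gripper_width: 0.0006
```

Run:
```python
from plan import *
st()
o=observe(); print(toloc(STAND,o["tool_pos"]))
go(loc(STAND,0,-.147),.054,np.pi/2+STAND[2])
```

```text
t 26.77 tcp [ 0.5271 -0.0743  0.0559] phi 1.5055 downerr [0.0004 0.0002] F [0.2906 0.2185 0.155 ] w 0.0006 q [-0.2643  0.583   1.9349  0.0005  0.6232 -1.7702]
[ 0.0002 -0.1506]
rot tool [0.    0.002 0.   ] | shift aligned cm [0.362 0.188 0.017] | shift now cm [0.362 0.188 0.016]
```

Now creep 1 mm at a time to find contact.

apply_moves --rows '[{"rx":0,"ry":0,"rz":0,"dx":0.15,"dy":0,"dz":0,"hand":0},{"rx":0,"ry":0,"rz":0,"dx":0.1,"dy":0,"dz":0,"hand":0},{"rx":0,"ry":0,"rz":0,"dx":0,"dy":0,"dz":0,"hand":0},{"rx":0,"ry":0,"rz":0,"dx":0,"dy":0,"dz":0,"hand":0},{"rx":0,"ry":0,"rz":0,"dx":0.05,"dy":0,"dz":0,"hand":0}]'

```text
time_s: 27.4
tool_pos: [0.5273, -0.0714, 0.0559]
eef_rot: [0.516, 0.483, -0.483, -0.516]
ft_force: [-0.3, 0.6, 0.4]
gripper_width: 0.0008
```

```bash
cat > f.py <<'E'
from plan import *
st()
o=observe(); print(toloc(STAND,o["tool_pos"])*1e3, "Fy along stand",(o["ft_force"][0]*-np.sin(STAND[2])+o["ft_force"][1]*np.cos(STAND[2])).round(2))
E
python3 f.py
```

```text
t 27.4 tcp [ 0.5273 -0.0714  0.0559] phi 1.505 downerr [0.0004 0.0002] F [-0.3212  0.6129  0.3616] w 0.0008 q [-0.259   0.5829  1.9354  0.0004  0.623  -1.7643]
[   0.163 -147.763] Fy along stand 0.59
```

apply_moves --rows '[{"rx":0,"ry":0,"rz":0,"dx":0.1,"dy":0,"dz":0,"hand":0},{"rx":0,"ry":0,"rz":0,"dx":0,"dy":0,"dz":0,"hand":0},{"rx":0,"ry":0,"rz":0,"dx":0,"dy":0,"dz":0,"hand":0},{"rx":0,"ry":0,"rz":0,"dx":0,"dy":0,"dz":0,"hand":0},{"rx":0,"ry":0,"rz":0,"dx":0.05,"dy":0,"dz":0,"hand":0}]'

```text
time_s: 28.02
tool_pos: [0.5274, -0.0699, 0.0559]
eef_rot: [0.516, 0.483, -0.483, -0.516]
ft_force: [-0.4, -0.4, 0.4]
gripper_width: 0.0001
```

```bash
python3 f.py
```

```text
t 28.02 tcp [ 0.5274 -0.0699  0.0559] phi 1.505 downerr [0.0004 0.0001] F [-0.4348 -0.4467  0.3945] w 0.0001 q [-0.256   0.5828  1.9357  0.0004  0.6228 -1.7614]
[   0.1957 -146.1854] Fy along stand -0.47
```

apply_moves --rows '[{"rx":0,"ry":0,"rz":0,"dx":0.05,"dy":0,"dz":0,"hand":0},{"rx":0,"ry":0,"rz":0,"dx":0.05,"dy":0,"dz":0,"hand":0},{"rx":0,"ry":0,"rz":0,"dx":0.05,"dy":0,"dz":0,"hand":0},{"rx":0,"ry":0,"rz":0,"dx":0.05,"dy":0,"dz":0,"hand":0},{"rx":0,"ry":0,"rz":0,"dx":0,"dy":0,"dz":0,"hand":0}]'

```text
time_s: 28.65
tool_pos: [0.5275, -0.0677, 0.0559]
eef_rot: [0.516, 0.483, -0.483, -0.516]
ft_force: [0.2, -0.7, -1.0]
gripper_width: 0.0002
```

```bash
python3 f.py
```

```text
t 28.65 tcp [ 0.5275 -0.0677  0.0559] phi 1.5051 downerr [0.0004 0.0002] F [ 0.2463 -0.72   -0.9598] w 0.0002 q [-0.2519  0.5827  1.936   0.0004  0.6226 -1.7573]
[   0.1768 -143.9813] Fy along stand -0.7
```

apply_moves --rows '[{"rx":0,"ry":0,"rz":0,"dx":0.05,"dy":0,"dz":0,"hand":0},{"rx":0,"ry":0,"rz":0,"dx":0.05,"dy":0,"dz":0,"hand":0},{"rx":0,"ry":0,"rz":0,"dx":0.05,"dy":0,"dz":0,"hand":0},{"rx":0,"ry":0,"rz":0,"dx":0.05,"dy":0,"dz":0,"hand":0},{"rx":0,"ry":0,"rz":0,"dx":0.05,"dy":0,"dz":0,"hand":0}]'

```text
time_s: 29.28
tool_pos: [0.5277, -0.065, 0.0558]
eef_rot: [0.516, 0.483, -0.483, -0.516]
ft_force: [0.1, 0.3, -0.2]
gripper_width: 0.0007
```

```bash
python3 f.py
```

```text
t 29.27 tcp [ 0.5277 -0.065   0.0558] phi 1.505 downerr [0.0003 0.0002] F [ 0.0564  0.3123 -0.2493] w 0.0007 q [-0.247   0.5825  1.9365  0.0004  0.6223 -1.7523]
[   0.138  -141.3262] Fy along stand 0.32
```

apply_moves --rows '[{"rx":0,"ry":0,"rz":0,"dx":0.05,"dy":0,"dz":0,"hand":0},{"rx":0,"ry":0,"rz":0,"dx":0.05,"dy":0,"dz":0,"hand":0},{"rx":0,"ry":0,"rz":0,"dx":0.05,"dy":0,"dz":0,"hand":0},{"rx":0,"ry":0,"rz":0,"dx":0.05,"dy":0,"dz":0,"hand":0},{"rx":0,"ry":0,"rz":0,"dx":0.05,"dy":0,"dz":0,"hand":0}]'

```text
time_s: 29.9
tool_pos: [0.5279, -0.0623, 0.0559]
eef_rot: [0.516, 0.483, -0.483, -0.516]
ft_force: [-0.6, -1.0, -0.0]
gripper_width: 0.0006
```

```bash
python3 f.py
python3 - <<'E'
from plan import *
s=snapshot("side");crop(s,"s17.png",200,280,160,215,10)
t=snapshot("top");crop(t,"t17.png",160,280,160,230,6)
E
```

```text
t 29.9 tcp [ 0.5279 -0.0623  0.0559] phi 1.505 downerr [0.0004 0.0002] F [-0.5512 -0.995  -0.0158] w 0.0006 q [-0.242   0.5824  1.9368  0.0004  0.6221 -1.7473]
[   0.1468 -138.651 ] Fy along stand -1.03
```

View pics/s17.png

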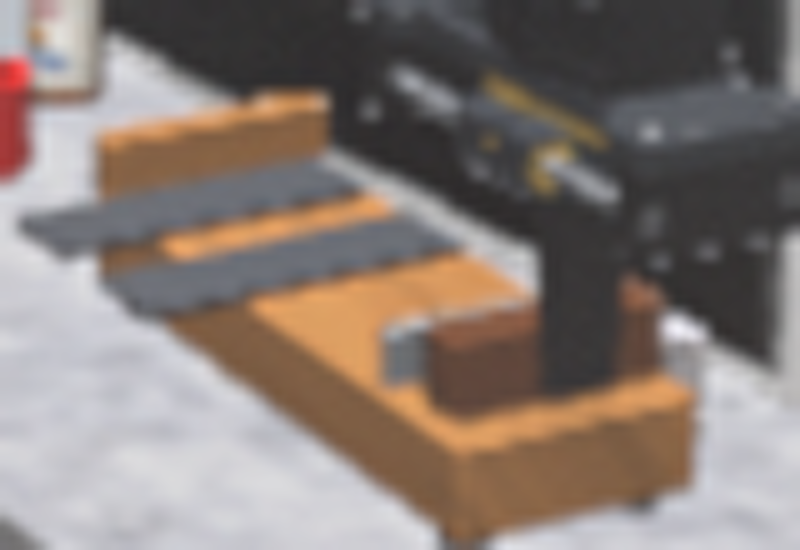

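View pics/t17.png

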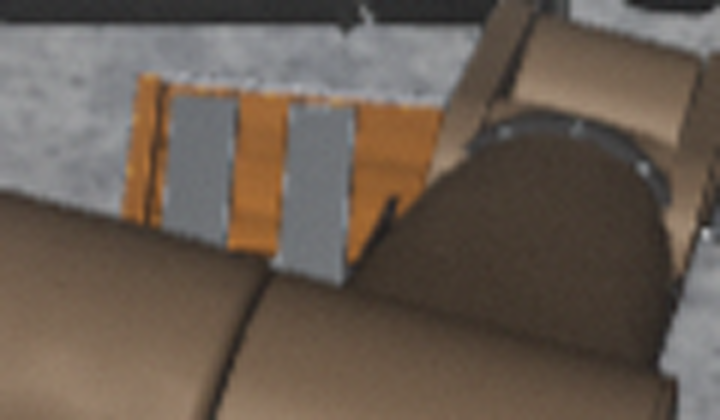

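apply_moves --rows '[{"rx":0,"ry":0,"rz":0,"dx":0.05,"dy":0,"dz":0,"hand":0},{"rx":0,"ry":0,"rz":0,"dx":0.05,"dy":0,"dz":0,"hand":0},{"rx":0,"ry":0,"rz":0,"dx":0.05,"dy":0,"dz":0,"hand":0},{"rx":0,"ry":0,"rz":0,"dx":0.05,"dy":0,"dz":0,"hand":0},{"rx":0,"ry":0,"rz":0,"dx":0.05,"dy":0,"dz":0,"hand":0}]'

```text
time_s: 30.62
tool_pos: [0.528, -0.0597, 0.0558]
eef_rot: [0.516, 0.483, -0.483, -0.516]
ft_force: [0.8, 0.1, -0.1]
gripper_width: 0.0004
```

```bash
python3 f.py
python3 - <<'E'
from meas import *
s=dict(np.load("top15.npz")); S=plan.STAND
for y,z in((-.135,.077),(-.113,.077),(-.09,.067)):
    for ch in(0,1,2): print(y,edge(s,S,(-.03,y),(.03,y),z,half=.008,chan=ch))
s2=dict(np.load("side15.npz"))
P=cloud(s)
# depth of top of jaw
E
```

```text
t 30.62 tcp [ 0.528  -0.0597  0.0558] phi 1.505 downerr [0.0003 0.0002] F [ 0.766   0.0789 -0.1196] w 0.0004 q [-0.2371  0.5823  1.9371  0.0004  0.6219 -1.7424]
[   0.1318 -136.0069] Fy along stand 0.13
-0.135 (array([ 4.88642060e-05, -6.61862067e-03]), np.float64(0.0008049885747281578), np.int64(80))
-0.135 (array([-0.00501223, -0.00502799]), np.float64(0.00037806284449027645), np.int64(80))
-0.135 (array([ 0.01280614, -0.000259  ]), np.float64(0.0022156685062601046), np.int64(68))
-0.113 (array([0.01922899, 0.00379468]), np.float64(0.0015486258296047487), np.int64(73))
-0.113 (array([0.0283269 , 0.00430119]), np.float64(0.0014019910281483849), np.int64(80))
-0.113 (array([0.01008505, 0.00555679]), np.float64(0.0005688526604985602), np.int64(80))
-0.09 (array([-0.01399038,  0.00328555]), np.float64(0.0009469372633901765), np.int64(79))
-0.09 (array([0.0108931, 0.0011891]), np.float64(0.0012336841666961778), np.int64(78))
-0.09 (array([0.01603948, 0.00288833]), np.float64(0.0010656948001457054), np.int64(80))
```

Run:
```python
from plan import *
from fit import proj
s=snapshot("side");np.savez("side18.npz",**s)
o=observe(); print(proj(s,np.array([o["tool_pos"]])))
print(proj(s,np.array([[*loc(STAND,x,y),z] for x,y,z in((-.0425,-.135,.045),(.0425,-.135,.045),(-.0425,-.135,.077),(.0425,-.135,.077),(0,-.135,.056),(0,-.113,.077),(-.045,-.09,.05))])))
crop(s,"s18.png",220,280,160,205,13)
```

```text
[[256.4040526 198.7727158]]
[[245.18374042 204.24748561]
 [266.83422353 199.16304114]
 [245.20354206 195.27672573]
 [267.04906297 190.41757871]
 [256.21475542 198.64031264]
 [252.85158288 190.65154048]
 [237.82245464 198.35473039]]
```

View pics/s18.png

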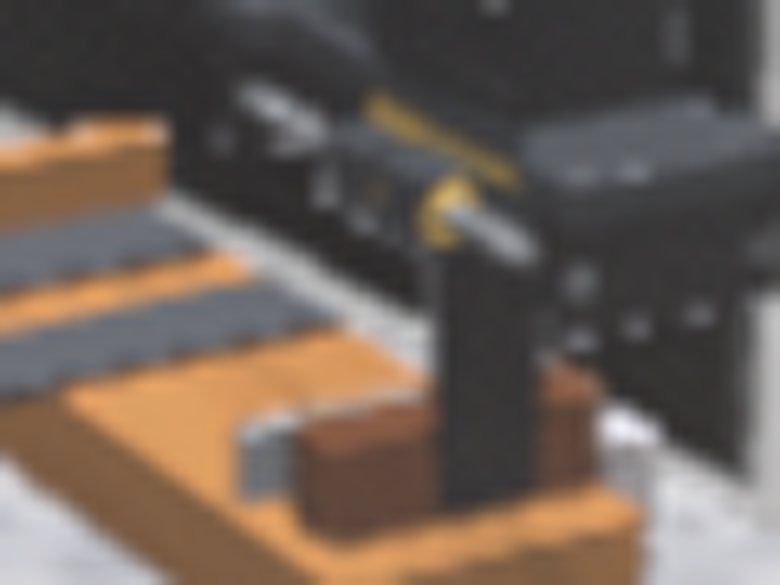

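```bash
cat > prof.py <<'E'
from run2 import *
import plan
def prof(s,z,y0,y1,xs=(-.03,-.01,.01,.03),S=plan.STAND,step=.002):
    ys=np.arange(y0,y1,step); out=[]
    for y in ys:
        P=np.array([[x,y,z] for x in np.linspace(xs[0],xs[-1],25)]); uv=proj(s,place(P,S)).astype(np.float32)
        c=cv2.remap(s["image"].astype(np.float32),uv[:,:1],uv[:,1:],cv2.INTER_LINEAR)[:,0]
        out.append(np.median(c,0))
    return ys,np.array(out)
E
python3 - <<'E'
from prof import *
s=dict(np.load("top15.npz"))
for z,xs in((.077,(-.035,.035)),):
    ys,c=prof(s,z,-.150,-.06,xs)
    for y,k in zip(ys,c): print(round(y*1e3),k.astype(int))
E
```

```text
-150 [117 119 124]
-148 [119 120 124]
-146 [118 120 123]
-144 [117 110 112]
-142 [104  93  87]
-140 [112  85  62]
-138 [134  88  51]
-136 [144  93  49]
-134 [144  93  49]
-132 [142  91  49]
-130 [137  88  48]
-128 [121  78  44]
-126 [91 61 40]
-124 [82 54 40]
-122 [87 54 40]
-120 [86 54 39]
-118 [87 54 40]
-116 [88 55 41]
-114 [87 55 41]
-112 [85 54 39]
-110 [82 54 40]
-108 [84 55 41]
-106 [94 62 42]
-104 [109  75  45]
-102 [129  91  51]
-100 [141  97  54]
-98 [141  97  55]
-96 [138  95  53]
-94 [137  94  56]
-92 [132  99  77]
-90 [122 113 104]
-88 [142 144 144]
-86 [169 171 171]
-84 [165 164 162]
-82 [148 128 110]
-80 [136  97  67]
-78 [142  95  51]
-76 [145  95  51]
-74 [145  94  51]
-72 [145  95  52]
-70 [146  95  52]
-68 [146  96  52]
-66 [146  96  52]
-64 [146  96  52]
-62 [146  96  53]
```

apply_moves --rows '[{"rx":0,"ry":0,"rz":0,"dx":0.05,"dy":0,"dz":0,"hand":0},{"rx":0,"ry":0,"rz":0,"dx":0.05,"dy":0,"dz":0,"hand":0},{"rx":0,"ry":0,"rz":0,"dx":0.05,"dy":0,"dz":0,"hand":0},{"rx":0,"ry":0,"rz":0,"dx":0.05,"dy":0,"dz":0,"hand":0},{"rx":0,"ry":0,"rz":0,"dx":0.05,"dy":0,"dz":0,"hand":0}]'

```text
time_s: 31.3
tool_pos: [0.5282, -0.057, 0.0558]
eef_rot: [0.516, 0.483, -0.483, -0.516]
ft_force: [0.6, -0.7, -0.6]
gripper_width: 0.0005
```

```bash
python3 f.py
```

```text
t 31.3 tcp [ 0.5282 -0.057   0.0558] phi 1.505 downerr [0.0003 0.0002] F [ 0.6481 -0.7035 -0.649 ] w 0.0005 q [-0.232   0.5822  1.9374  0.0004  0.6217 -1.7374]
[   0.1476 -133.2887] Fy along stand -0.66
```

apply_moves --rows '[{"rx":0,"ry":0,"rz":0,"dx":0.05,"dy":0,"dz":0,"hand":0},{"rx":0,"ry":0,"rz":0,"dx":0.05,"dy":0,"dz":0,"hand":0},{"rx":0,"ry":0,"rz":0,"dx":0.05,"dy":0,"dz":0,"hand":0},{"rx":0,"ry":0,"rz":0,"dx":0.05,"dy":0,"dz":0,"hand":0},{"rx":0,"ry":0,"rz":0,"dx":0.05,"dy":0,"dz":0,"hand":0}]'

```text
time_s: 31.92
tool_pos: [0.5283, -0.0565, 0.0559]
eef_rot: [0.517, 0.483, -0.484, -0.515]
ft_force: [-0.0, -4.9, 0.6]
gripper_width: 0.0007
```

```bash
python3 f.py
```

```text
t 31.93 tcp [ 0.5283 -0.0565  0.0559] phi 1.5057 downerr [ 0.0002 -0.0023] F [-0.0305 -4.9448  0.5508] w 0.0007 q [-0.2298  0.5821  1.9375 -0.0038  0.6213 -1.7324]
[   0.1622 -132.8149] Fy along stand -4.94
```

apply_moves --rows '[{"rx":0,"ry":0,"rz":0,"dx":0.3,"dy":0,"dz":0,"hand":0},{"rx":0,"ry":0,"rz":0,"dx":0.5,"dy":0,"dz":0,"hand":0},{"rx":0,"ry":0,"rz":0,"dx":0.6,"dy":0,"dz":0,"hand":0},{"rx":0,"ry":0,"rz":0,"dx":0.6,"dy":0,"dz":0,"hand":0},{"rx":0,"ry":0,"rz":0,"dx":0.6,"dy":0,"dz":0,"hand":0}]'

```text
time_s: 32.55
tool_pos: [0.5297, -0.0355, 0.0559]
eef_rot: [0.518, 0.481, -0.486, -0.514]
ft_force: [-1.3, -11.4, -0.3]
gripper_width: 0.0003
```

```bash
python3 f.py
```

```text
t 32.55 tcp [ 0.5297 -0.0355  0.0559] phi 1.5061 downerr [-0.0002 -0.0084] F [ -1.3096 -11.4026  -0.3159] w 0.0003 q [-0.1872  0.5817  1.9383 -0.0142  0.6203 -1.6818]
[   0.1848 -111.7858] Fy along stand -11.46
```

apply_moves --rows '[{"rx":0,"ry":0,"rz":-0.006,"dx":0.6,"dy":0,"dz":0,"hand":0},{"rx":0,"ry":0,"rz":-0.004,"dx":0.6,"dy":0,"dz":0,"hand":0},{"rx":0,"ry":0,"rz":-0.003,"dx":0.6,"dy":0,"dz":0,"hand":0},{"rx":0,"ry":0,"rz":-0.003,"dx":0.6,"dy":0,"dz":0,"hand":0},{"rx":0,"ry":0,"rz":-0.003,"dx":0.6,"dy":0,"dz":0,"hand":0}]'

```text
time_s: 33.17
tool_pos: [0.5314, -0.0102, 0.0558]
eef_rot: [-0.514, -0.485, 0.482, 0.517]
ft_force: [-2.1, -10.9, -0.9]
gripper_width: 0.0006
```

```bash
python3 f.py
```

```text
t 33.17 tcp [ 0.5314 -0.0102  0.0558] phi 1.5069 downerr [0.0003 0.0052] F [ -2.0576 -10.9284  -0.8684] w 0.0006 q [-0.1461  0.5824  1.9368  0.0089  0.6228 -1.6602]
[  0.1749 -86.3713] Fy along stand -11.04
```

apply_moves --rows '[{"rx":0,"ry":0,"rz":-0.004,"dx":0.6,"dy":0,"dz":0,"hand":0},{"rx":0,"ry":0,"rz":-0.004,"dx":0.6,"dy":0,"dz":0,"hand":0},{"rx":0,"ry":0,"rz":-0.003,"dx":0.6,"dy":0,"dz":0,"hand":0},{"rx":0,"ry":0,"rz":-0.003,"dx":0.6,"dy":0,"dz":0,"hand":0},{"rx":0,"ry":0,"rz":-0.003,"dx":0.6,"dy":0,"dz":0,"hand":0}]'

```text
time_s: 33.8
tool_pos: [0.5331, 0.0152, 0.0558]
eef_rot: [-0.511, -0.488, 0.48, 0.52]
ft_force: [-0.7, -11.4, -1.9]
gripper_width: 0.0005
```

```bash
python3 f.py;python3 - <<'E'
from plan import *
s=snapshot("side");crop(s,"s19.png",190,290,140,215,8)
E
```

```text
t 33.8 tcp [0.5331 0.0152 0.0558] phi 1.5076 downerr [0.0004 0.0167] F [ -0.7254 -11.4348  -1.9038] w 0.0005 q [-0.104   0.5842  1.9328  0.0284  0.6261 -1.6347]
[  0.1763 -60.9715] Fy along stand -11.46
```

View pics/s19.png

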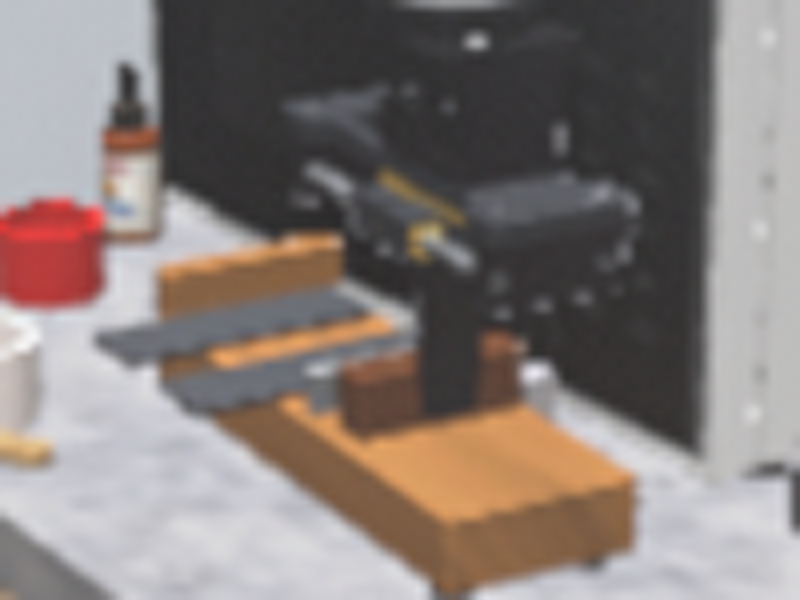

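apply_moves --rows '[{"rx":0,"ry":0,"rz":0.006,"dx":0.6,"dy":0,"dz":0,"hand":0},{"rx":0,"ry":0,"rz":0.004,"dx":0.6,"dy":0,"dz":0,"hand":0},{"rx":0,"ry":0,"rz":0.002,"dx":0.5,"dy":0,"dz":0,"hand":0},{"rx":0,"ry":0,"rz":0,"dx":0.5,"dy":0,"dz":0,"hand":0},{"rx":0,"ry":0,"rz":-0.001,"dx":0.5,"dy":0,"dz":0,"hand":0}]'

```text
time_s: 34.48
tool_pos: [0.5346, 0.0377, 0.0559]
eef_rot: [-0.515, -0.484, 0.485, 0.516]
ft_force: [-1.6, -10.9, 0.2]
gripper_width: 0.0005
```

```bash
python3 f.py
```

```text
t 34.48 tcp [0.5346 0.0377 0.0559] phi 1.5082 downerr [-0.0014 -0.0005] F [ -1.6482 -10.9217   0.2212] w 0.0005 q [-0.0526  0.587   1.9247 -0.0009  0.6312 -1.5601]
[  0.1795 -38.3628] Fy along stand -11.01
```

apply_moves --rows '[{"rx":0,"ry":0,"rz":0,"dx":0.5,"dy":0,"dz":0,"hand":0},{"rx":0,"ry":0,"rz":0,"dx":0.5,"dy":0,"dz":0,"hand":0},{"rx":0,"ry":0,"rz":0,"dx":0.5,"dy":0,"dz":0,"hand":0},{"rx":0,"ry":0,"rz":0,"dx":0.5,"dy":0,"dz":0,"hand":0},{"rx":0,"ry":0,"rz":0,"dx":0.5,"dy":0,"dz":0,"hand":0}]'

```text
time_s: 35.1
tool_pos: [0.5359, 0.0577, 0.0559]
eef_rot: [0.516, 0.482, -0.487, -0.514]
ft_force: [-1.6, -11.1, 1.8]
gripper_width: 0.0001
```

```bash
python3 f.py;python3 - <<'E'
from plan import *
s=snapshot("side");crop(s,"s20.png",190,290,140,215,8)
t=snapshot("top");crop(t,"t20.png",170,270,165,235,6)
E
```

```text
t 35.1 tcp [0.5359 0.0577 0.0559] phi 1.509 downerr [-0.0029 -0.0068] F [ -1.5989 -11.0568   1.8347] w 0.0001 q [-0.0118  0.5906  1.9156 -0.0114  0.6383 -1.5116]
[  0.1711 -18.3266] Fy along stand -11.14
```

View pics/s20.png

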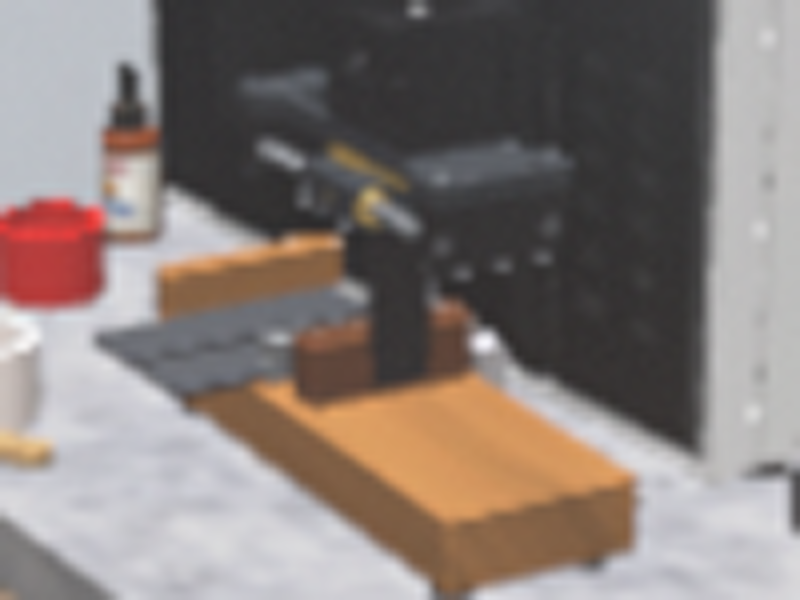

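View pics/t20.png

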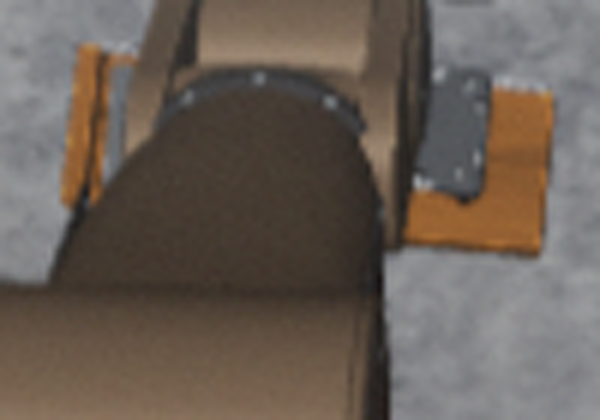

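apply_moves --rows '[{"rx":0,"ry":0,"rz":-0.003,"dx":0.4,"dy":0,"dz":0,"hand":0},{"rx":0,"ry":0,"rz":-0.002,"dx":0.4,"dy":0,"dz":0,"hand":0},{"rx":0,"ry":0,"rz":-0.002,"dx":0.4,"dy":0,"dz":0,"hand":0},{"rx":0,"ry":0,"rz":0,"dx":0.3,"dy":0,"dz":0,"hand":0},{"rx":0,"ry":0,"rz":0,"dx":0,"dy":0,"dz":0,"hand":0}]'

```text
time_s: 35.83
tool_pos: [0.5366, 0.0685, 0.0559]
eef_rot: [0.515, 0.482, -0.486, -0.515]
ft_force: [0.4, 0.0, 0.8]
gripper_width: 0.0004
```

```bash
python3 f.py;python3 - <<'E'
from plan import *
s=snapshot("side");crop(s,"s21.png",200,260,145,190,13)
E
```

```text
t 35.83 tcp [0.5366 0.0685 0.0559] phi 1.5093 downerr [-0.0039 -0.0046] F [0.4011 0.0356 0.751 ] w 0.0004 q [ 0.0072  0.5927  1.9102 -0.0076  0.6426 -1.496 ]
[ 0.1421 -7.4632] Fy along stand 0.06
```

View pics/s21.png

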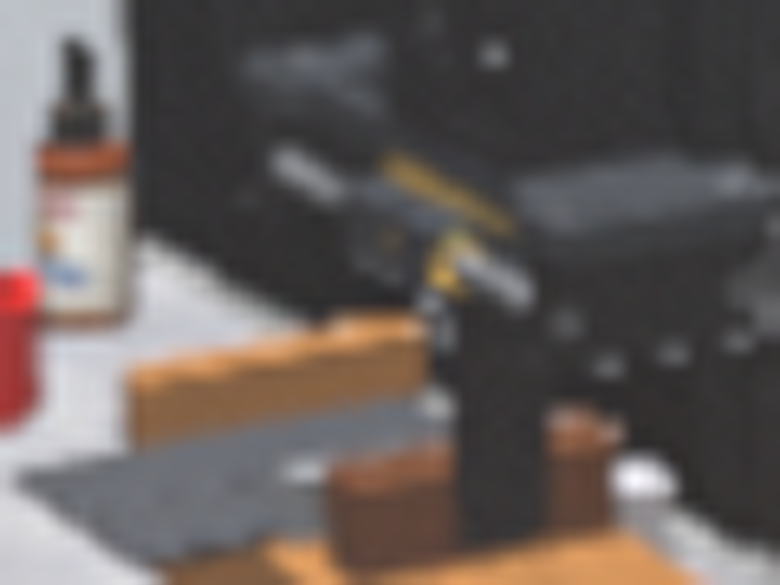

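apply_moves --rows '[{"rx":0,"ry":0,"rz":-0.003,"dx":0.2,"dy":0,"dz":0,"hand":0},{"rx":0,"ry":0,"rz":-0.001,"dx":0.2,"dy":0,"dz":0,"hand":0},{"rx":0,"ry":0,"rz":0,"dx":0.2,"dy":0,"dz":0,"hand":0},{"rx":0,"ry":0,"rz":0,"dx":0.2,"dy":0,"dz":0,"hand":0},{"rx":0,"ry":0,"rz":0,"dx":0.2,"dy":0,"dz":0,"hand":0}]'

```text
time_s: 36.5
tool_pos: [0.537, 0.0738, 0.0559]
eef_rot: [0.515, 0.482, -0.488, -0.514]
ft_force: [-0.4, -14.4, 1.0]
gripper_width: 0.0005
```

```bash
python3 f.py
python3 - <<'E'
from plan import *
F=[]
for i in range(6):
    snapshot("side"); o=observe(); F.append([o["ft_force"][1],toloc(STAND,o["tool_pos"])[1]*1e3])
print(np.array(F))
E
```

```text
t 36.5 tcp [0.537  0.0738 0.0559] phi 1.5109 downerr [-0.0052 -0.0063] F [ -0.4247 -14.3733   1.0132] w 0.0005 q [ 0.0178  0.5941  1.9066 -0.0103  0.6462 -1.4849]
[ 0.1413 -2.2215] Fy along stand -14.37
[[-13.88489967  -2.12518798]
 [-12.42158044  -2.16930312]
 [-13.00889594  -2.14609099]
 [-13.59437083  -2.13438141]
 [-12.29521068  -2.13456993]
 [-11.95814487  -2.14561276]]
```

apply_moves --rows '[{"rx":0,"ry":0,"rz":-0.003,"dx":0.2,"dy":0,"dz":0,"hand":0},{"rx":0,"ry":0,"rz":-0.001,"dx":0.22,"dy":0,"dz":0,"hand":0},{"rx":0,"ry":0,"rz":0,"dx":0.22,"dy":0,"dz":0,"hand":0},{"rx":0,"ry":0,"rz":0,"dx":0.2,"dy":0,"dz":0,"hand":0},{"rx":0,"ry":0,"rz":0,"dx":0.17,"dy":0,"dz":0,"hand":0}]'

```text
time_s: 37.42
tool_pos: [0.5372, 0.0772, 0.0559]
eef_rot: [0.515, 0.481, -0.489, -0.514]
ft_force: [-0.7, -16.0, 2.1]
gripper_width: 0.0004
```

```bash
python3 f.py
python3 - <<'E'
from plan import *
s=snapshot("side");crop(s,"s22.png",200,260,145,190,13)
E
```

```text
t 37.42 tcp [0.5372 0.0772 0.0559] phi 1.5123 downerr [-0.0073 -0.0099] F [ -0.6754 -16.0293   2.1056] w 0.0004 q [ 0.0259  0.5955  1.9031 -0.016   0.6506 -1.4736]
[0.1109 1.2106] Fy along stand -16.04
```

View pics/s22.png

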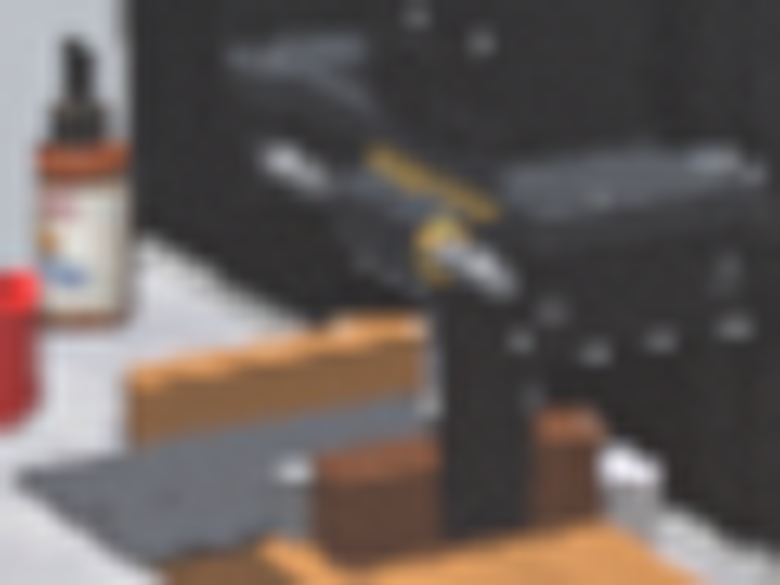

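apply_moves --rows '[{"rx":0,"ry":0,"rz":0,"dx":-0.4,"dy":0,"dz":0,"hand":0},{"rx":-0.007,"ry":0,"rz":-0.01,"dx":-1.5,"dy":0,"dz":0,"hand":0},{"rx":0,"ry":0,"rz":0,"dx":-2,"dy":-3,"dz":0,"hand":0},{"rx":0,"ry":0,"rz":0,"dx":-4,"dy":-4,"dz":0,"hand":0},{"rx":0,"ry":0,"rz":0,"dx":-4,"dy":-4,"dz":2,"hand":0}]'

```text
time_s: 38.1
tool_pos: [0.5096, -0.041, 0.1661]
eef_rot: [-0.512, -0.486, 0.487, 0.515]
ft_force: [0.1, 0.6, -0.2]
gripper_width: 0.0003
```

apply_moves --rows '[{"rx":0,"ry":0,"rz":0,"dx":-6,"dy":0,"dz":2,"hand":0},{"rx":0,"ry":0,"rz":0,"dx":-6,"dy":0,"dz":1,"hand":0},{"rx":0,"ry":0,"rz":0,"dx":-5,"dy":0,"dz":0,"hand":0},{"rx":0,"ry":0,"rz":0,"dx":-2,"dy":0,"dz":0,"hand":0},{"rx":0,"ry":0,"rz":0,"dx":0,"dy":0,"dz":0,"hand":0}]'

```text
time_s: 38.72
tool_pos: [0.4686, -0.2347, 0.1698]
eef_rot: [0.515, 0.487, -0.485, -0.513]
ft_force: [-0.4, -0.4, -0.8]
gripper_width: 0.0006
```

```bash
python3 f.py
python3 - <<'E'
from meas import *
from prof import prof
for n in("top","side"):
    s=snapshot(n); np.savez(n+"23.npz",**s)
    crop(s,n+"23.png",*((120,270,155,230) if n=="top" else (180,280,140,215)),5 if n=="top" else 8)
s=dict(np.load("top23.npz"))
slate_in_stand(s,.105); slate_in_stand(s,.065)
ys,c=prof(s,.077,0,.06,(-.035,.035))
for y,k in zip(ys,c): print(round(y*1e3),k.astype(int),end="; ")
E
```

```text
t 38.73 tcp [ 0.4686 -0.2347  0.1698] phi 1.5144 downerr [0.0037 0.0004] F [-0.4244 -0.438  -0.7573] w 0.0006 q [-0.5918  0.4022  1.8592  0.0032  0.8774 -2.1082]
[ -47.4832 -314.6349] Fy along stand -0.47
front pos -85.8 mm slope 0.0157 sd 1.3 n 72
rear pos 45.1 mm slope -0.0761 sd 1.0 n 80
right pos 84.7 mm slope -0.0069 sd 1.5 n 78
left pos 126.2 mm slope 0.0116 sd 0.8 n 77
front pos -85.0 mm slope -0.2159 sd 2.1 n 63
rear pos 45.6 mm slope -0.0908 sd 0.9 n 80
right pos 40.4 mm slope -0.0290 sd 1.5 n 63
left pos 84.7 mm slope -0.0069 sd 1.5 n 78
0 [147  97  53]; 2 [139  92  52]; 4 [116  77  48]; 6 [84 59 42]; 8 [71 51 40]; 10 [80 54 42]; 12 [89 57 43]; 14 [89 57 44]; 16 [89 57 44]; 18 [89 58 45]; 20 [89 58 44]; 22 [87 57 44]; 24 [86 56 44]; 26 [88 59 46]; 28 [96 65 47]; 30 [108  78  52]; 32 [114  90  61]; 34 [112  93  81]; 36 [116 115 112]; 38 [147 150 151]; 40 [172 176 177]; 42 [159 163 164]; 44 [129 133 133]; 46 [113 116 119]; 48 [112 114 119]; 50 [112 115 119]; 52 [112 115 118]; 54 [112 114 118]; 56 [112 115 118]; 58 [111 114 118];
```

View pics/top23.png

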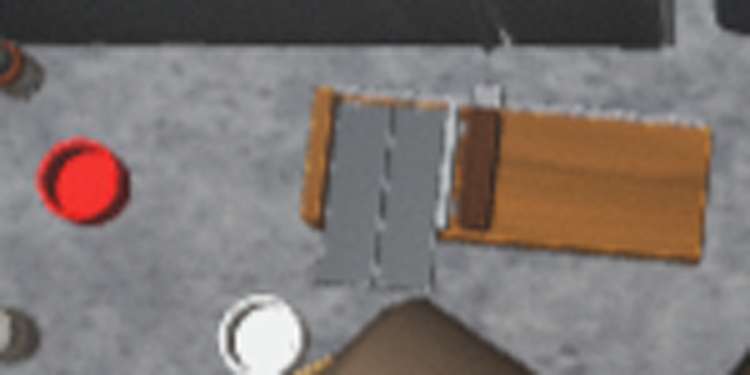

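View pics/side23.png

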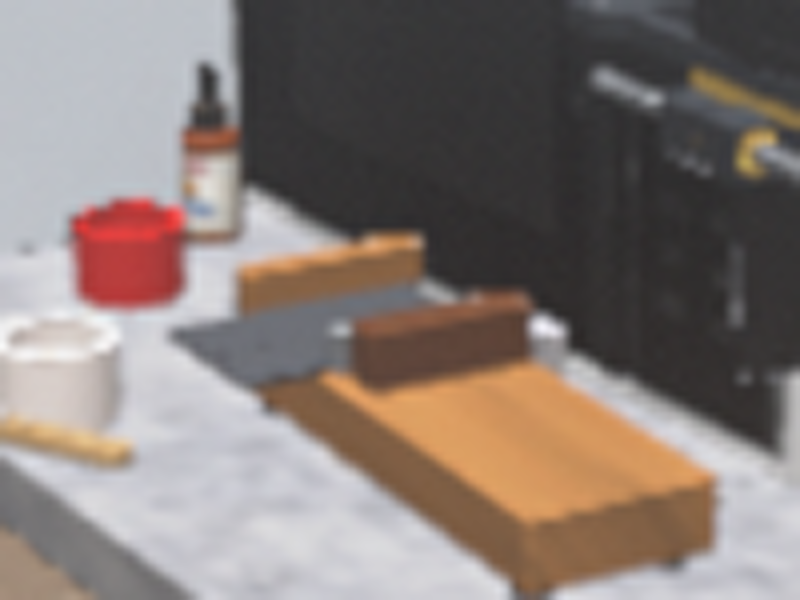

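```bash
cat > ram.py <<'E'
from fit import *
from scipy.spatial.transform import Rotation
def rsil(s,p,win,h=.042,r=.029,z0=0.):
    u0,u1,v0,v1=win; m=np.zeros(((v1-v0)*SS,(u1-u0)*SS),np.uint8)
    a=np.linspace(0,2*np.pi,48,endpoint=False)
    P=np.vstack([np.c_[p[0]+r*np.cos(a),p[1]+r*np.sin(a),np.full(48,z)] for z in(z0,z0+h)])
    q=(proj(s,P)-[u0,v0]+.5)*SS-.5; hl=cv2.convexHull(q.astype(np.float32))[:,0]
    cv2.fillConvexPoly(m,np.round(hl*256).astype(np.int32),255,lineType=cv2.LINE_AA,shift=8)
    return cv2.resize(m,(u1-u0,v1-v0),interpolation=cv2.INTER_AREA)/255.
def ramfit(s,p0,z0=0.):
    q=proj(s,np.array([[p0[0]+a,p0[1]+b,z0+c] for a in(-.05,.05) for b in(-.05,.05) for c in(0,.045)]))
    w=[int(q[:,0].min()),int(q[:,0].max()),int(q[:,1].min()),int(q[:,1].max())]
    im=s["image"][w[2]:w[3],w[0]:w[1]].astype(float)
    b=im.min(2); m=np.clip((b-150)/50,0,1)
    bi=(m>.4).astype(np.uint8); n,l,st,_=cv2.connectedComponentsWithStats(bi); i=1+np.argmax(st[1:,4])
    c,_=cv2.findContours((l==i).astype(np.uint8),cv2.RETR_EXTERNAL,cv2.CHAIN_APPROX_NONE); hull=np.zeros(bi.shape,np.uint8)
    cv2.fillPoly(hull,[cv2.convexHull(max(c,key=len))],1)
    f=lambda p:((rsil(s,p,w,z0=z0)-hull)**2).sum()
    r=minimize(f,p0,method="Nelder-Mead",options=dict(initial_simplex=[p0,[p0[0]+.006,p0[1]],[p0[0],p0[1]+.006]],xatol=1e-5,fatol=1e-3))
    return r.x,r.fun,hull.sum()
E
python3 - <<'E'
from ram import *
from h import *
t=dict(np.load("top23.npz"));d=dict(np.load("side23.npz"))
p0=px_at_z(t,172.4,222.4,.042)[:2]; print(p0)
print("top",ramfit(t,list(p0))); print("side",ramfit(d,list(p0)))
t0=dict(np.load("top0.npz"));print("check start",ramfit(t0,[.455,.296]),ramfit(dict(np.load("side0.npz")),[.455,.296]))
crop(t,"t23b.png",110,230,180,240,6); crop(d,"s23b.png",150,270,140,215,6)
E
```

```text
[0.41882031 0.24327293]
top (array([0.42170907, 0.24971364]), np.float64(30.771549404075355), np.uint64(224))
side (array([0.41943299, 0.24531239]), np.float64(500.9657054978854), np.uint64(750))
check start (array([0.45335191, 0.29447251]), np.float64(36.49270280661284), np.uint64(220)) (array([0.46358806, 0.25548038]), np.float64(586.9700730488273), np.uint64(825))
```

View pics/t23b.png

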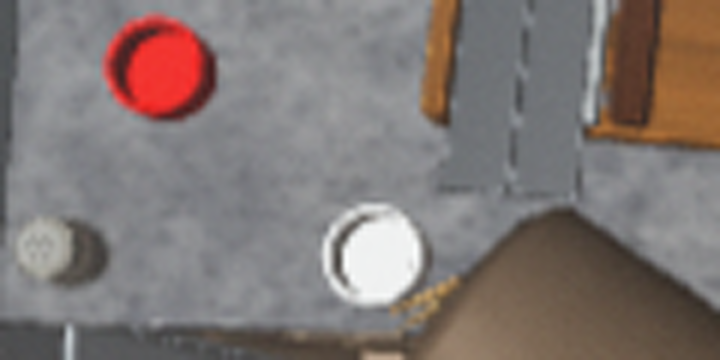

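View pics/s23b.png

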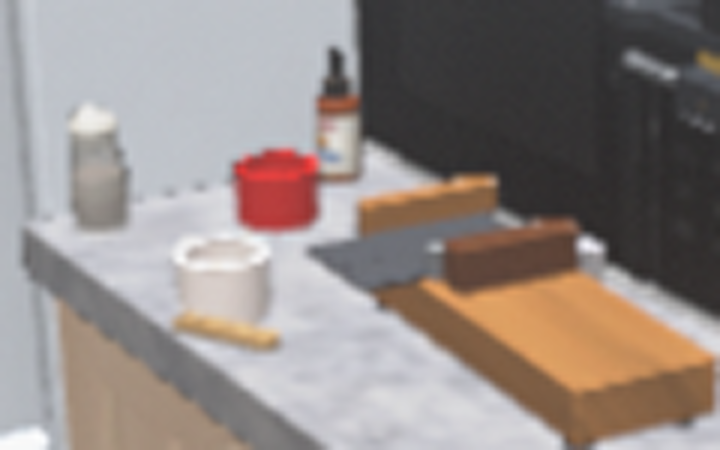

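Run:
```python
from plan import *
t=dict(np.load("top23.npz"));d=dict(np.load("side23.npz"))
for n,s in(("top",t),("side",d)):
    P=cloud(s);k=(abs(P[...,0]-.42)<.05)&(abs(P[...,1]-.246)<.05)&(P[...,2]>.03)&(P[...,2]<.06)
    q=P[k]; print(n,k.sum(),np.percentile(q,[3,97],axis=0),q.mean(0))
    k=(abs(P[...,0]-.40)<.02)&(abs(P[...,1]-.212)<.02)&(P[...,2]>-.02); print("stick z",np.percentile(P[k][:,2],[50,90,99]))
go((.42,.246),.17,np.pi/2+STAND[2])
```

```text
top 88 [[0.39429924 0.19836807 0.03066092]
 [0.46583689 0.27358534 0.05049453]] [0.42677136 0.24219572 0.04066017]
stick z [0.0088789  0.03337203 0.04402164]
side 97 [[0.39563364 0.21179941 0.0306619 ]
 [0.45403152 0.27223722 0.04475878]] [0.42417385 0.24074372 0.03747274]
stick z [0.01085841 0.03665751 0.04313506]
rot tool [0.003 0.012 0.001] | shift aligned cm [47.493 -0.02   8.064] | shift now cm [47.589 -0.006  7.473]
```

apply_moves --rows '[{"rx":0.004,"ry":0.01,"rz":0,"dx":5,"dy":-2,"dz":0,"hand":0.3},{"rx":0,"ry":0,"rz":0,"dx":6,"dy":0,"dz":0,"hand":0.6},{"rx":0,"ry":0,"rz":0,"dx":6,"dy":0,"dz":0,"hand":0.9},{"rx":0,"ry":0,"rz":0,"dx":6,"dy":0,"dz":0,"hand":0.9},{"rx":0,"ry":0,"rz":0,"dx":6,"dy":0,"dz":0.5,"hand":0.9}]' --newtons 15

```text
time_s: 39.45
tool_pos: [0.4811, 0.0665, 0.1909]
eef_rot: [-0.515, -0.484, 0.483, 0.516]
ft_force: [0.7, 0.3, 0.2]
gripper_width: 0.0444
```

Run:
```python
from plan import *
st()
go((.42,.246),.17,np.pi/2+STAND[2])
```

```text
t 39.45 tcp [0.4811 0.0665 0.1909] phi 1.5062 downerr [0.0005 0.0021] F [0.6955 0.3499 0.1601] w 0.0444 q [ 0.      0.3239  1.9209  0.0027  0.8962 -1.5078]
rot tool [0.    0.002 0.002] | shift aligned cm [17.503  2.092  7.303] | shift now cm [17.516  2.126  7.262]
```

apply_moves --rows '[{"rx":0,"ry":0,"rz":0,"dx":5,"dy":0,"dz":2,"hand":0.95},{"rx":0,"ry":0,"rz":0,"dx":5,"dy":0,"dz":2,"hand":0.95},{"rx":0,"ry":0,"rz":0,"dx":5,"dy":0,"dz":2,"hand":0.95},{"rx":0,"ry":0,"rz":0,"dx":2,"dy":0,"dz":1,"hand":0.95},{"rx":0,"ry":0,"rz":0,"dx":0,"dy":0,"dz":0,"hand":0.95}]'

```text
time_s: 40.08
tool_pos: [0.4139, 0.2547, 0.1916]
eef_rot: [-0.512, -0.488, 0.486, 0.513]
ft_force: [1.1, -0.1, -0.2]
gripper_width: 0.0897
```

Run:
```python
from plan import *
st()
go((.421,.245),.08,np.pi/2+STAND[2])
s=snapshot("side"); crop(s,"s24.png",150,270,120,215,6)
```

```text
t 40.08 tcp [0.4139 0.2547 0.1916] phi 1.5205 downerr [0.0007 0.0034] F [ 1.0889 -0.1156 -0.1584] w 0.0897 q [ 0.414   0.3228  1.9203  0.0037  0.8965 -1.1087]
rot tool [0.    0.017 0.003] | shift aligned cm [-0.922 11.163 -0.773] | shift now cm [-0.974 11.16  -0.752]
```

View pics/s24.png

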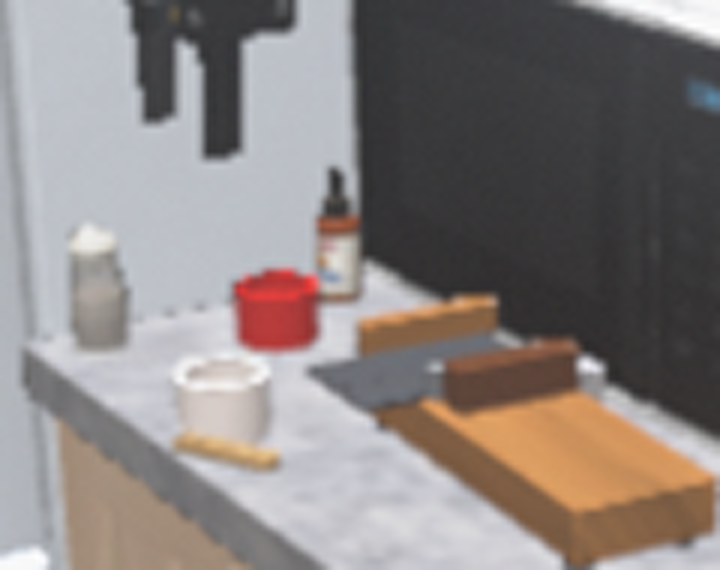

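Run:
```python
from plan import *
d=dict(np.load("side23.npz"));t=dict(np.load("top23.npz"))
print(px_at_z(d,186.4,181.2,.042),px_at_z(t,171.65,221.9,.042))
```

```text
[0.42528177 0.25145801 0.042     ] [0.4205105  0.24599138 0.042     ]
```

apply_moves --rows '[{"rx":0,"ry":0.017,"rz":0.003,"dx":-0.9,"dy":2,"dz":-0.75,"hand":0.95},{"rx":0,"ry":0,"rz":0,"dx":0,"dy":4,"dz":0,"hand":0.95},{"rx":0,"ry":0,"rz":0,"dx":0,"dy":3.5,"dz":0,"hand":0.95},{"rx":0,"ry":0,"rz":0,"dx":0,"dy":1,"dz":0,"hand":0.95},{"rx":0,"ry":0,"rz":0,"dx":0,"dy":0,"dz":0,"hand":0.95}]'

```text
time_s: 40.75
tool_pos: [0.4228, 0.2425, 0.0855]
eef_rot: [0.518, 0.483, -0.481, -0.517]
ft_force: [0.0, -0.1, 0.0]
gripper_width: 0.0901
```

Run:
```python
from plan import *
st()
go((.421,.244),.023,np.pi/2+STAND[2])
s=snapshot("side"); crop(s,"s25.png",150,250,140,215,8)
```

```text
t 40.75 tcp [0.4228 0.2425 0.0855] phi 1.5009 downerr [0.0032 0.0012] F [ 0.0326 -0.0816  0.0123] w 0.0901 q [ 0.3852  0.4879  2.0248 -0.0001  0.6255 -1.1156]
rot tool [ 0.003 -0.003  0.001] | shift aligned cm [0.137 6.247 0.189] | shift now cm [0.127 6.246 0.209]
```

View pics/s25.png

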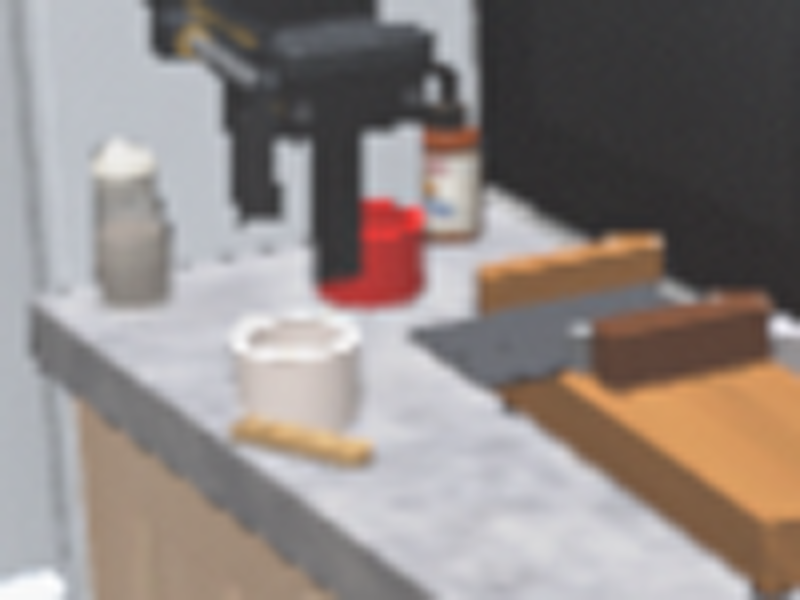

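apply_moves --rows '[{"rx":0.003,"ry":-0.003,"rz":0,"dx":0.3,"dy":2,"dz":0,"hand":0.95},{"rx":0,"ry":0,"rz":0,"dx":0,"dy":2,"dz":0,"hand":0.95},{"rx":0,"ry":0,"rz":0,"dx":0,"dy":1.5,"dz":0,"hand":0.95},{"rx":0,"ry":0,"rz":0,"dx":0,"dy":0.7,"dz":0,"hand":0.95},{"rx":0,"ry":0,"rz":0,"dx":0,"dy":0,"dz":0,"hand":0.95}]'

```text
time_s: 41.42
tool_pos: [0.4265, 0.2468, 0.0273]
eef_rot: [0.517, 0.487, -0.479, -0.516]
ft_force: [-0.5, 0.0, 0.2]
gripper_width: 0.09
```

Run:
```python
from plan import *
st()
go((.422,.246),.023,np.pi/2+STAND[2])
s=snapshot("side"); crop(s,"s26.png",150,250,140,215,8)
```

```text
t 41.42 tcp [0.4265 0.2468 0.0273] phi 1.5038 downerr [0.0094 0.0052] F [-0.4901  0.0479  0.1739] w 0.09 q [ 0.3896  0.597   2.0543  0.0028  0.4796 -1.1166]
rot tool [ 0.009 -0.     0.006] | shift aligned cm [-0.107  0.425  0.447] | shift now cm [-0.109  0.421  0.451]
```

View pics/s26.png

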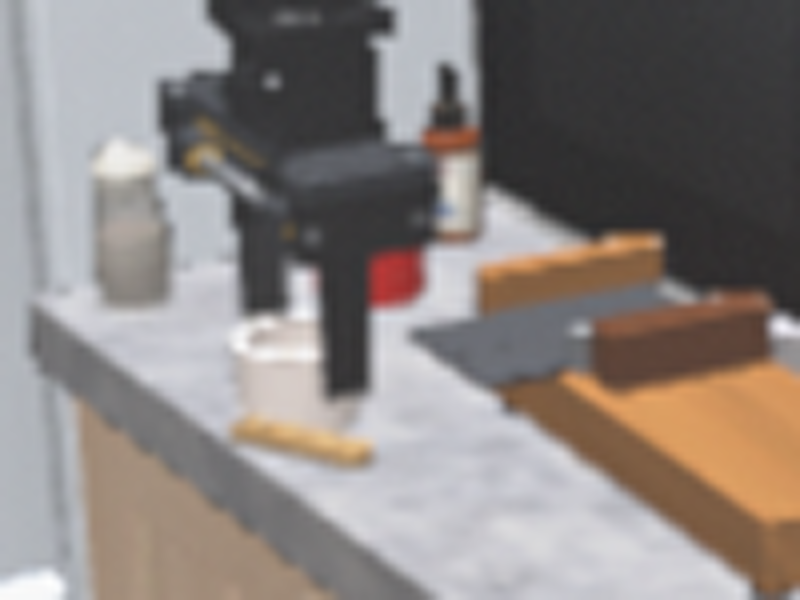

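apply_moves --rows '[{"rx":0.009,"ry":0,"rz":0.005,"dx":-0.05,"dy":0.3,"dz":0.42,"hand":0.95},{"rx":0,"ry":0,"rz":0,"dx":0,"dy":0,"dz":0,"hand":0.95},{"rx":0,"ry":0,"rz":0,"dx":0,"dy":0,"dz":0,"hand":0.7},{"rx":0,"ry":0,"rz":0,"dx":0,"dy":0,"dz":0,"hand":0.5},{"rx":0,"ry":0,"rz":0,"dx":0,"dy":0,"dz":0,"hand":0.5}]' --newtons 15

```text
time_s: 42.1
tool_pos: [0.4226, 0.2468, 0.0254]
eef_rot: [0.516, 0.484, -0.482, -0.516]
ft_force: [-0.7, -0.1, -0.6]
gripper_width: 0.0661
```

apply_moves --rows '[{"rx":0,"ry":0,"rz":0,"dx":0,"dy":0,"dz":0,"hand":0.5},{"rx":0,"ry":0,"rz":0,"dx":0,"dy":0,"dz":0,"hand":0.5},{"rx":0,"ry":0,"rz":0,"dx":0,"dy":0,"dz":0,"hand":0.5},{"rx":0,"ry":0,"rz":0,"dx":0,"dy":0,"dz":0,"hand":0.5},{"rx":0,"ry":0,"rz":0,"dx":0,"dy":0,"dz":0,"hand":0.5}]'

```text
time_s: 42.72
tool_pos: [0.4226, 0.2469, 0.0255]
eef_rot: [0.516, 0.484, -0.482, -0.516]
ft_force: [0.3, -0.2, 0.0]
gripper_width: 0.0585
```

Run:
```python
from plan import *
st()
go((.422,.246),.023,np.pi/2+STAND[2])
s=snapshot("side"); crop(s,"s27.png",150,250,140,215,8)
```

```text
t 42.73 tcp [0.4226 0.2469 0.0255] phi 1.5039 downerr [0.0016 0.0014] F [ 0.3332 -0.155   0.0078] w 0.0585 q [ 0.3932  0.5997  2.0575  0.0016  0.4824 -1.1121]
rot tool [0.001 0.    0.002] | shift aligned cm [-0.089  0.245  0.058] | shift now cm [-0.09   0.245  0.058]
```

View pics/s27.png

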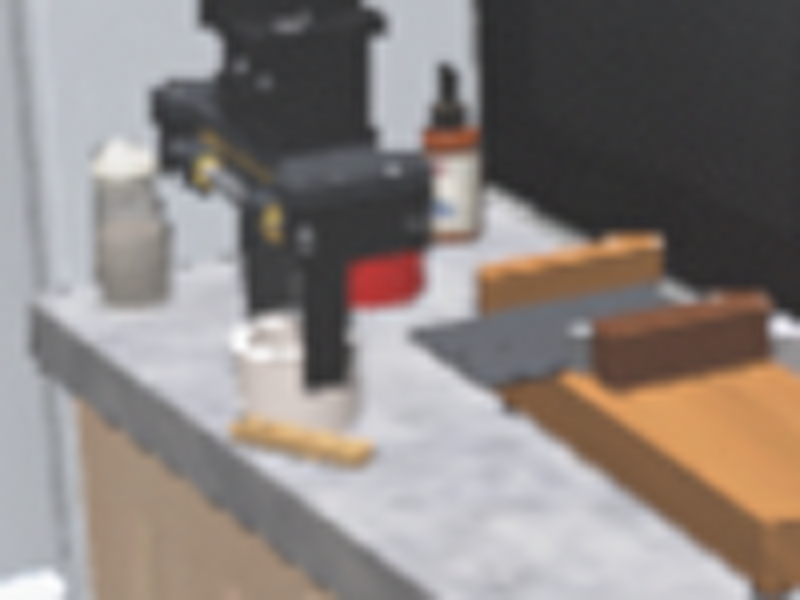

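apply_moves --rows '[{"rx":0,"ry":0,"rz":0,"dx":0,"dy":-1,"dz":0,"hand":0.5},{"rx":0,"ry":0,"rz":0,"dx":0,"dy":-2.5,"dz":0,"hand":0.5},{"rx":0,"ry":0,"rz":0,"dx":0,"dy":-3,"dz":0,"hand":0.5},{"rx":0,"ry":0,"rz":0,"dx":0,"dy":-3,"dz":0,"hand":0.5},{"rx":0,"ry":0,"rz":0,"dx":0,"dy":-2,"dz":0,"hand":0.5}]'

```text
time_s: 43.4
tool_pos: [0.4214, 0.2462, 0.1447]
eef_rot: [-0.516, -0.483, 0.483, 0.517]
ft_force: [0.1, 0.8, -1.5]
gripper_width: 0.0586
```

Run:
```python
from plan import *
st()
go(loc(STAND,0,.083),.14,np.pi/2+STAND[2])
s=snapshot("side"); crop(s,"s28.png",150,250,120,195,8)
```

```text
t 43.4 tcp [0.4214 0.2462 0.1447] phi 1.5039 downerr [-0.0017  0.    ] F [ 0.1169  0.8366 -1.5347] w 0.0586 q [ 0.3929  0.3936  1.9664  0.001   0.7832 -1.1117]
rot tool [-0.002  0.    -0.   ] | shift aligned cm [ -7.907   0.471 -12.672] | shift now cm [ -7.909   0.45  -12.672]
```

View pics/s28.png

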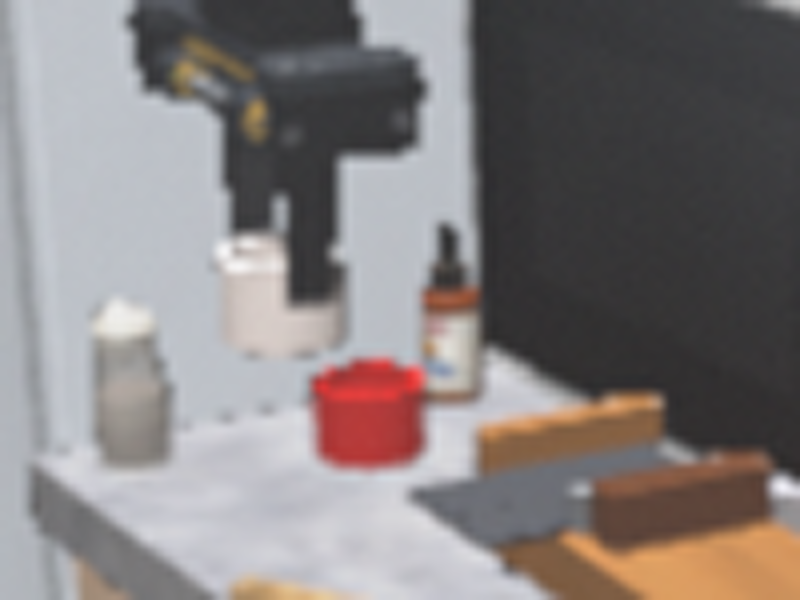

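apply_moves --rows '[{"rx":0,"ry":0,"rz":0,"dx":-2,"dy":0,"dz":-3.2,"hand":0.5},{"rx":0,"ry":0,"rz":0,"dx":-2.5,"dy":0,"dz":-4,"hand":0.5},{"rx":0,"ry":0,"rz":0,"dx":-2.2,"dy":0,"dz":-3.5,"hand":0.5},{"rx":0,"ry":0,"rz":0,"dx":-1,"dy":0,"dz":-1.8,"hand":0.5},{"rx":0,"ry":0,"rz":0,"dx":0,"dy":0,"dz":0,"hand":0.5}]'

```text
time_s: 44.08
tool_pos: [0.5439, 0.1593, 0.1475]
eef_rot: [-0.516, -0.484, 0.483, 0.516]
ft_force: [-0.9, 0.2, -0.8]
gripper_width: 0.0586
```

Run:
```python
from plan import *
st()
go(loc(STAND,0,.083),.085,np.pi/2+STAND[2])
```

```text
t 44.08 tcp [0.5439 0.1593 0.1475] phi 1.5054 downerr [0.0016 0.0017] F [-0.855   0.1508 -0.7763] w 0.0586 q [ 0.1676  0.486   1.7793  0.0018  0.8744 -1.3389]
rot tool [0.001 0.002 0.002] | shift aligned cm [-0.053  6.251  0.128] | shift now cm [-0.064  6.25   0.137]
```

apply_moves --rows '[{"rx":0.001,"ry":0.001,"rz":0.002,"dx":-0.05,"dy":2,"dz":0.13,"hand":0.5},{"rx":0,"ry":0,"rz":0,"dx":0,"dy":2.5,"dz":0,"hand":0.5},{"rx":0,"ry":0,"rz":0,"dx":0,"dy":1.3,"dz":0,"hand":0.5},{"rx":0,"ry":0,"rz":0,"dx":0,"dy":0,"dz":0,"hand":0.5},{"rx":0,"ry":0,"rz":0,"dx":0,"dy":0,"dz":0,"hand":0.5}]'

```text
time_s: 44.7
tool_pos: [0.5391, 0.1618, 0.0889]
eef_rot: [-0.515, -0.484, 0.484, 0.516]
ft_force: [0.4, -0.0, -0.8]
gripper_width: 0.0584
```

Run:
```python
from plan import *
st()
go(loc(STAND,0,.083),.0755,np.pi/2+STAND[2])
s=snapshot("side"); crop(s,"s29.png",180,280,130,205,8)
```

```text
t 44.7 tcp [0.5391 0.1618 0.0889] phi 1.5069 downerr [-0.001   0.0001] F [ 0.434  -0.004  -0.8277] w 0.0584 q [ 0.1741  0.5633  1.8364  0.0003  0.7428 -1.333 ]
rot tool [-0.001  0.003 -0.   ] | shift aligned cm [-0.277  1.336 -0.363] | shift now cm [-0.278  1.335 -0.364]
```

View pics/s29.png

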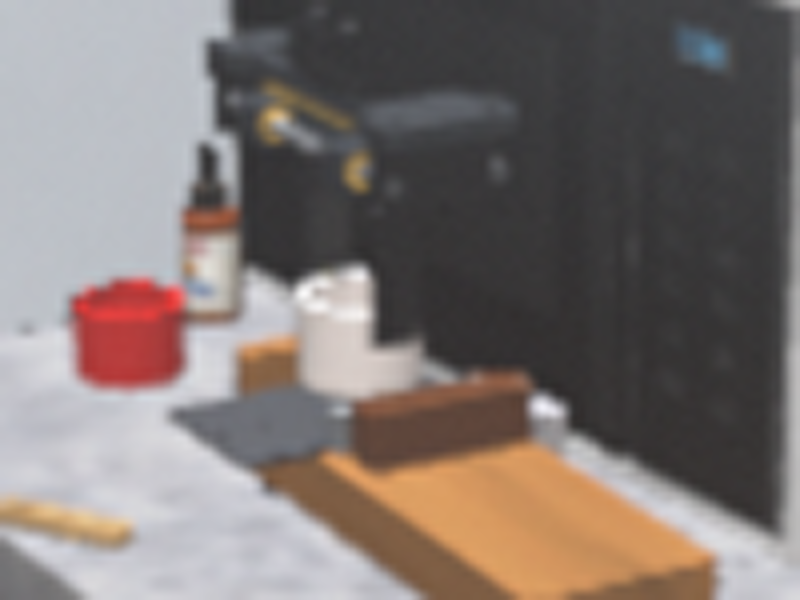

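apply_moves --rows '[{"rx":0,"ry":0.003,"rz":0,"dx":-0.27,"dy":0.2,"dz":-0.36,"hand":0.5},{"rx":0,"ry":0,"rz":0,"dx":0,"dy":0.5,"dz":0,"hand":0.5},{"rx":0,"ry":0,"rz":0,"dx":0,"dy":0.3,"dz":0,"hand":0.5},{"rx":0,"ry":0,"rz":0,"dx":0,"dy":0,"dz":0,"hand":0.5},{"rx":0,"ry":0,"rz":0,"dx":0,"dy":0,"dz":0,"hand":0.5}]'

```text
time_s: 45.38
tool_pos: [0.5433, 0.1586, 0.0793]
eef_rot: [0.517, 0.483, -0.482, -0.516]
ft_force: [0.3, -0.5, -1.8]
gripper_width: 0.0584
```

Run:
```python
from plan import *
st()
go(loc(STAND,0,.083),.0755,np.pi/2+STAND[2])
```

```text
t 45.38 tcp [0.5433 0.1586 0.0793] phi 1.5033 downerr [0.001  0.0004] F [ 0.2726 -0.5496 -1.7834] w 0.0584 q [ 0.1672  0.5802  1.8367  0.0003  0.7237 -1.3363]
rot tool [ 0.001 -0.001  0.   ] | shift aligned cm [0.018 0.383 0.079] | shift now cm [0.017 0.383 0.08 ]
```

apply_moves --rows '[{"rx":0,"ry":0,"rz":0,"dx":0,"dy":0.15,"dz":0.07,"hand":0.5},{"rx":0,"ry":0,"rz":0,"dx":0,"dy":0.1,"dz":0,"hand":0.5},{"rx":0,"ry":0,"rz":0,"dx":0,"dy":0.05,"dz":0,"hand":0.5},{"rx":0,"ry":0,"rz":0,"dx":0,"dy":0.03,"dz":0,"hand":0.5},{"rx":0,"ry":0,"rz":0,"dx":0,"dy":0.03,"dz":0,"hand":0.5}]'

```text
time_s: 46.0
tool_pos: [0.5426, 0.1587, 0.0757]
eef_rot: [0.517, 0.483, -0.482, -0.516]
ft_force: [-0.2, 0.7, -0.8]
gripper_width: 0.0584
```

Run:
```python
from plan import *
st()
go(loc(STAND,0,.083),.0755,np.pi/2+STAND[2])
s=snapshot("side"); crop(s,"s30.png",190,260,140,195,11)
```

```text
t 46.0 tcp [0.5426 0.1587 0.0757] phi 1.5033 downerr [0.0012 0.0004] F [-0.1606  0.6861 -0.8387] w 0.0584 q [ 0.1676  0.5849  1.841   0.0003  0.7144 -1.336 ]
rot tool [ 0.001 -0.     0.001] | shift aligned cm [0.01  0.016 0.007] | shift now cm [0.01  0.016 0.007]
```

View pics/s30.png

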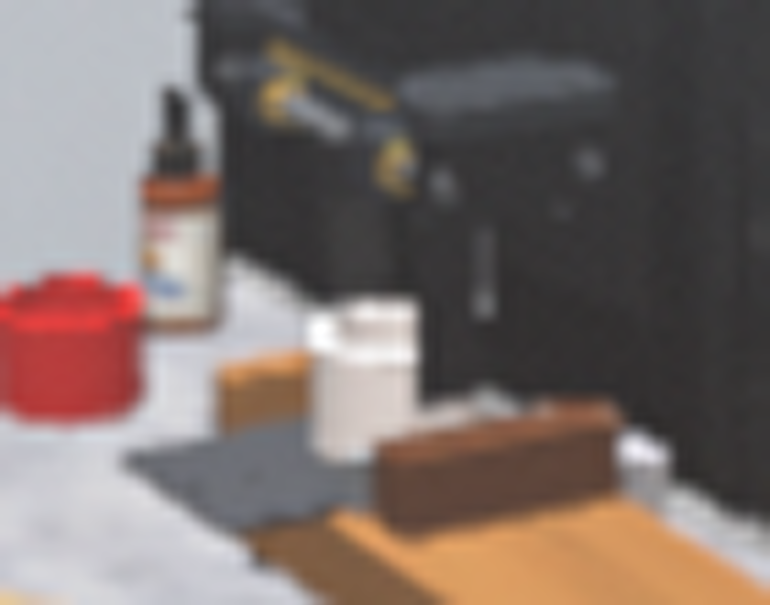

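apply_moves --rows '[{"rx":0,"ry":0,"rz":0,"dx":0,"dy":0.05,"dz":0,"hand":0.5},{"rx":0,"ry":0,"rz":0,"dx":0,"dy":0.05,"dz":0,"hand":0.5},{"rx":0,"ry":0,"rz":0,"dx":0,"dy":0.05,"dz":0,"hand":0.5},{"rx":0,"ry":0,"rz":0,"dx":0,"dy":0.05,"dz":0,"hand":0.5},{"rx":0,"ry":0,"rz":0,"dx":0,"dy":0.03,"dz":0,"hand":0.5}]'

```text
time_s: 46.68
tool_pos: [0.5427, 0.1587, 0.0755]
eef_rot: [0.517, 0.484, -0.482, -0.516]
ft_force: [-1.8, -0.2, 3.5]
gripper_width: 0.0585
```

apply_moves --rows '[{"rx":0,"ry":0,"rz":0,"dx":0,"dy":0,"dz":0,"hand":0.62},{"rx":0,"ry":0,"rz":0,"dx":0,"dy":0,"dz":0,"hand":0.68},{"rx":0,"ry":0,"rz":0,"dx":0,"dy":0,"dz":0,"hand":0.7},{"rx":0,"ry":0,"rz":0,"dx":0,"dy":0,"dz":0,"hand":0.7},{"rx":0,"ry":0,"rz":0,"dx":0,"dy":-0.5,"dz":0,"hand":0.7}]'

```text
time_s: 47.3
tool_pos: [0.5427, 0.1587, 0.0801]
eef_rot: [0.517, 0.484, -0.482, -0.516]
ft_force: [0.5, -0.0, 1.0]
gripper_width: 0.0667
```

Run:
```python
from plan import *
st()
s=snapshot("side"); crop(s,"s31.png",190,260,140,195,11)
```

```text
t 47.3 tcp [0.5427 0.1587 0.0801] phi 1.5034 downerr [0.0022 0.0005] F [ 0.4682 -0.0481  0.9849] w 0.0667 q [ 0.1676  0.578   1.8384  0.0002  0.7228 -1.336 ]
```

View pics/s31.png

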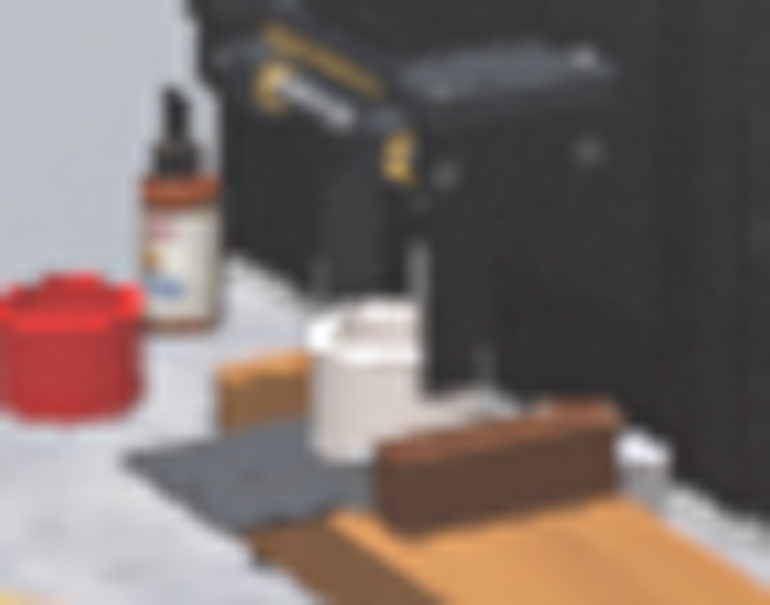

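Released; the dish stands still. Lift straight up and move back, away to the right.

apply_moves --rows '[{"rx":0,"ry":0,"rz":0,"dx":0,"dy":-2,"dz":0,"hand":0.7},{"rx":0,"ry":0,"rz":0,"dx":0,"dy":-4,"dz":0,"hand":0.7},{"rx":0,"ry":0,"rz":0,"dx":0,"dy":-5,"dz":0,"hand":0.7},{"rx":0,"ry":0,"rz":0,"dx":-3,"dy":0,"dz":4,"hand":0.7},{"rx":0,"ry":0,"rz":0,"dx":-4,"dy":0,"dz":4,"hand":0.7}]'

```text
time_s: 47.98
tool_pos: [0.4585, 0.0942, 0.1948]
eef_rot: [0.517, 0.485, -0.482, -0.515]
ft_force: [0.1, 0.3, -0.2]
gripper_width: 0.0667
```

apply_moves --rows '[{"rx":0,"ry":0,"rz":0,"dx":-6,"dy":0,"dz":0,"hand":0.7},{"rx":0,"ry":0,"rz":0,"dx":-6,"dy":0,"dz":0,"hand":0.7},{"rx":0,"ry":0,"rz":0,"dx":-6,"dy":0,"dz":0,"hand":0.7},{"rx":0,"ry":0,"rz":0,"dx":-6,"dy":0,"dz":0,"hand":0.7},{"rx":0,"ry":0,"rz":0,"dx":-6,"dy":0,"dz":0,"hand":0.7}]'

```text
time_s: 48.6
tool_pos: [0.4364, -0.2124, 0.1976]
eef_rot: [0.518, 0.488, -0.482, -0.512]
ft_force: [0.7, 0.0, -0.2]
gripper_width: 0.0669
```

apply_moves --rows '[{"rx":0,"ry":0,"rz":0,"dx":-4,"dy":0,"dz":0,"hand":0.7},{"rx":0,"ry":0,"rz":0,"dx":0,"dy":0,"dz":0,"hand":0.7},{"rx":0,"ry":0,"rz":0,"dx":0,"dy":0,"dz":0,"hand":0.7},{"rx":0,"ry":0,"rz":0,"dx":0,"dy":0,"dz":0,"hand":0.7},{"rx":0,"ry":0,"rz":0,"dx":0,"dy":0,"dz":0,"hand":0.7}]'

```text
time_s: 49.22
tool_pos: [0.4332, -0.255, 0.1982]
eef_rot: [0.519, 0.487, -0.481, -0.512]
ft_force: [-0.1, -0.0, 0.9]
gripper_width: 0.066
```

Run:
```python
from ram import *
from meas import *
plan.st()
for n in("top","side"):
    s=snapshot(n); np.savez(n+"32.npz",**s)
    crop(s,n+"32.png",*((150,270,165,230) if n=="top" else (180,340,140,255)),6 if n=="top" else 5)
    p0=plan.loc(plan.STAND,0,.083); r=ramfit(s,list(p0),z0=.05); print(n,r, plan.toloc(plan.STAND,r[0]))
    if n=="top": slate_in_stand(s,.105); slate_in_stand(s,.065)
```

```text
t 49.23 tcp [ 0.4332 -0.255   0.1982] phi 1.5075 downerr [ 0.0124 -0.0014] F [-0.1469 -0.03    0.9494] w 0.066 q [-0.6671  0.3338  1.8804  0.0082  0.9168 -2.1795]
top (array([0.543 , 0.1603]), np.float64(32.0796155324875), np.uint64(232)) [0.0003 0.0845]
front pos -85.0 mm slope 0.0154 sd 1.6 n 80
rear pos 45.1 mm slope -0.0787 sd 0.9 n 80run2.py:14: RuntimeWarning: invalid value encountered in divide
  off=(D*o).sum(1)/D.sum(1);
Traceback (most recent call last):
  File "meas.py", line 6, in slate_in_stand
    c,sd,n=edge(s,S,a,b,z,half=.007)
           ~~~~^^^^^^^^^^^^^^^^^^^^^
  File "run2.py", line 16, in edge
    c=np.polyfit((T[ok]-.5)*np.linalg.norm(B-A),off[ok],1)
TypeError: expected non-empty vector for x
```

View pics/top32.png

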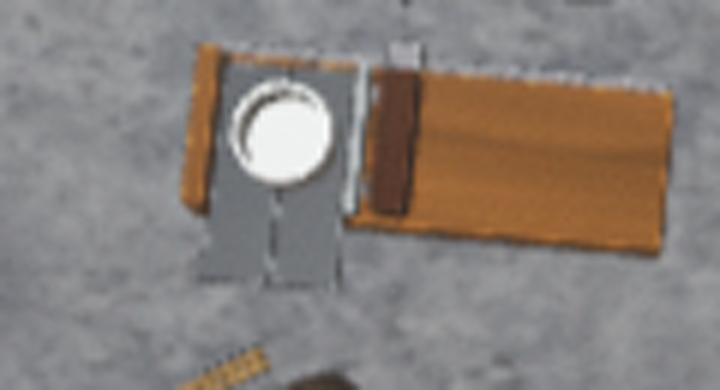

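Run:
```python
from plan import *
s=snapshot("side"); crop(s,"side33.png",170,370,130,280,4)
from prof import prof
t=dict(np.load("top32.npz")); t0=dict(np.load("top15.npz"))
for nm,a,y0,y1 in(("rest",t0,-.115,-.075),("now",t,.02,.055)):
    ys,c=prof(a,.072,y0,y1,(-.04,-.032),step=.001); print(nm,[(round(y*1e3),int(k[2]),int(k[0])) for y,k in zip(ys,c)])
```

```text
rest [(-115, 38, 85), (-114, 37, 84), (-113, 37, 83), (-112, 36, 83), (-111, 37, 82), (-110, 38, 81), (-109, 38, 81), (-108, 39, 83), (-107, 41, 86), (-106, 42, 91), (-105, 47, 103), (-104, 53, 115), (-103, 60, 128), (-102, 64, 137), (-101, 66, 142), (-100, 67, 148), (-99, 69, 154), (-98, 69, 153), (-97, 68, 152), (-96, 68, 150), (-95, 67, 147), (-94, 67, 145), (-93, 67, 142), (-92, 67, 138), (-91, 76, 130), (-90, 86, 121), (-89, 95, 112), (-88, 112, 120), (-87, 134, 137), (-86, 151, 151), (-85, 165, 164), (-84, 149, 159), (-83, 131, 152), (-82, 114, 145), (-81, 96, 145), (-80, 80, 147), (-79, 63, 150), (-78, 51, 153), (-77, 51, 153), (-76, 51, 154), (-75, 52, 155)]
now [(20, 44, 87), (21, 44, 86), (22, 43, 85), (23, 44, 85), (24, 44, 85), (25, 45, 85), (26, 45, 86), (27, 48, 93), (28, 52, 100), (29, 56, 109), (30, 59, 116), (31, 62, 123), (32, 66, 130), (33, 70, 136), (34, 78, 126), (35, 85, 114), (36, 93, 102), (37, 109, 107), (38, 134, 131), (39, 159, 154), (40, 183, 178), (41, 180, 174), (42, 174, 169), (43, 168, 163), (44, 158, 154), (45, 146, 141), (46, 134, 128), (47, 121, 116), (48, 120, 114), (49, 119, 113), (50, 119, 113), (51, 118, 112), (52, 119, 113), (53, 120, 113), (54, 120, 114)]
```

View pics/side33.png

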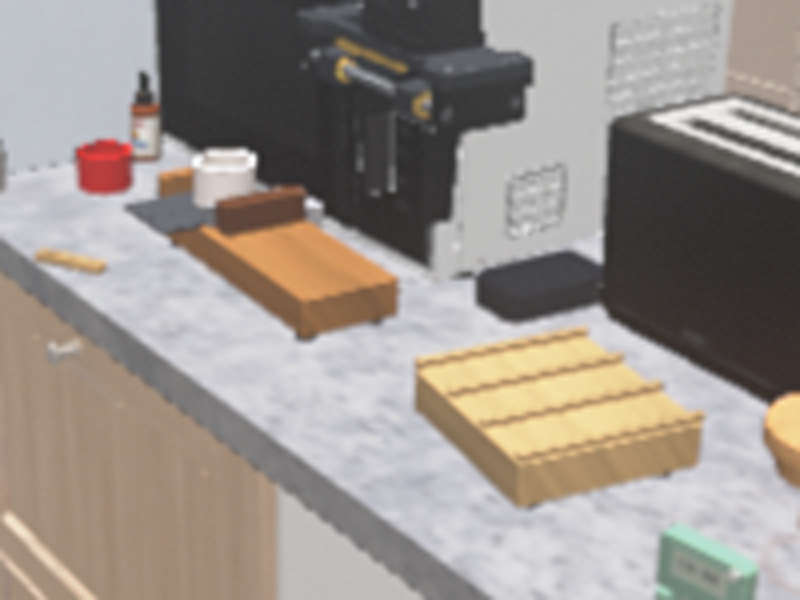

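```bash
python3 -c "
from workcell import hand_in
print(hand_in())"
```

```text
the job is handed in; nothing more can be done
None
```

The serving board is made up and handed in at about 49 s of the 210 s allowed; `hand_in` reports no verdict. Only two slates were present; the middle lane was empty.

- **Slates:** I slid each one out past the caddy's front edge from behind, gripped it by its long sides and laid it flat on the bed. The camera shows the left slate sticking out about 37.5 mm past the front edge at the end. The right one was at the same value after clamping, and the dish hid it in the final picture.
- **Jaw:** I pushed its outer face until the slates were tight against each other and the fence, then backed off. Force at the end of the push was about 16 N. My estimates of how far the pad is pressed in:

| Check | Pad pressed in |
|---|---|
| Push force | 7.0 mm |
| Tool travel | 7.3 mm |
| Pad front edge, top camera | 7.6 mm |
| Pad rear edge, top camera | 8.9 mm |

  I trust the rear-edge figure least, because the pad's own back face is in view there. Half way is 7.5 mm.
- **Dish:** The white ramekin had been knocked aside during the run, so I located it again before picking it up. It stands upright across the seam between the slates, 0.3 mm from the bed's middle front to back.
- **Everything else:** The gripper touched nothing at hand-in. The final side picture shows the kitchen timer still standing; I never went near it.

**Disagreements and failures:**
- The jaw started about 8 mm in rather than fully open, so I set its final position from contact and force rather than the nominal zero.
- My automatic fit of the dish in the side camera was unusable. I took its pick-up position from the top picture, the depth readings and a visual check.
- The final edge-measuring script stopped partway with an error, so I judged the slates and the dish in that view by eye as well.

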